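# Rebuild the cam clamp and clamp the honing stones for flattening

### The arm

A 6-joint arm with a two-finger parallel gripper is mounted at the origin on a cart in front of the work surface, level with it; the furniture and walls round the work are solid. World frame = base frame: x ahead of the robot, y to its left, z up, the work surface at z = 0. Lengths are in m, angles in rad, forces in N, time in s.
With the tool pointing down it reaches from about 0.3 to 0.75 m from the base axis. Payload 8.5 kg.
Tool frame: the origin (TCP) lies between the finger pads; the fingertips stand 17 mm ahead of it and the grasp point (between the pads) lies 2 mm behind it; z points along the fingers, y is the direction in which the jaws open and shut (so a half turn about z gives the same grasp; the last joint's range is limited). The gripper opens to 85 mm and grips with 20 to 120 N. Pads are 22 mm wide; open, the fingers measure 114 mm over their backs; the gripper's body (76 mm by 85 mm) begins 54 mm behind the grasp point. The pads swing forward as they close: fully open they stand 13 mm farther back than shut.
Start: joints at [0.974, 0.381, 1.297, -0, 1.464, -0.215], TCP at [0.205, 0.51, 0.248] pointing down, gripper open.
Joint ranges: [-3.11, 3.11], [-0.89, 2.33], [0.22, 2.48], [-1.42, 4.56], [0.17, 2.85], [-2.88, 2.88]. Speed limits (rad/s): [2.39, 2.39, 3.14, 3.14, 3.14, 3.14].

### API

Orientations are given as a unit quaternion [x, y, z, w].
In Python, from cell import bot, vision gives the robot as it stands.
- The arm moves only by the tool arm_command, never from a script. Its argument "motion" is one flat list of numbers, 6 for each row, row after row: the shift along the tool's x, y, z in cm, then the turn, a rotation vector about the tool's x, y, z in degrees. In form: [x, y, z, wx, wy, wz, x, y, z, wx, wy, wz, ...]. A call has 1 to 20 rows; each row shifts and turns the commanded pose from where the row before left it, along the tool's axes as they then stand; what a row does not reach is not made up. A row lasts 1/10 s, in which the tool goes at most 50 mm and 8.59 degrees, less where a joint would pass 70% of its speed; a pose out of reach is approached as far as the arm can. A call with a gripper value outside its range is refused whole. "fingers" is the closure, from -1 (fully open) to 1 (shut), set as the call begins (left out, the last holds). The fingers move at their own pace and stop on an object; "grip_force" is the grip in N (left out, the last holds). Time passes only in rows, so rows that do not move let the fingers close. It gives the time, the measured TCP pose, the force and the opening at its end, in the units of the state.
- bot.sense(): the state, without advancing time (a new reading comes with each control period).
- vision.grab_frame(name): name is "side" or "top" or "wrist"; returns the picture (384x512x3 uint8, red, green, blue); there is no depth.
- vision.camera_info(name): a dict with "fov_y" (degrees; the focal length in pixels is half the picture's height over the tangent of half this angle, whatever the lens; pixels are square), "cx", "cy" (the principal point, pixels), "camera_from_world" (4x4, takes a point from world to camera coordinates). Camera axes: x right, y down, z forward; pixel columns grow to the right and rows downward; lengths in m; the calibration is good to about 2 mm. A picture is of the moment at which its call begins: read the wrist's pose just before it. camera_info takes no time and is no camera call; for the wrist camera it gives the pose at the moment of the call.
- bot.finish_job(): hands the job in, once; it reports no verdict.
The state is a dict: "time_s": time; "joint_positions": joint angles; "joint_velocities": joint speeds; "joint_torque": joint torques, N m; "eef_pos": TCP position; "ee_rot": TCP orientation; "force": force on the tool from outside, world axes, zero at the start; "wrist_torque": the same for the moment, N m; "opening": finger opening in m.
Only numpy, scipy, OpenCV 4.12 (cv2) and the standard library are available. Lean on these libraries where they do the work, as an engineer would, in place of code of your own. Each camera call takes 0.05 s, during which the arm holds its last target.

### The job

The clamping fixture for flattening honing stones has been stripped to wash out the grit. Lay every green stone flat in a pocket of its own, push the cam fully home on the flatted shaft, then the ball lever fully home on the square above it (any quarter turn), and swing the lever anticlockwise to its stop so that the spring pads clamp all the stones. Leave the caliper and the flattening plate where they lie.

Things in the scene. Friction and masses are not known exactly. Their poses are not given: they have to be found in the camera images.
- fixture: the stone fixture: dark steel plate 240 x 226 x 16 mm fixed to the bench, carrying an upright shaft at its front (robot side), then an aluminium sliding jaw (its top 34 mm above the bench) with 4 red spring pads, 4 pockets and a fence at the far end. Origin on the bench, 88 mm beyond (+x) the shaft's axis; x runs from shaft to fence, z up
- shaft (a joint): angle of the shaft about the vertical, rad; 0 = open, 1.92 = stop, growing anticlockwise seen from above. At 0 the shaft's x axis points 110 degrees clockwise (from above) of the fixture's +x. It stays where it is left (friction 0.15 N m; clamping adds at most 0.15 N m)
- shaft_shoulder (a point): point on the shaft's axis at its shoulder, 51 mm above the bench; turns with the shaft. Below it the shaft is 24 mm round with one flat milled 7.5 mm from the axis (D section), down to a brass washer whose top is 18 mm above the bench. +x points straight away from the flat (the flat faces -x)
- shaft_top (a point): centre of the shaft's top, 83 mm above the bench. From the shoulder up to here the shaft is a 15 mm square, sides along its own x and y, tapered over the last 4 mm; the square's -x face is in line with the flat below
- cam_mid (a point): loose steel eccentric cam, lying boss up, the way it goes on; this is the point on its bore's axis half-way up, 16 mm above its underside. Disc 56 mm across and 14 mm thick; on it a round boss, 36 mm across, round the bore; 32 mm high in all. Fully home the underside stands on the brass washer and this point is 17 mm below the shoulder
- cam_nose (a point): the cam's nose: tip of the disc's far side, 38 mm from the bore's axis (18 mm on the opposite side), at half the disc's thickness. The D-shaped through bore clears the shaft by 0.6 mm a side; its flat is on the side away from the nose, so that it fits with the nose straight away from the shaft's flat: cam's +x (axis to nose) along the shaft's +x
- lever_hub (a point): loose ball lever, lying hub upright with hub and ball on the bench; this is the point on the bore's axis half-way up the dark round hub (34 mm across, 26 mm high), +x along the arm to the ball. The square through bore (sides along x and y) clears the shaft's square by 0.6 mm a side and fits in any of the 4 quarter turns. Fully home this point is 13 mm above the shoulder
- lever_ball (a point): centre of the lever's black ball, 32 mm across, 72 mm from the hub's axis and 16 mm above the lever's underside; the steel arm between is 11 mm thick
- pocket_1 (a point): pocket 1 of 4 (1 = leftmost seen from the robot, 50 mm apart): centre of its floor, 16 mm above the bench. 28 mm wide between ribs 4 mm high, 105 mm long along its x axis, from the red pad (near end, 11 mm high) to the fence (far end, 16 mm high); x = the fixture's x, z up
- pad_1 (a joint): how far the red spring pad at pocket 1 is pressed back into the jaw, m: 0 = free, 0.006 = bottomed. With cam and lever on, turning the shaft to its stop drives the jaw 8 mm towards the fence: that takes up a stone's 5 mm of slack and presses the pad back 2 to 3 mm (about 4 N)
- pocket_2 (a point): pocket 2 of 4 (1 = leftmost seen from the robot, 50 mm apart): centre of its floor, 16 mm above the bench. 28 mm wide between ribs 4 mm high, 105 mm long along its x axis, from the red pad (near end, 11 mm high) to the fence (far end, 16 mm high); x = the fixture's x, z up
- pad_2 (a joint): how far the red spring pad at pocket 2 is pressed back into the jaw, m: 0 = free, 0.006 = bottomed. With cam and lever on, turning the shaft to its stop drives the jaw 8 mm towards the fence: that takes up a stone's 5 mm of slack and presses the pad back 2 to 3 mm (about 4 N)
- pocket_3 (a point): pocket 3 of 4 (1 = leftmost seen from the robot, 50 mm apart): centre of its floor, 16 mm above the bench. 28 mm wide between ribs 4 mm high, 105 mm long along its x axis, from the red pad (near end, 11 mm high) to the fence (far end, 16 mm high); x = the fixture's x, z up
- pad_3 (a joint): how far the red spring pad at pocket 3 is pressed back into the jaw, m: 0 = free, 0.006 = bottomed. With cam and lever on, turning the shaft to its stop drives the jaw 8 mm towards the fence: that takes up a stone's 5 mm of slack and presses the pad back 2 to 3 mm (about 4 N)
- pocket_4 (a point): pocket 4 of 4 (1 = leftmost seen from the robot, 50 mm apart): centre of its floor, 16 mm above the bench. 28 mm wide between ribs 4 mm high, 105 mm long along its x axis, from the red pad (near end, 11 mm high) to the fence (far end, 16 mm high); x = the fixture's x, z up
- pad_4 (a joint): how far the red spring pad at pocket 4 is pressed back into the jaw, m: 0 = free, 0.006 = bottomed. With cam and lever on, turning the shaft to its stop drives the jaw 8 mm towards the fence: that takes up a stone's 5 mm of slack and presses the pad back 2 to 3 mm (about 4 N)
- stone_1_mid (a point): green honing stone (absent in some starts), 25 x 100 x 12 mm, lying flat: its centre; y = its length, x = its 25 mm width, z up
- stone_2_mid (a point): green honing stone (absent in some starts), 25 x 100 x 12 mm, lying flat: its centre; y = its length, x = its 25 mm width, z up
- stone_3_mid (a point): green honing stone (absent in some starts), 25 x 100 x 12 mm, lying flat: its centre; y = its length, x = its 25 mm width, z up
- stone_4_mid (a point): green honing stone (absent in some starts), 25 x 100 x 12 mm, lying flat: its centre; y = its length, x = its 25 mm width, z up
- caliper: steel caliper, 74 x 204 mm, lying behind the fixture: a bystander; origin at the middle of its underside
- flattening_plate: grey flattening plate 45 x 100 x 26 mm with a black knob, lying in front of the fixture on the right: a bystander; origin at the middle of its underside
There are look-alikes about, which are no part of the job. What is shaped like the part that bears lever_hub but blue is not meant.

How it is judged:
On the way, in this order (a step that is already met when the one before it is completed fails the run):
1. the cam is fully home on the flatted shaft (horizontal distance between cam_mid and shaft_shoulder below 0.003 m and z of cam_mid in the frame of shaft_shoulder below -0.0145 m and angle between the x axis of cam_mid and the x axis of shaft_shoulder, either way round below 0.3 rad), for 0.2 s.
2. the lever is fully home on the square, above the cam (all of step 1 and horizontal distance between lever_hub and shaft_shoulder below 0.003 m and z of lever_hub in the frame of shaft_shoulder below 0.016 m and angle between lever_hub's own z axis and vertical below 0.12 rad), for 0.2 s.
3. the shaft has been swung round to its stop with the lever on it (horizontal distance between lever_hub and shaft_shoulder below 0.003 m and z of lever_hub in the frame of shaft_shoulder below 0.016 m and angle between lever_hub's own z axis and vertical below 0.12 rad and value of joint shaft above 1.7 rad), for 0.2 s.
At the end, for the whole second after the job is handed in: cam and lever fully home (within 3 mm of the axis, about 2.5 mm of full depth; cam within 0.3 rad of the shaft), the shaft turned beyond 1.7 rad, each stone present flat in a pocket of its own (centre within 8 mm, 5 degrees) with the pad there pressed back over 1.2 mm (all of step 1 and all of step 3 and ((horizontal distance between stone_1_mid and pocket_1 below 0.008 m and z of stone_1_mid in the frame of pocket_1 below 0.0085 m and angle between the y axis of stone_1_mid and the x axis of pocket_1, either way round below 0.09 rad and value of joint pad_1 above 0.0012 m) or (horizontal distance between stone_1_mid and pocket_2 below 0.008 m and z of stone_1_mid in the frame of pocket_2 below 0.0085 m and angle between the y axis of stone_1_mid and the x axis of pocket_2, either way round below 0.09 rad and value of joint pad_2 above 0.0012 m) or (horizontal distance between stone_1_mid and pocket_3 below 0.008 m and z of stone_1_mid in the frame of pocket_3 below 0.0085 m and angle between the y axis of stone_1_mid and the x axis of pocket_3, either way round below 0.09 rad and value of joint pad_3 above 0.0012 m) or (horizontal distance between stone_1_mid and pocket_4 below 0.008 m and z of stone_1_mid in the frame of pocket_4 below 0.0085 m and angle between the y axis of stone_1_mid and the x axis of pocket_4, either way round below 0.09 rad and value of joint pad_4 above 0.0012 m)) and ((horizontal distance between stone_2_mid and pocket_1 below 0.008 m and z of stone_2_mid in the frame of pocket_1 below 0.0085 m and angle between the y axis of stone_2_mid and the x axis of pocket_1, either way round below 0.09 rad and value of joint pad_1 above 0.0012 m) or (horizontal distance between stone_2_mid and pocket_2 below 0.008 m and z of stone_2_mid in the frame of pocket_2 below 0.0085 m and angle between the y axis of stone_2_mid and the x axis of pocket_2, either way round below 0.09 rad and value of joint pad_2 above 0.0012 m) or (horizontal distance between stone_2_mid and pocket_3 below 0.008 m and z of stone_2_mid in the frame of pocket_3 below 0.0085 m and angle between the y axis of stone_2_mid and the x axis of pocket_3, either way round below 0.09 rad and value of joint pad_3 above 0.0012 m) or (horizontal distance between stone_2_mid and pocket_4 below 0.008 m and z of stone_2_mid in the frame of pocket_4 below 0.0085 m and angle between the y axis of stone_2_mid and the x axis of pocket_4, either way round below 0.09 rad and value of joint pad_4 above 0.0012 m)) and ((horizontal distance between stone_3_mid and pocket_1 below 0.008 m and z of stone_3_mid in the frame of pocket_1 below 0.0085 m and angle between the y axis of stone_3_mid and the x axis of pocket_1, either way round below 0.09 rad and value of joint pad_1 above 0.0012 m) or (horizontal distance between stone_3_mid and pocket_2 below 0.008 m and z of stone_3_mid in the frame of pocket_2 below 0.0085 m and angle between the y axis of stone_3_mid and the x axis of pocket_2, either way round below 0.09 rad and value of joint pad_2 above 0.0012 m) or (horizontal distance between stone_3_mid and pocket_3 below 0.008 m and z of stone_3_mid in the frame of pocket_3 below 0.0085 m and angle between the y axis of stone_3_mid and the x axis of pocket_3, either way round below 0.09 rad and value of joint pad_3 above 0.0012 m) or (horizontal distance between stone_3_mid and pocket_4 below 0.008 m and z of stone_3_mid in the frame of pocket_4 below 0.0085 m and angle between the y axis of stone_3_mid and the x axis of pocket_4, either way round below 0.09 rad and value of joint pad_4 above 0.0012 m)) and ((horizontal distance between stone_4_mid and pocket_1 below 0.008 m and z of stone_4_mid in the frame of pocket_1 below 0.0085 m and angle between the y axis of stone_4_mid and the x axis of pocket_1, either way round below 0.09 rad and value of joint pad_1 above 0.0012 m) or (horizontal distance between stone_4_mid and pocket_2 below 0.008 m and z of stone_4_mid in the frame of pocket_2 below 0.0085 m and angle between the y axis of stone_4_mid and the x axis of pocket_2, either way round below 0.09 rad and value of joint pad_2 above 0.0012 m) or (horizontal distance between stone_4_mid and pocket_3 below 0.008 m and z of stone_4_mid in the frame of pocket_3 below 0.0085 m and angle between the y axis of stone_4_mid and the x axis of pocket_3, either way round below 0.09 rad and value of joint pad_3 above 0.0012 m) or (horizontal distance between stone_4_mid and pocket_4 below 0.008 m and z of stone_4_mid in the frame of pocket_4 below 0.0085 m and angle between the y axis of stone_4_mid and the x axis of pocket_4, either way round below 0.09 rad and value of joint pad_4 above 0.0012 m))); the robot touches nothing.
It fails at once if the caliper is pushed away (over 30 mm) (distance of caliper from where it was at the start of the episode above 0.03 m).
It fails at once if the flattening plate is pushed away (over 30 mm) (distance of flattening_plate from where it was at the start of the episode above 0.03 m).
Of stone_1, stone_2, stone_3, stone_4 only 2 to 4 are there at a start; the rules pass over those that are not, and their reading is None.
At some moment in a run one of stone_1, stone_2, stone_3, stone_4, cam, lever may be knocked a few centimetres aside while the robot is not near it.
Once in a run the grip may slacken for a moment while it holds something.
It also fails if it takes over 210 s, if anything falls off the work surface, if the arm or the gripper's body presses on something with over 40 N, if the wrist force passes 120 N, or if a joint passes its speed limit or range.

## Working session

There is one attempt and no reset: what is moved stays moved. The work goes in short steps, Python scripts to look and compute and a tool call to move; the robot and the scene stay as the last step left them, time stands still between calls to the robot, and variables do not carry over. Pictures are saved under pics/ and viewed, and the job is handed in when it is done.

Besides the shell and the picture viewer there is one more tool, called as a command line: name --argument value ..., lists and objects as JSON in quotes. arm_command: Moves the arm, as the interface text tells. Its arguments: {"type":"object","properties":{"motion":{"type":"array","items":{"type":"number"}},"fingers":{"type":"number"},"grip_force":{"type":"number"}},"required":["motion"]}

```bash
ls; mkdir -p pics
python3 - <<'E'
from cell import bot, vision
import cv2,numpy as np
s=bot.sense();print({k:np.round(v,3).tolist() for k,v in s.items()})
for n in ["side","top","wrist"]:
    i=vision.camera_info(n);print(n,i["fov_y"],i["cx"],i["cy"],np.round(i["camera_from_world"],4).tolist())
    f=vision.grab_frame(n);cv2.imwrite(f"pics/a_{n}.png",f[:,:,::-1])
E
```

```text
pics
{'time_s': 0.0, 'joint_positions': [0.974, 0.381, 1.298, -0.0, 1.464, -0.215], 'joint_velocities': [-0.0, -0.0, 0.0, 0.001, -0.002, 0.001], 'joint_torque': [-0.003, -44.848, -23.127, -0.0, 0.005, -0.0], 'eef_pos': [0.205, 0.51, 0.248], 'ee_rot': [0.19, 0.982, -0.001, -0.0], 'force': [-0.188, -0.813, -0.459], 'wrist_torque': [0.037, 0.055, 0.038], 'opening': 0.085}
side 49.64319052035431 245.34088352839464 188.04213107466492 [[-0.9542, 0.2993, 0.0028, 0.5172], [0.2435, 0.7816, -0.5743, -0.1036], [-0.174, -0.5473, -0.8187, 1.3911], [0.0, 0.0, 0.0, 1.0]]
top 54.925740871340956 258.00262248801766 189.71843099079462 [[0.0206, -0.9995, -0.025, 0.0014], [-0.9843, -0.0159, -0.1756, 0.5652], [0.1752, 0.0282, -0.9841, 1.061], [0.0, 0.0, 0.0, 1.0]]
wrist 62.88741070634745 247.8559293483021 192.65226323665672 [[0.3726, 0.928, -0.001, -0.5495], [0.8779, -0.3522, 0.3244, -0.0419], [0.3007, -0.1218, -0.9459, 0.3811], [0.0, 0.0, 0.0, 1.0]]
```

View pics/a_top.png

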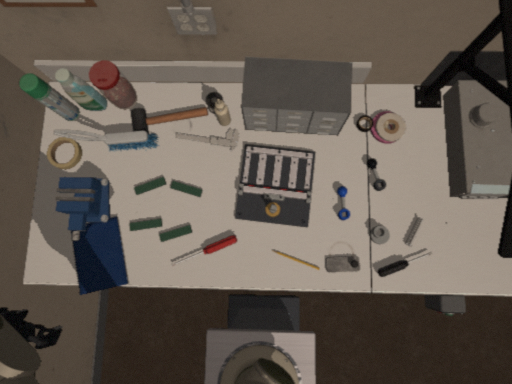

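View pics/a_side.png

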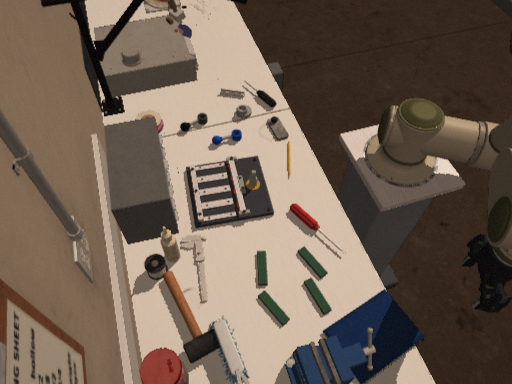

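View pics/a_wrist.png

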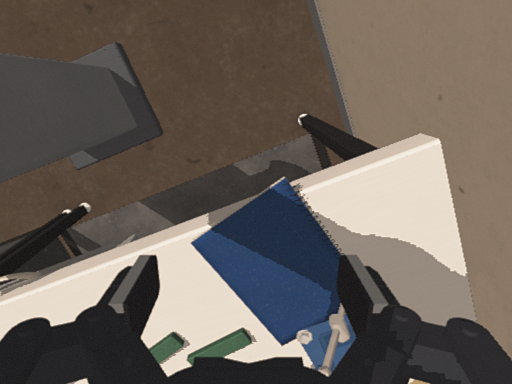

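```bash
cat > h.py <<'E'
from cell import bot, vision
import cv2,numpy as np
def info(n):
    i=vision.camera_info(n); f=192/np.tan(np.radians(i["fov_y"]/2)); return f,i["cx"],i["cy"],np.array(i["camera_from_world"])
def p2w(n,u,v,z,I=None):
    f,cx,cy,T=I or info(n); R=T[:3,:3]; t=T[:3,3]; d=R.T@np.array([(u-cx)/f,(v-cy)/f,1]); c=-R.T@t
    return c+d*(z-c[2])/d[2]
def w2p(n,p,I=None):
    f,cx,cy,T=I or info(n); q=T[:3,:3]@np.array(p)+T[:3,3]; return np.array([cx+f*q[0]/q[2],cy+f*q[1]/q[2]])
def crop(f,x0,y0,x1,y1,k,name,step=10):
    c=cv2.resize(f[y0:y1,x0:x1,::-1],None,fx=k,fy=k,interpolation=cv2.INTER_CUBIC).copy()
    for x in range(-(-x0//step)*step,x1,step): 
        cv2.line(c,((x-x0)*k,0),((x-x0)*k,6),(0,0,255),1); cv2.putText(c,str(x),((x-x0)*k+2,14),0,.35,(0,0,255),1)
    for y in range(-(-y0//step)*step,y1,step): 
        cv2.line(c,(0,(y-y0)*k),(6,(y-y0)*k),(0,0,255),1); cv2.putText(c,str(y),(8,(y-y0)*k+4),0,.35,(0,0,255),1)
    cv2.imwrite("pics/"+name+".png",c)
E
python3 - <<'E'
from h import *
f=vision.grab_frame("top")
crop(f,120,165,220,265,6,"b1"); crop(f,225,135,325,235,6,"b2"); crop(f,325,150,425,250,6,"b3")
E
```

```text
(no output)
```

View pics/b1.png

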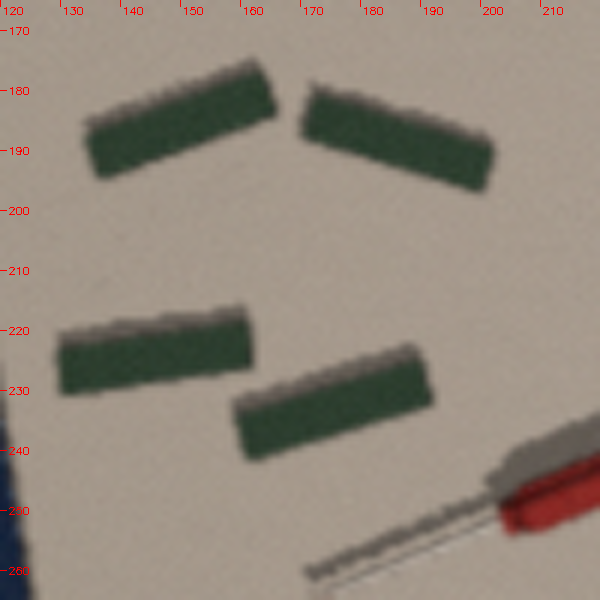

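View pics/b2.png

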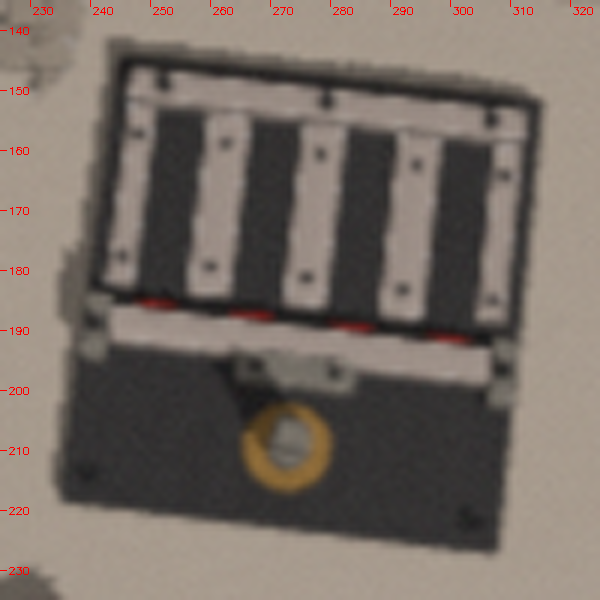

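View pics/b3.png

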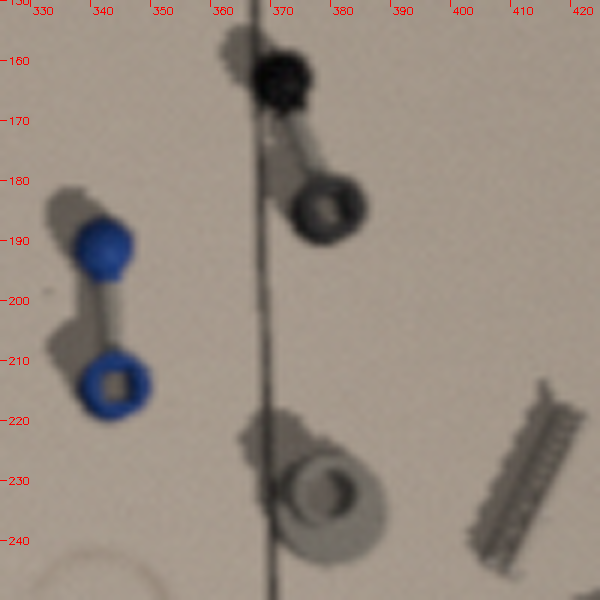

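Run:
```python
from h import *
f=cv2.imread("pics/a_top.png")[:,:,::-1].astype(int)
I=info("top")
m=((f[:,:,1]>f[:,:,0]+10)&(f[:,:,1]>f[:,:,2]+2)).astype(np.uint8)
n,l,st,c=cv2.connectedComponentsWithStats(m)
for k in range(1,n):
    if 80<st[k,4]<600 and st[k,1]>160:
        ys,xs=np.where(l==k)
        w=np.array([p2w("top",x,y,0.012,I)[:2] for x,y in zip(xs,ys)]).astype(np.float32)
        r=cv2.minAreaRect(w); b=cv2.boxPoints(r)
        mm=w.mean(0);e,v=np.linalg.eigh(np.cov((w-mm).T));a=np.degrees(np.arctan2(v[1,1],v[0,1]))
        print(st[k],c[k].round(1),"mean",mm.round(4),"yaw len",a.round(1),np.sqrt(e*12).round(4), r)
def pc(c,x0,y0,k=6): return x0+(c[0]+.5)/k-.5, y0+(c[1]+.5)/k-.5
for nm,c,x0,y0,z in [("plateFL",(62,500),225,135,.016),("plateFR",(497,550),225,135,.016),("plateBL",(127,60),225,135,.016),("plateBR",(540,103),225,135,.016),("shafttop",(292,438),225,135,.083),("washer",(287,447),225,135,.018),
 ("hub",(329,208),325,150,.026),("ball",(282,80),325,150,.016),("boss",(322,490),325,150,.032),("disc",(330,508),325,150,.014)]:
    print(nm,p2w("top",*pc(c,x0,y0),z,I).round(4))
```

```text
[135 178  30  16 208] [149.5 185.3] mean [0.5804 0.354 ] yaw len 111.5 [0.0222 0.095 ] ((0.5803430080413818, 0.35429686307907104), (0.021987756714224815, 0.09456530958414078), 21.44731330871582)
[171 181  30  15 200] [185.8 188.3] mean [0.5728 0.2389] yaw len 73.7 [0.0211 0.0947] ((0.5725909471511841, 0.23889301717281342), (0.09476412832736969, 0.021270208060741425), 73.79263305664062)
[130 219  31  11 216] [145.2 224.2] mean [0.4581 0.3588] yaw len 99.4 [0.0217 0.0953] ((0.45809924602508545, 0.3589009642601013), (0.021822867915034294, 0.0945921391248703), 9.586244583129883)
[160 226  31  15 220] [175. 233.] mean [0.4331 0.2646] yaw len 108.0 [0.0218 0.0952] ((0.43299365043640137, 0.2645660638809204), (0.02179582044482231, 0.09463442862033844), 18.239110946655273)
plateFL [0.4822 0.0817 0.016 ]
plateFR [ 0.4608 -0.1397  0.016 ]
plateBL [0.7159 0.0546 0.016 ]
plateBR [ 0.6953 -0.1628  0.016 ]
shafttop [ 0.5075 -0.0343  0.083 ]
washer [ 0.5112 -0.0327  0.018 ]
hub [ 0.5923 -0.3583  0.026 ]
ball [ 0.6617 -0.3396  0.016 ]
boss [ 0.4486 -0.3478  0.032 ]
disc [ 0.441  -0.3568  0.014 ]
```

```bash
cat >> h.py <<'E'
from scipy.spatial.transform import Rotation as Ro
def pose():
    s=bot.sense(); return np.array(s["eef_pos"]),Ro.from_quat(s["ee_rot"])
def yaw(R): y=R.as_matrix()[:,1]; return np.degrees(np.arctan2(y[1],y[0]))
def go(x,y,z,yw=None):
    """print tool-frame shift(cm) to reach x,y,z; turn (deg about tool z) so that tool y axis direction = yw (mod 180)"""
    p,R=pose(); d=R.inv().apply(np.array([x,y,z])-p)*100
    print("t",round(bot.sense()["time_s"],2),"at",p.round(4),"yaw(y)",yaw(R).round(2),"shift cm",d.round(2),"world",((np.array([x,y,z])-p)*100).round(2))
    zt=R.as_matrix()[:,2]; print(" tilt vec (world z-axis tool)",zt.round(4),"j6",np.round(bot.sense()["joint_positions"],3))
    tiltfix=R.inv().apply(np.cross(zt,[0,0,-1])); print(" tilt fix deg (tool)",np.degrees(tiltfix).round(2))
    if yw is not None:
        a=-(yw-yaw(R)); a=(a+90)%180-90; print(" turn deg about tool z:",round(a,2))
def st():
    s=bot.sense(); print("t",round(s["time_s"],2),"F",np.round(s["force"],1),"M",np.round(s["wrist_torque"],2),"open",round(s["opening"],4),"p",np.round(s["eef_pos"],4),"yaw",yaw(Ro.from_quat(s["ee_rot"])).round(2))
E
python3 - <<'E'
from h import *
T=info("wrist")[3];p,R=pose()
c=-T[:3,:3].T@T[:3,3]; print(R.inv().apply(c-p)); print(R.inv().apply(T[:3,:3].T[:,2]),R.inv().apply(T[:3,:3].T[:,0]))
go(.47,-.04,.33,None)
E
```

```text
[ 8.39759373e-02 -8.49505325e-05 -1.25771794e-01]
[-3.24708751e-01  2.29917173e-04  9.45814027e-01] [-8.67067582e-05  9.99999959e-01 -2.72856607e-04]
t 0.2 at [0.2048 0.5103 0.248 ] yaw(y) 68.13 shift cm [-45.11 -41.19  -8.18] world [ 26.52 -55.03   8.2 ]
 tilt vec (world z-axis tool) [-5.e-04 -7.e-04 -1.e+00] j6 [ 0.974  0.381  1.298  0.     1.464 -0.215]
 tilt fix deg (tool) [-0.05 -0.01 -0.  ]
```

arm_command --motion '[-2.5,-1.95,0,0,0,0,-2.5,-1.95,0,0,0,0,-2.5,-1.95,0,0,0,0,-2.5,-1.95,0,0,0,0,-2.5,-1.95,0,0,0,0,-2.5,-1.95,0,0,0,0,-2.5,-1.95,0,0,0,0,-2.5,-1.95,0,0,0,0,-2.5,-1.95,0,0,0,0,-2.5,-1.95,0,0,0,0,-2.5,-1.95,0,0,0,0,-2.5,-1.95,0,0,0,0,-2.5,-1.95,0,0,0,0,-2.5,-1.95,0,0,0,0,-2.5,-1.95,0,0,0,0,-2.5,-1.95,0,0,0,0,-2.5,-1.95,0,0,0,0,-2.5,-1.95,0,0,0,0,-2.5,-1.95,0,0,0,0,-2.5,-1.95,0,0,0,0]'

```text
time_s: 2.2
eef_pos: [0.524, -0.0391, 0.2482]
ee_rot: [0.19, 0.982, 0.0, -0.0]
force: [0.2, 0.4, 0.0]
opening: 0.0854
```

arm_command --motion '[0,0,0,0,0,-8,0,0,0,0,0,-8,0,0,0,0,0,0]'

```text
time_s: 2.5
eef_pos: [0.5236, -0.038, 0.2481]
ee_rot: [0.051, 0.999, 0.0, -0.0]
force: [-0.1, 0.1, 0.6]
opening: 0.0853
```

Run:
```python
from h import *
go(.525,-.04,.25,84)
p=info("wrist");np.save("c1.npy",np.array(list(p[:3])+list(p[3].ravel())))
f=vision.grab_frame("wrist");cv2.imwrite("pics/c1.png",f[:,:,::-1])
```

```text
t 2.5 at [ 0.5236 -0.038   0.2481] yaw(y) 84.17 shift cm [-0.16 -0.18 -0.19] world [ 0.14 -0.2   0.19]
 tilt vec (world z-axis tool) [-5.e-04  1.e-04 -1.e+00] j6 [-0.298  0.337  1.366 -0.     1.439 -1.767]
 tilt fix deg (tool) [ 0.01 -0.03 -0.  ]
 turn deg about tool z: 0.17
```

View pics/c1.png

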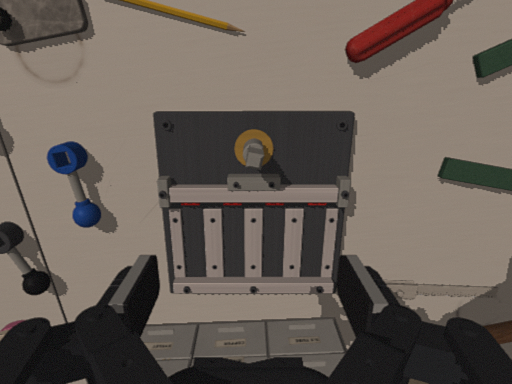

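Run:
```python
from h import *
f=cv2.imread("pics/c1.png")[:,:,::-1]
crop(f,145,105,365,205,3,"c1a",20);crop(f,145,195,365,300,3,"c1b",20);crop(f,225,120,285,195,8,"c1c",10)
```

```text
(no output)
```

View pics/c1a.png

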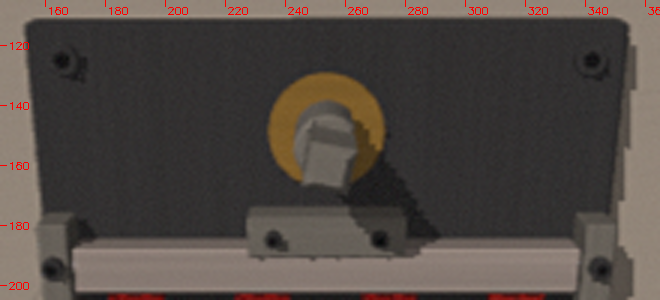

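View pics/c1b.png

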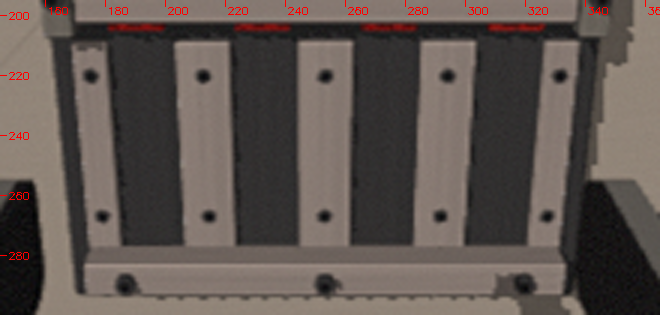

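View pics/c1c.png

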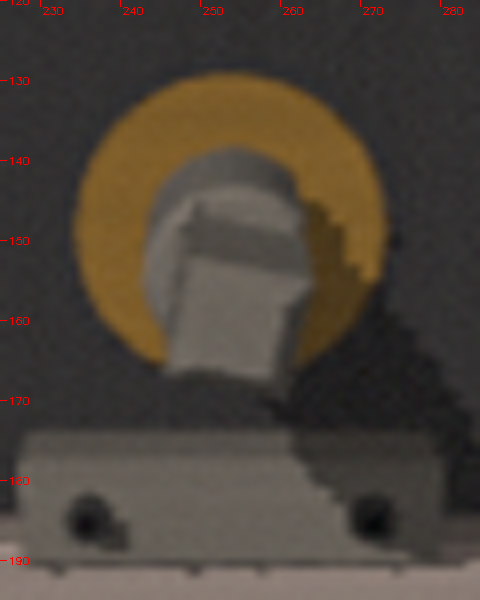

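Run:
```python
from h import *
a=np.load("c1.npy");I=(a[0],a[1],a[2],a[3:].reshape(4,4))
def pc(c,x0,y0,k): return x0+(c[0]+.5)/k-.5, y0+(c[1]+.5)/k-.5
def P(n,c,z,x0=145,y0=195,k=3): print(n,np.round(pc(c,x0,y0,k),1),p2w("wrist",*pc(c,x0,y0,k),z,I).round(4))
P("fence floor L(img right)",(530,247),.016);P("fence floor R",(118,247),.016);P("fence floor mid",(325,247),.020)
P("fence top L",(563,263),.032);P("fence top R",(86,263),.032)
# rib edges at v crop 150 (z=.020)
for x in (105,117,178,231,298,352,419,472,535,): P("rib edge",(x,150),.020)
for x,n in ((137,'p4'),(263,'p3'),(390,'p2'),(517,'p1')): P("red pad "+n,(x,28),.025)
for n,c in (("plate FR(img TL)",(27,20)),("plate FL",(627,20))): P(n,c,.016,145,105,3)
P("plate FL at jaw", (612,235),.016,145,105,3)
# washer fit
x=[]
for u in (75,387): P("washer",(u,230),.018,225,120,8)
P("washer top",(230,72),.018,225,120,8)
P("shaft top c",(240,312),.083,225,120,8)
for c in ((182,255),(310,275),(275,380),(168,370)): P("topcorner",c,.081,225,120,8)
```

```text
fence floor L(img right) [321.3 277. ] [0.6898 0.0431 0.016 ]
fence floor R [184. 277.] [ 0.6712 -0.1382  0.016 ]
fence floor mid [253. 277.] [ 0.6778 -0.0469  0.02  ]
fence top L [332.3 282.3] [0.688  0.0536 0.032 ]
fence top R [173.3 282.3] [ 0.6673 -0.1482  0.032 ]
rib edge [179.7 244.7] [ 0.6211 -0.1344  0.02  ]
rib edge [183.7 244.7] [ 0.6216 -0.1294  0.02  ]
rib edge [204.  244.7] [ 0.6242 -0.1039  0.02  ]
rib edge [221.7 244.7] [ 0.6265 -0.0817  0.02  ]
rib edge [244.  244.7] [ 0.6293 -0.0536  0.02  ]
rib edge [262.  244.7] [ 0.6317 -0.031   0.02  ]
rib edge [284.3 244.7] [ 0.6345 -0.0029  0.02  ]
rib edge [302.  244.7] [0.6368 0.0193 0.02  ]
rib edge [323.  244.7] [0.6395 0.0457 0.02  ]
red pad p4 [190.3 204. ] [ 0.5663 -0.111   0.025 ]
red pad p3 [232.3 204. ] [ 0.5714 -0.0614  0.025 ]
red pad p2 [274.7 204. ] [ 0.5765 -0.0113  0.025 ]
red pad p1 [317. 204.] [0.5816 0.0388 0.025 ]
plate FR(img TL) [153.7 111.3] [ 0.4569 -0.1359  0.016 ]
plate FL [353.7 111.3] [0.4794 0.0843 0.016 ]
plate FL at jaw [348.7 183. ] [0.5622 0.079  0.016 ]
washer [233.9 148.3] [ 0.5065 -0.0522  0.018 ]
washer [272.9 148.3] [ 0.5111 -0.0078  0.018 ]
washer top [253.3 128.6] [ 0.4866 -0.028   0.018 ]
shaft top c [254.6 158.6] [ 0.5061 -0.0298  0.083 ]
topcorner [247.3 151.4] [ 0.499 -0.036  0.081]
topcorner [263.3 153.9] [ 0.5029 -0.0211  0.081 ]
topcorner [258.9 167.1] [ 0.5152 -0.0264  0.081 ]
topcorner [245.6 165.8] [ 0.5127 -0.039   0.081 ]
```

arm_command --motion '[1.5,3.65,1.2,0,0,0,1.5,3.65,1.2,0,0,0,1.5,3.65,1.2,0,0,0,1.5,3.65,1.2,0,0,0,1.5,3.65,1.2,0,0,0,1.5,3.65,1.2,0,0,0,1.5,3.65,1.2,0,0,0,1.5,3.65,1.2,0,0,0,0,0,0,0,0,7.3,0,0,0,0,0,7.3,0,0,0,0,0,7.3,0,0,0,0,0,7.3,0,0,0,0,0,7.3,0,0,0,0,0,7.3,0,0,0,0,0,7.3,0,0,0,0,0,7.3,0,0,0,0,0,7.6,0,0,0,0,0,0]'

```text
time_s: 4.35
eef_pos: [0.434, 0.2651, 0.1524]
ee_rot: [0.589, 0.808, 0.0, 0.0]
force: [-0.0, -0.1, -0.4]
opening: 0.0852
```

```bash
cat >> h.py <<'E'
def stones(name,zt=.012,zg=.023,n="wrist",a0=60):
    I=info(n); go_p,R=pose(); f=vision.grab_frame(n); cv2.imwrite("pics/"+name+".png",f[:,:,::-1]); g=f.astype(int)
    m=((g[:,:,1]>g[:,:,0]+10)&(g[:,:,1]>g[:,:,2]+2)).astype(np.uint8); m=cv2.morphologyEx(m,cv2.MORPH_CLOSE,np.ones((5,5)))
    k,l,s,c=cv2.connectedComponentsWithStats(m)
    for j in range(1,k):
        if s[j,4]>a0*10:
            cs,_=cv2.findContours((l==j).astype(np.uint8),0,1); w=np.array([p2w(n,q[0][0],q[0][1],zt,I)[:2] for q in cs[0]]).astype(np.float32)
            r=cv2.minAreaRect(w); b=cv2.boxPoints(r); e=b[1]-b[0]; e2=b[2]-b[1]; e=e if np.linalg.norm(e)>np.linalg.norm(e2) else e2
            print("stone px",c[j].round(0),s[j,:4],"centre",np.round(r[0],4),"size",np.round(r[1],4),"finger yaw",round((np.degrees(np.arctan2(e[1],e[0]))+90)%180,2))
E
python3 - <<'E'
from h import *
stones("d1"); go(.433,.2646,.15,18)
E
```

```text
stone px [311.  77.] [285  12  55 133] centre [0.4549 0.362 ] size [0.0244 0.0979] finger yaw 9.54
stone px [442. 131.] [419  73  49 118] centre [0.5756 0.3566] size [0.0281 0.098 ] finger yaw 21.71
stone px [245. 176.] [232 124  28 108] centre [0.4306 0.268 ] size [0.0232 0.0984] finger yaw 17.95
stone px [387. 234.] [352 200  69  68] centre [0.5715 0.2569] size [0.0692 0.0283] finger yaw 163.98
t 4.4 at [0.434  0.265  0.1524] yaw(y) 18.16 shift cm [-0.01 -0.11  0.24] world [-0.1  -0.04 -0.24]
 tilt vec (world z-axis tool) [ 1.e-04  0.e+00 -1.e+00] j6 [ 0.315  0.404  1.565  0.     1.172 -0.002]
 tilt fix deg (tool) [ 0.01 -0.    0.  ]
 turn deg about tool z: 0.16
```

View pics/d1.png

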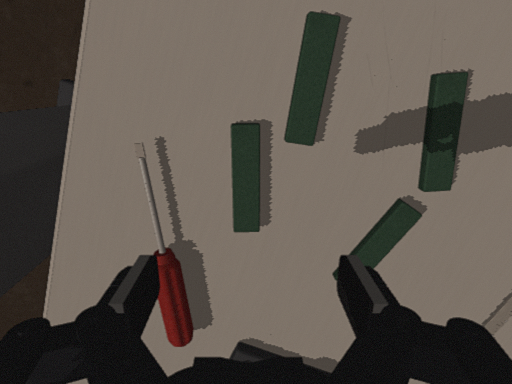

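Run:
```python
from h import *
go(.4306,.268,.023,18)
```

```text
t 4.4 at [0.434  0.265  0.1524] yaw(y) 18.16 shift cm [ 0.39 -0.23 12.94] world [ -0.34   0.3  -12.94]
 tilt vec (world z-axis tool) [ 1.e-04  0.e+00 -1.e+00] j6 [ 0.315  0.404  1.565  0.     1.172 -0.002]
 tilt fix deg (tool) [ 0.01 -0.    0.  ]
 turn deg about tool z: 0.16
```

arm_command --motion '[0.4,-0.2,2.5,0,0,0,0,0,2.5,0,0,0,0,0,2.5,0,0,0,0,0,2.5,0,0,0,0,0,2,0,0,0,0,0,0.9,0,0,0,0,0,0,0,0,0]' --fingers -0.2 --grip_force 40

```text
time_s: 5.1
eef_pos: [0.4306, 0.268, 0.0226]
ee_rot: [0.586, 0.81, -0.001, -0.001]
force: [0.5, 0.5, 0.5]
opening: 0.0512
```

arm_command --motion '[0,0,0,0,0,0,0,0,0,0,0,0,0,0,0,0,0,0,0,0,0,0,0,0,0,0,0,0,0,0]' --fingers 1 --grip_force 40

```text
time_s: 5.6
eef_pos: [0.4316, 0.2683, 0.0245]
ee_rot: [0.587, 0.81, 0.001, 0.001]
force: [-0.8, -0.9, 7.1]
opening: 0.0237
```

Run:
```python
from h import *
st();f=vision.grab_frame("wrist");cv2.imwrite("pics/d2.png",f[:,:,::-1])
```

```text
t 5.6 F [-0.8 -0.9  7.1] M [-0.06  0.16 -0.04] open 0.0237 p [0.4316 0.2683 0.0245] yaw 18.14
```

View pics/d2.png

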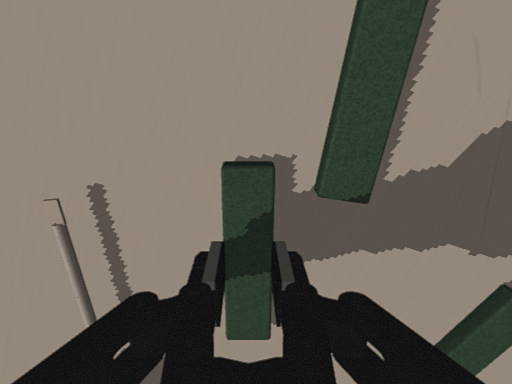

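arm_command --motion '[0,0,0,0,0,0,0,0,0,0,0,0,0,0,-0.6,0,0,0,0,0,0,0,0,0]' --fingers 0

```text
time_s: 6.05
eef_pos: [0.4313, 0.2682, 0.03]
ee_rot: [0.587, 0.81, 0.0, 0.0]
force: [0.3, -0.1, -0.5]
opening: 0.0426
```

arm_command --motion '[0,0,0,0,0,0,0,0,0,0,0,0,0,0,0,0,0,0,0,0,0,0,0,0,0,0,0,0,0,0]' --fingers 1 --grip_force 50

```text
time_s: 6.55
eef_pos: [0.4309, 0.2681, 0.0292]
ee_rot: [0.587, 0.81, -0.0, -0.0]
force: [0.5, 0.5, 0.4]
opening: 0.0
```

Run:
```python
from h import *
st();f=vision.grab_frame("wrist");cv2.imwrite("pics/d3.png",f[:,:,::-1])
```

```text
t 6.55 F [0.5 0.5 0.4] M [-0.    0.04  0.  ] open 0.0 p [0.4309 0.2681 0.0292] yaw 18.12
```

View pics/d3.png

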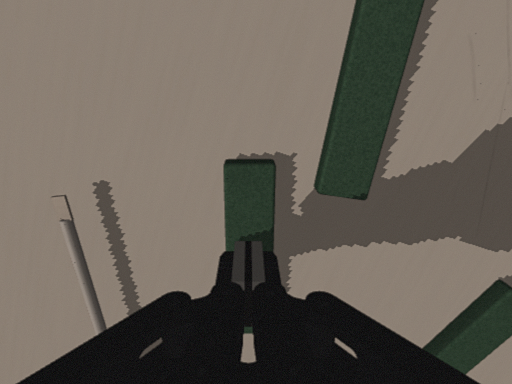

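arm_command --motion '[0,0,0,0,0,0,0,0,0,0,0,0,0,0,0,0,0,0,0,0,0.5,0,0,0,0,0,0.5,0,0,0,0,0,0,0,0,0]' --fingers -0.2

```text
time_s: 7.2
eef_pos: [0.4306, 0.268, 0.0185]
ee_rot: [0.587, 0.81, -0.001, -0.0]
force: [0.2, 0.7, 0.6]
opening: 0.0509
```

arm_command --motion '[0,0,0,0,0,0,0,0,0,0,0,0,0,0,0,0,0,0,0,0,0,0,0,0,0,0,0,0,0,0]' --fingers 1 --grip_force 40

```text
time_s: 7.7
eef_pos: [0.4311, 0.2681, 0.0195]
ee_rot: [0.587, 0.81, 0.0, 0.0]
force: [-0.2, 0.1, 3.3]
opening: 0.0238
```

Run:
```python
from h import *
st();f=vision.grab_frame("wrist");cv2.imwrite("pics/d4.png",f[:,:,::-1])
```

```text
t 7.7 F [-0.2  0.1  3.3] M [ 0.03  0.09 -0.03] open 0.0238 p [0.4311 0.2681 0.0195] yaw 18.13
```

View pics/d4.png

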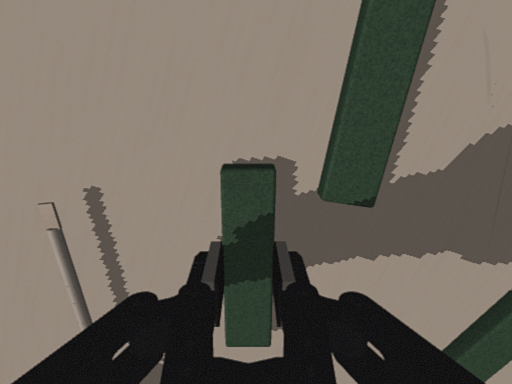

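Run:
```python
from h import *
f=cv2.imread("pics/d4.png")[:,:,::-1]
crop(f,200,150,300,250,6,"d4a");crop(f,200,290,300,384,6,"d4b")
p,R=pose()
for u,v in ((248,168),(248,346)):
    print(R.inv().apply(p2w("wrist",u,v,.012)-p))
```

```text
[ 0.04949711 -0.00015151  0.00754619]
[-0.04930231 -0.00014148  0.00754515]
```

View pics/d4a.png

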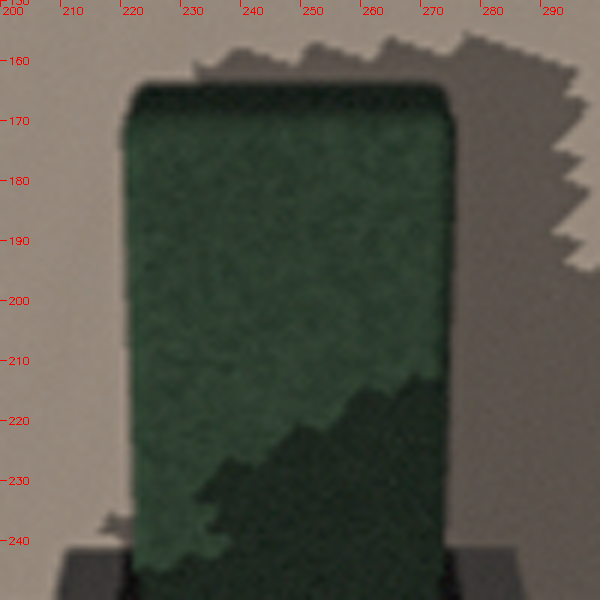

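View pics/d4b.png

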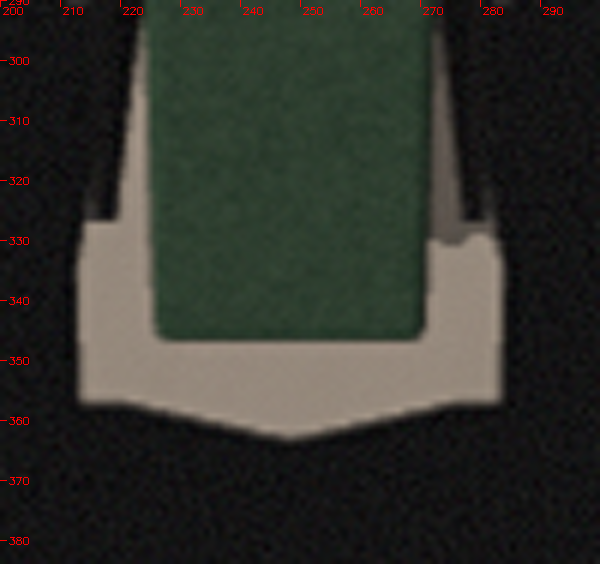

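arm_command --motion '[0,0,-1,0,0,0,0,0,-3,0,0,0,0,0,-3,0,0,0,0,0,-3,0,0,0,-3.03,0.42,-0.2,0,0,0,-3.03,0.42,0,0,0,0,-3.03,0.42,0,0,0,0,-3.03,0.42,0,0,0,0,-3.03,0.42,0,0,0,0,-3.03,0.42,0,0,0,0,-3.03,0.42,0,0,0,0,-3.03,0.42,0,0,0,0,-3.03,0.42,0,0,0,0,-3.03,0.42,0,0,0,0,-3.03,0.42,0,0,0,0,-3.03,0.42,0,0,0,0,-3.03,0.42,0,0,0,0,-3.03,0.42,0,0,0,0]'

```text
time_s: 9.55
eef_pos: [0.619, -0.1179, 0.1218]
ee_rot: [0.587, 0.81, -0.0, -0.0]
force: [0.4, -0.2, -0.9]
opening: 0.0237
```

arm_command --motion '[0,0,0,0,0,-7.3,0,0,0,0,0,-7.3,0,0,0,0,0,-7.3,0,0,0,0,0,-7.3,0,0,0,0,0,-7.3,0,0,0,0,0,-7.3,0,0,0,0,0,-7.3,0,0,0,0,0,-7.3,0,0,0,0,0,-7.6,0,0,0,0,0,0,0,0,0,0,0,0]'

```text
time_s: 10.65
eef_pos: [0.6187, -0.1167, 0.1216]
ee_rot: [0.053, 0.999, 0.0, -0.0]
force: [1.2, 0.5, -0.8]
opening: 0.0244
```

Run:
```python
from h import *
st();go(.6195,-.1168,.0755,84.15)
i=info("wrist");np.save("e1.npy",np.array(list(i[:3])+list(i[3].ravel())))
f=vision.grab_frame("wrist");cv2.imwrite("pics/e1.png",f[:,:,::-1])
```

```text
t 10.65 F [ 1.2  0.5 -0.8] M [0.   0.06 0.03] open 0.0244 p [ 0.6187 -0.1167  0.1216] yaw 83.92
t 10.65 at [ 0.6187 -0.1167  0.1216] yaw(y) 83.92 shift cm [-0.08 -0.    4.61] world [ 0.08 -0.01 -4.61]
 tilt vec (world z-axis tool) [-2.e-04  1.e-04 -1.e+00] j6 [-0.374  0.626  1.249 -0.     1.267 -1.839]
 tilt fix deg (tool) [ 0.   -0.01 -0.  ]
 turn deg about tool z: -0.23
```

View pics/e1.png

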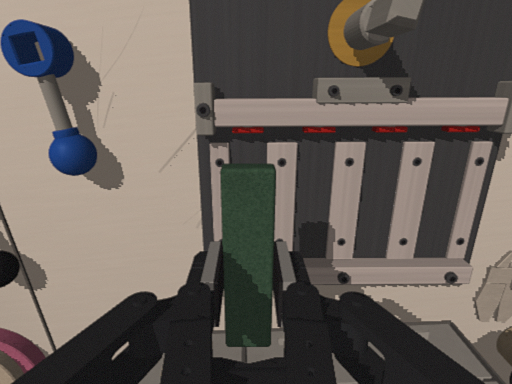

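```bash
cat >> h.py <<'E'
S=np.array([.508,-.030]); A=np.radians(-5.85); XH=np.array([np.cos(A),np.sin(A)]); YH=np.array([-np.sin(A),np.cos(A)])
def tofix(w): d=np.array(w[:2])-S; return np.array([d@XH,d@YH])
def fw(x,y): return S+x*XH+y*YH
E
python3 - <<'E'
from h import *
a=np.load("e1.npy");I=(a[0],a[1],a[2],a[3:].reshape(4,4))
for n,u,v,z in [("pad4",247,130,.025),("pad3",319.5,130,.025),("pad2",391,129.5,.025),("pad1",462,129,.025),("ribscrew5t",281.5,161.5,.02),("rib4 L",270.5,180,.02),("rib4 R",296,180,.02),("rib3L",334,200,.02),("rib3R",359,200,.02),("rib2 L",400,200,.02),("rib2R",424.5,200,.02),("fence floor",375,259,.016),("fence",435,258.5,.016),("fence top",375,264,.032),("washerL",329,32,.018),]:
    print(n,(tofix(p2w("wrist",u,v,z,I))*1000).round(1))
for x,y in ((.1197,-.025),(.1197,.025),(.172,0),(.172,.075),(.067,0),(.067,-.075)): print(x,y,w2p("wrist",[*fw(x,y),.016],I).round(1))
E
```

```text
pad4 [ 64.9 -75.3]
pad3 [ 65.1 -24.5]
pad2 [64.9 25.5]
pad1 [64.8 75.2]
ribscrew5t [ 88.7 -49.9]
rib4 L [103.  -57.8]
rib4 R [103.1 -38.5]
rib3L [119.3  -8.5]
rib3R [119.4  10.8]
rib2 L [119.5  42.5]
rib2R [119.6  61.4]
fence floor [173.8  31.6]
fence [173.5  82. ]
fence top [168.6  24.9]
washerL [  2.3 -21.2]
0.1197 -0.025 [311.5 198.8]
0.1197 0.025 [375.3 198.6]
0.172 0 [337.5 257.3]
0.172 0.075 [427. 257.]
0.067 0 [350.3 130.8]
0.067 -0.075 [247.5 131.2]
```

Run:
```python
from h import *
f=cv2.imread("pics/e1.png")[:,:,::-1]
crop(f,200,120,300,200,7,"e1a");crop(f,320,180,440,290,6,"e1b")
```

```text
(no output)
```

View pics/e1a.png

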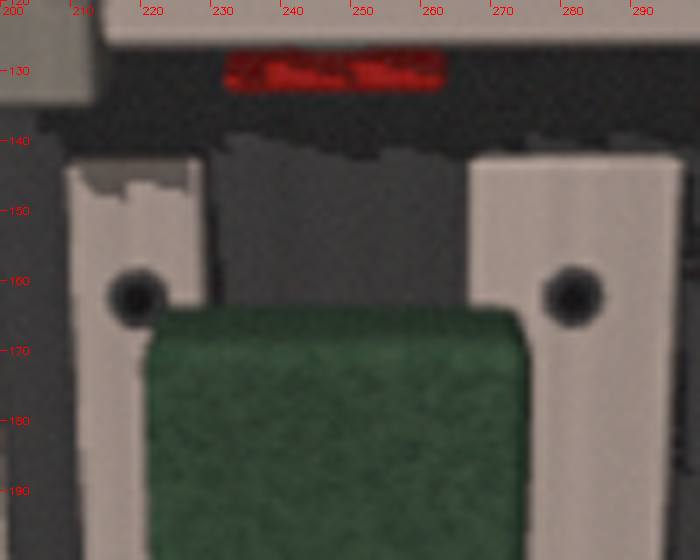

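View pics/e1b.png

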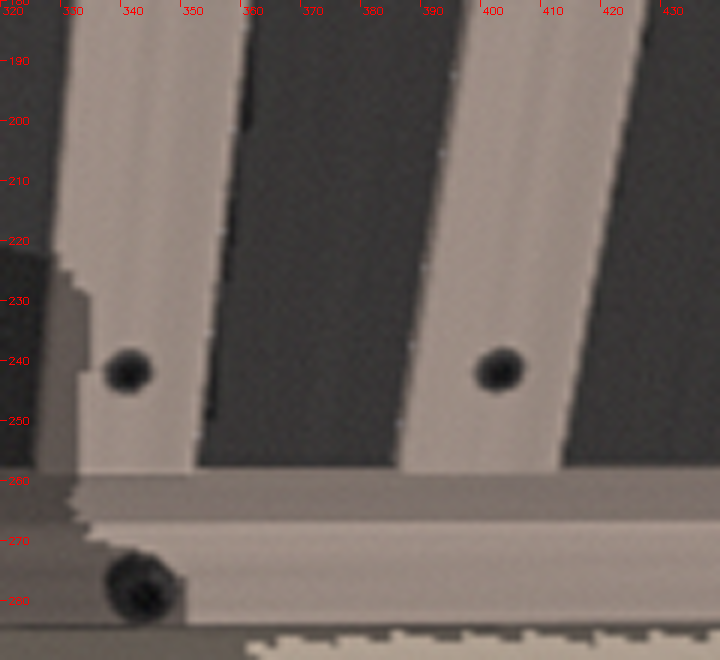

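Run:
```python
from h import *
a=np.load("e1.npy");I=(a[0],a[1],a[2],a[3:].reshape(4,4))
p,R=pose()
for n,u,v,z in [("r3L",330.7,199.6,.02),("r3R",359.6,199.6,.02),("r2L",394.3,199.6,.02),("r2R",424.2,199.6,.02),("fencefloor",375,257.7,.016),("fencetop",375,266.4,.032),("fencetop",430,266.4,.032),("p4a",228.8,150,.02),("p4b",266.7,150,.02),("p4pad",(232.2+263.5)/2,132.3,.022)]:
    print(n,(tofix(p2w("wrist",u,v,z,I))*1000).round(1))
# stone top plane: tcp z -0.0075
print(p)
for u,v in ((248,168),(248,346),(220.5,200),(274.8,200)): w=p2w("wrist",u,v,p[2]-.0075,I); print((tofix(w)*1000).round(1))
```

```text
r3L [118.9 -11. ]
r3R [119.   11.3]
r2L [119.1  38. ]
r2R [119.2  61.1]
fencefloor [172.5  31.5]
fencetop [170.8  25.1]
fencetop [171.   68.5]
p4a [ 80.  -88.7]
p4b [ 80.1 -61. ]
p4pad [ 66.9 -74.7]
[ 0.61872869 -0.11672871  0.12150955]
[ 69.4 -74.7]
[168.2 -75.1]
[ 84.2 -87.2]
[ 84.3 -62.6]
```

arm_command --motion '[-0.04,0,2,0,0,-0.2,0,0,2,0,0,0,0,0,2,0,0,0,0,0,1.5,0,0,0,0,0,0.5,0,0,0,0,0,0.5,0,0,0,0,0,0,0,0,0]'

```text
time_s: 11.4
eef_pos: [0.6196, -0.1169, 0.0374]
ee_rot: [0.05, 0.999, -0.0, 0.001]
force: [-1.0, -0.1, -0.2]
opening: 0.0235
```

Run:
```python
from h import *
st();go(.6195,-.1168,.0365,84.15)
f=vision.grab_frame("wrist");cv2.imwrite("pics/e2.png",f[:,:,::-1])
```

```text
t 11.4 F [-1.  -0.1 -0.2] M [-0.04  0.   -0.01] open 0.0235 p [ 0.6196 -0.1169  0.0374] yaw 84.27
t 11.4 at [ 0.6196 -0.1169  0.0374] yaw(y) 84.27 shift cm [0.01 0.01 0.09] world [-0.01  0.01 -0.09]
 tilt vec (world z-axis tool) [ 1.4e-03 -6.0e-04 -1.0e+00] j6 [-0.374  0.725  1.328 -0.     1.086 -1.845]
 tilt fix deg (tool) [-0.03  0.08  0.  ]
 turn deg about tool z: 0.12
```

View pics/e2.png

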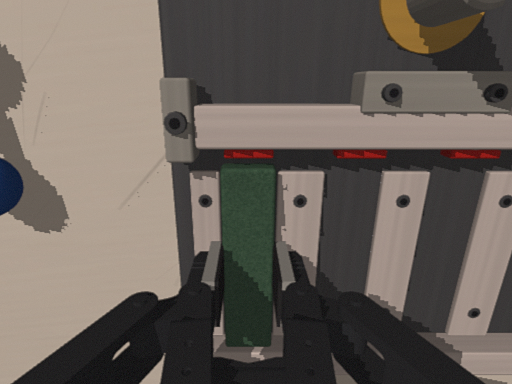

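arm_command --motion '[0,0,0.1,0,0,0,0,0,0.08,0,0,0,0,0,0,0,0,0]'

```text
time_s: 11.75
eef_pos: [0.6197, -0.117, 0.0371]
ee_rot: [0.05, 0.999, -0.0, 0.001]
force: [-5.0, 1.7, 15.5]
opening: 0.0236
```

arm_command --motion '[0,0,0,0,0,0,0,0,0,0,0,0,0,0,0,0,0,0,0,0,-2,0,0,0,0,0,-3,0,0,0,0,0,-3,0,0,0,0,0,0,0,0,0]' --fingers 0.15

```text
time_s: 12.45
eef_pos: [0.621, -0.1174, 0.1189]
ee_rot: [0.05, 0.999, -0.001, 0.004]
force: [-0.1, -0.6, 0.1]
opening: 0.0362
```

Run:
```python
from h import *
st()
stones("e3",zt=.028)
go(.4549,.362,.13,9.5)
```

```text
t 12.45 F [-0.1 -0.6  0.1] M [-0.01 -0.07  0.03] open 0.0362 p [ 0.621  -0.1174  0.1189] yaw 84.31
stone px [248. 196.] [231 134  35 127] centre [ 0.6191 -0.117 ] size [0.0246 0.0989] finger yaw 84.32
t 12.5 at [ 0.6201 -0.1171  0.1166] yaw(y) 84.31 shift cm [21.18 46.03 -1.49] world [-16.52  47.91   1.34]
 tilt vec (world z-axis tool) [ 0.0042 -0.0016 -1.    ] j6 [-0.374  0.632  1.254  0.     1.252 -1.845]
 tilt fix deg (tool) [-0.07  0.25  0.  ]
 turn deg about tool z: 74.81
```

View pics/e3.png

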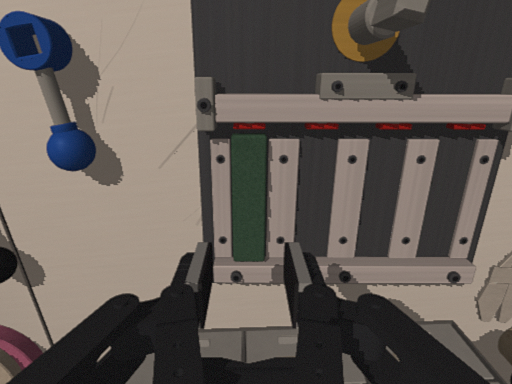

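arm_command --motion '[1.32,2.88,-0.5,0,0.25,0,1.32,2.88,-0.5,0,0,0,1.32,2.88,-0.5,0,0,0,1.32,2.88,0,0,0,0,1.32,2.88,0,0,0,0,1.32,2.88,0,0,0,0,1.32,2.88,0,0,0,0,1.32,2.88,0,0,0,0,1.32,2.88,0,0,0,0,1.32,2.88,0,0,0,0,1.32,2.88,0,0,0,0,1.32,2.88,0,0,0,0,1.32,2.88,0,0,0,0,1.32,2.88,0,0,0,0,1.32,2.88,0,0,0,0,1.32,2.88,0,0,0,0]' --fingers -0.2

```text
time_s: 14.1
eef_pos: [0.4537, 0.3636, 0.1292]
ee_rot: [0.05, 0.999, -0.0, -0.003]
force: [1.0, 0.0, -0.9]
opening: 0.0511
```

arm_command --motion '[0,0,0,0,0,7.5,0,0,0,0,0,7.5,0,0,0,0,0,7.5,0,0,0,0,0,7.5,0,0,0,0,0,7.5,0,0,0,0,0,7.5,0,0,0,0,0,7.5,0,0,0,0,0,7.5,0,0,0,0,0,7.5,0,0,0,0,0,7.3,0,0,0,0,0,0]'

```text
time_s: 15.2
eef_pos: [0.4543, 0.3624, 0.1293]
ee_rot: [0.646, 0.763, -0.002, -0.002]
force: [0.1, 0.3, 0.6]
opening: 0.0514
```

Run:
```python
from h import *
st()
stones("f1")
go(.4549,.362,.018,9.5)
```

```text
t 15.2 F [0.1 0.3 0.6] M [-0.01  0.01  0.01] open 0.0514 p [0.4543 0.3624 0.1293] yaw 9.45
stone px [250. 188.] [236 133  30 114] centre [0.4554 0.3628] size [0.0234 0.0975] finger yaw 9.58
stone px [391. 217.] [371 162  39 111] centre [0.5761 0.3585] size [0.026  0.1002] finger yaw 21.76
t 15.25 at [0.4544 0.3625 0.1295] yaw(y) 9.67 shift cm [-0.06  0.11 11.15] world [  0.05  -0.05 -11.15]
 tilt vec (world z-axis tool) [-5.8e-03 -3.0e-04 -1.0e+00] j6 [0.469 0.544 1.385 0.003 1.217 0.299]
 tilt fix deg (tool) [-0.33 -0.04 -0.  ]
 turn deg about tool z: 0.17
```

View pics/f1.png

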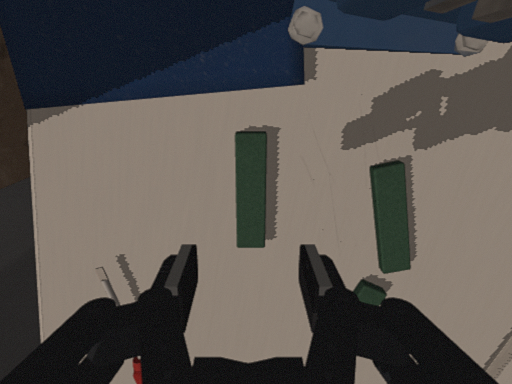

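arm_command --motion '[0,0.1,2.5,-0.3,0,0,0,0,2.5,0,0,0,0,0,2.5,0,0,0,0,0,2.0,0,0,0,0,0,1.6,0,0,0,0,0,0,0,0,0,0,0,0,0,0,0]'

```text
time_s: 15.95
eef_pos: [0.4557, 0.3629, 0.0195]
ee_rot: [0.645, 0.764, 0.001, -0.0]
force: [-0.1, 0.0, 0.5]
opening: 0.0511
```

arm_command --motion '[0,0,0,0,0,0,0,0,0,0,0,0,0,0,0,0,0,0,0,0,0,0,0,0,0,0,0,0,0,0]' --fingers 1

```text
time_s: 16.45
eef_pos: [0.4561, 0.3632, 0.0205]
ee_rot: [0.646, 0.763, 0.002, 0.0]
force: [0.1, -0.9, 6.2]
opening: 0.0237
```

```bash
cat >> h.py <<'E'
def held(name,zoff=None):
    """stone in fingers: offset of its centre along tool x"""
    p,R=pose();I=info("wrist");f=vision.grab_frame("wrist");cv2.imwrite("pics/"+name+".png",f[:,:,::-1])
    g=f[:,240:257].astype(int).mean(1); m=(g[:,1]>g[:,0]+4)&(g[:,1]>g[:,2]+1); v=np.where(m)[0]; print("rows",v.min(),v.max())
    z=p[2]-.0072
    e=[R.inv().apply(p2w("wrist",248,q,z,I)-p)[0] for q in (v.min()+4,v.max()+.5)]; print("ends tool x mm",np.round(np.array(e)*1000,1),"centre",round(sum(e)*500,1))
E
python3 - <<'E'
from h import *
st();held("f2")
E
```

```text
t 16.45 F [ 0.1 -0.9  6.2] M [-0.08  0.12  0.04] open 0.0237 p [0.4561 0.3632 0.0205] yaw 9.54
rows 165 345
ends tool x mm [ 49.1 -48.6] centre 0.3
```

View pics/f2.png

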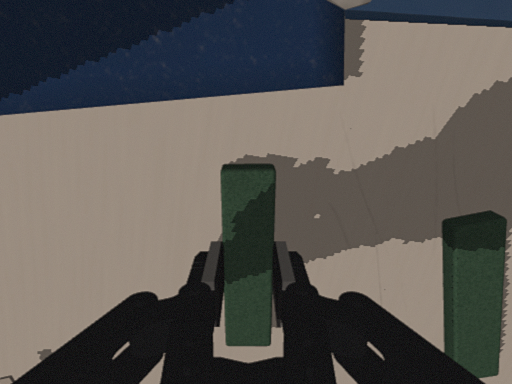

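Run:
```python
from h import *
for y in (-.075,-.025,.025,.075): print(fw(.1192,y).round(4))
go(*fw(.1192,-.025),.12,84.15)
```

```text
[ 0.6189 -0.1168]
[ 0.624 -0.067]
[ 0.6291 -0.0173]
[0.6342 0.0325]
t 16.5 at [0.4561 0.3632 0.0205] yaw(y) 9.54 shift cm [-45.19   9.46 -10.  ] world [ 16.79 -43.02   9.95]
 tilt vec (world z-axis tool) [ 0.0026  0.0022 -1.    ] j6 [4.69e-01 6.87e-01 1.49e+00 1.00e-03 9.61e-01 3.02e-01]
 tilt fix deg (tool) [ 0.17 -0.1  -0.  ]
 turn deg about tool z: -74.61
```

arm_command --motion '[0,0,-1,0,0,0,0,0,-3,0,0,0,0,0,-3,0,0,0,0,0,-3,0,0,0,-3,0.63,0,0,0,0,-3,0.63,0,0,0,0,-3,0.63,0,0,0,0,-3,0.63,0,0,0,0,-3,0.63,0,0,0,0,-3,0.63,0,0,0,0,-3,0.63,0,0,0,0,-3,0.63,0,0,0,0,-3,0.63,0,0,0,0,-3,0.63,0,0,0,0,-3,0.63,0,0,0,0,-3,0.63,0,0,0,0,-3,0.63,0,0,0,0,-3,0.63,0,0,0,0,-3,0.63,0,0,0,0]'

```text
time_s: 18.4
eef_pos: [0.6234, -0.0666, 0.1196]
ee_rot: [0.646, 0.763, 0.001, -0.0]
force: [0.4, -0.1, -0.2]
opening: 0.0237
```

arm_command --motion '[0,0,0,0,0,-7.5,0,0,0,0,0,-7.5,0,0,0,0,0,-7.5,0,0,0,0,0,-7.5,0,0,0,0,0,-7.5,0,0,0,0,0,-7.5,0,0,0,0,0,-7.5,0,0,0,0,0,-7.5,0,0,0,0,0,-7.5,0,0,0,0,0,-7.0,0,0,0,0,0,0]'

```text
time_s: 19.5
eef_pos: [0.6231, -0.0653, 0.1195]
ee_rot: [0.052, 0.999, 0.001, 0.0]
force: [-1.0, -0.9, -1.7]
opening: 0.0234
```

Run:
```python
from h import *
st();held("f3"); go(*fw(.1192,-.025),.0375,84.15)
```

```text
t 19.5 F [-1.  -0.9 -1.7] M [-0.01 -0.01  0.05] open 0.0234 p [ 0.6231 -0.0653  0.1195] yaw 84.09
rows 164 345
ends tool x mm [ 49.7 -48.5] centre 0.6
t 19.55 at [ 0.6231 -0.0653  0.1194] yaw(y) 83.89 shift cm [-0.11 -0.17  8.19] world [ 0.1  -0.17 -8.19]
 tilt vec (world z-axis tool) [ 8.0e-04  1.2e-03 -1.0e+00] j6 [-0.294  0.623  1.262  0.002  1.256 -1.758]
 tilt fix deg (tool) [ 0.08  0.04 -0.  ]
 turn deg about tool z: -0.26
```

View pics/f3.png

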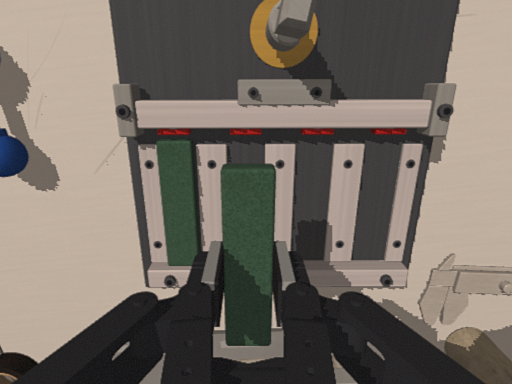

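arm_command --motion '[-0.15,-0.17,2,0,0,-0.2,0,0,2,0,0,0,0,0,2,0,0,0,0,0,1.2,0,0,0,0,0,0.5,0,0,0,0,0,0.4,0,0,0,0,0,0.1,0,0,0,0,0,0,0,0,0]'

```text
time_s: 20.35
eef_pos: [0.6248, -0.0672, 0.0375]
ee_rot: [0.051, 0.999, 0.001, 0.001]
force: [0.6, -0.2, -1.6]
opening: 0.024
```

Run:
```python
from h import *
st();held("f4"); go(*fw(.1192,-.025),.0375,84.15)
```

```text
t 20.35 F [ 0.6 -0.2 -1.6] M [-0.03 -0.02 -0.01] open 0.024 p [ 0.6248 -0.0672  0.0375] yaw 84.21
rows 164 345
ends tool x mm [ 49.7 -48.6] centre 0.6
t 20.4 at [ 0.6249 -0.0672  0.0376] yaw(y) 84.21 shift cm [0.09 0.01 0.01] world [-0.08  0.02 -0.01]
 tilt vec (world z-axis tool) [ 0.0019  0.001  -1.    ] j6 [-0.296  0.722  1.335  0.002  1.083 -1.766]
 tilt fix deg (tool) [ 0.07  0.1  -0.  ]
 turn deg about tool z: 0.06
```

View pics/f4.png

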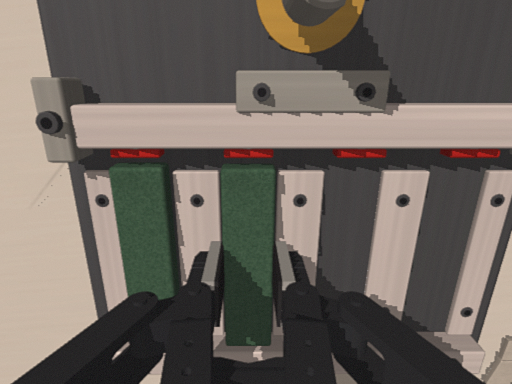

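Aligned; the near end lies level with the first stone. Seat and release.

arm_command --motion '[0,0,0.1,0,0,0,0,0,0.05,0,0,0,0,0,0,0,0,0]'

```text
time_s: 20.7
eef_pos: [0.6249, -0.0672, 0.0371]
ee_rot: [0.05, 0.999, 0.0, 0.001]
force: [-2.1, 0.6, 8.6]
opening: 0.0236
```

arm_command --motion '[0,0,0,0,0,0,0,0,0,0,0,0,0,0,0,0,0,0,0,0,-2,0,0,0,0,0,-3,0,0,0,0,0,-3,0,0,0,0,0,0,0,0,0]' --fingers 0.15

```text
time_s: 21.4
eef_pos: [0.6262, -0.0676, 0.1194]
ee_rot: [0.05, 0.999, -0.0, 0.004]
force: [1.0, -0.1, 0.2]
opening: 0.0359
```

Run:
```python
from h import *
st()
stones("f5",zt=.028)
go(.5761,.3585,.13,21.7)
```

```text
t 21.4 F [ 1.  -0.1  0.2] M [ 0.01  0.03 -0.01] open 0.0359 p [ 0.6262 -0.0676  0.1194] yaw 84.23
stone px [180. 192.] [158 133  42 128] centre [ 0.619 -0.116] size [0.0252 0.0998] finger yaw 84.6
stone px [248. 196.] [231 134  36 127] centre [ 0.6244 -0.0672] size [0.0246 0.0991] finger yaw 84.18
t 21.45 at [ 0.6252 -0.0674  0.117 ] yaw(y) 84.22 shift cm [ 9.17 41.88 -1.31] world [-4.91 42.59  1.3 ]
 tilt vec (world z-axis tool) [ 4.3e-03  3.0e-04 -1.0e+00] j6 [-0.296  0.628  1.26   0.002  1.25  -1.766]
 tilt fix deg (tool) [0.04 0.24 0.  ]
 turn deg about tool z: 62.52
```

arm_command --motion '[0.65,2.98,-0.4,0,0,0,0.65,2.98,-0.4,0,0,0,0.65,2.98,-0.4,0,0,0,0.65,2.98,0,0,0,0,0.65,2.98,0,0,0,0,0.65,2.98,0,0,0,0,0.65,2.98,0,0,0,0,0.65,2.98,0,0,0,0,0.65,2.98,0,0,0,0,0.65,2.98,0,0,0,0,0.65,2.98,0,0,0,0,0.65,2.98,0,0,0,0,0.65,2.98,0,0,0,0,0.65,2.98,0,0,0,0]' --fingers -0.2

```text
time_s: 22.85
eef_pos: [0.5752, 0.358, 0.1261]
ee_rot: [0.05, 0.999, 0.0, -0.001]
force: [0.8, -0.5, 0.3]
opening: 0.0514
```

arm_command --motion '[0,0,0,0,0,7.8,0,0,0,0,0,7.8,0,0,0,0,0,7.8,0,0,0,0,0,7.8,0,0,0,0,0,7.8,0,0,0,0,0,7.8,0,0,0,0,0,7.8,0,0,0,0,0,7.8,0,0,0,0,0,0]'

```text
time_s: 23.75
eef_pos: [0.5755, 0.3568, 0.1263]
ee_rot: [0.561, 0.828, -0.0, -0.001]
force: [-0.1, 0.6, 1.3]
opening: 0.051
```

Run:
```python
from h import *
st()
stones("g1")
go(.5761,.3585,.018,21.7)
```

```text
t 23.75 F [-0.1  0.6  1.3] M [-0.03  0.03 -0.03] open 0.051 p [0.5755 0.3568 0.1263] yaw 21.75
stone px [252. 189.] [237 133  31 116] centre [0.578  0.3582] size [0.0235 0.0982] finger yaw 21.78
stone px [210. 288.] [184 256  55  78] centre [0.5716 0.25  ] size [0.0891 0.025 ] finger yaw 164.07
t 23.8 at [0.5756 0.3568 0.1265] yaw(y) 21.99 shift cm [ 0.13  0.12 10.85] world [  0.05   0.17 -10.85]
 tilt vec (world z-axis tool) [-1.3e-03  5.0e-04 -1.0e+00] j6 [ 3.800e-01  6.990e-01  1.082e+00  1.000e-03  1.361e+00 -4.000e-03]
 tilt fix deg (tool) [-0.06 -0.05  0.  ]
 turn deg about tool z: 0.29
```

View pics/g1.png

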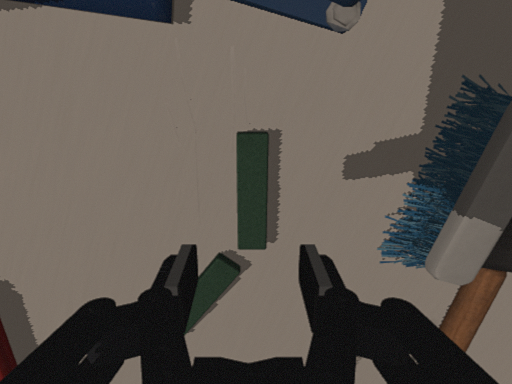

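arm_command --motion '[0.04,0.25,2.5,0,0,0.2,0,0,2.5,0,0,0,0,0,2.5,0,0,0,0,0,2.0,0,0,0,0,0,1.3,0,0,0,0,0,0,0,0,0,0,0,0,0,0,0]'

```text
time_s: 24.5
eef_pos: [0.5785, 0.3586, 0.0205]
ee_rot: [0.561, 0.828, 0.001, 0.0]
force: [0.3, -0.4, 0.9]
opening: 0.0511
```

arm_command --motion '[0,0,0,0,0,0,0,0,0,0,0,0,0,0,0,0,0,0,0,0,0,0,0,0,0,0,0,0,0,0]' --fingers 1

```text
time_s: 25.0
eef_pos: [0.5788, 0.3587, 0.0213]
ee_rot: [0.562, 0.827, 0.002, 0.001]
force: [-0.0, -0.5, 6.1]
opening: 0.0236
```

Run:
```python
from h import *
st();held("g2");go(*fw(.1192,.025),.12,84.15)
```

```text
t 25.0 F [-0.  -0.5  6.1] M [-0.06  0.07 -0.01] open 0.0236 p [0.5788 0.3587 0.0213] yaw 21.64
rows 165 344
ends tool x mm [ 49.1 -47.9] centre 0.6
t 25.05 at [0.5788 0.3587 0.0213] yaw(y) 21.63 shift cm [-36.79  -9.15  -9.94] world [  5.03 -37.6    9.87]
 tilt vec (world z-axis tool) [ 0.003   0.0022 -1.    ] j6 [3.810e-01 8.150e-01 1.173e+00 1.000e-03 1.149e+00 3.000e-03]
 tilt fix deg (tool) [ 0.21 -0.05  0.  ]
 turn deg about tool z: -62.52
```

View pics/g2.png

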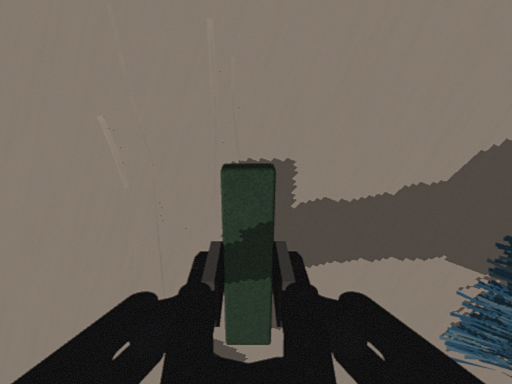

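arm_command --motion '[0,0,-1,0,0,0,0,0,-3,0,0,0,0,0,-3,0,0,0,0,0,-3,0,0,0,-2.83,-0.7,0,0,0,0,-2.83,-0.7,0,0,0,0,-2.83,-0.7,0,0,0,0,-2.83,-0.7,0,0,0,0,-2.83,-0.7,0,0,0,0,-2.83,-0.7,0,0,0,0,-2.83,-0.7,0,0,0,0,-2.83,-0.7,0,0,0,0,-2.83,-0.7,0,0,0,0,-2.83,-0.7,0,0,0,0,-2.83,-0.7,0,0,0,0,-2.83,-0.7,0,0,0,0,-2.83,-0.7,0,0,0,0]'

```text
time_s: 26.75
eef_pos: [0.629, -0.0184, 0.12]
ee_rot: [0.562, 0.827, 0.001, -0.0]
force: [0.4, 0.4, -0.9]
opening: 0.0235
```

arm_command --motion '[0,0,0,0,0,-7.8,0,0,0,0,0,-7.8,0,0,0,0,0,-7.8,0,0,0,0,0,-7.8,0,0,0,0,0,-7.8,0,0,0,0,0,-7.8,0,0,0,0,0,-7.8,0,0,0,0,0,-8,0,0,0,0,0,0,0,0,0,0,0,0]'

```text
time_s: 27.75
eef_pos: [0.629, -0.0172, 0.1198]
ee_rot: [0.052, 0.999, 0.001, 0.0]
force: [-0.6, 0.5, -0.3]
opening: 0.0235
```

Run:
```python
from h import *
st();held("g3"); go(*fw(.1192,.025),.038,84.15)
```

```text
t 27.75 F [-0.6  0.5 -0.3] M [ 0.    0.02 -0.02] open 0.0235 p [ 0.629  -0.0172  0.1198] yaw 84.01
rows 163 344
ends tool x mm [ 50.2 -47.9] centre 1.1
t 27.8 at [ 0.629  -0.0172  0.1197] yaw(y) 84.04 shift cm [-0.01 -0.02  8.17] world [ 0.01 -0.01 -8.17]
 tilt vec (world z-axis tool) [ 8.0e-04  1.3e-03 -1.0e+00] j6 [-0.216  0.627  1.253  0.002  1.261 -1.683]
 tilt fix deg (tool) [0.08 0.04 0.  ]
 turn deg about tool z: -0.11
```

View pics/g3.png

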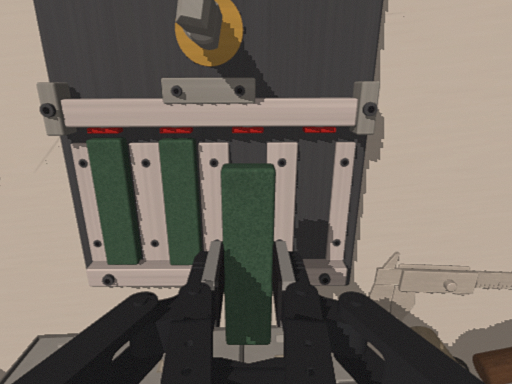

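arm_command --motion '[-0.03,0,2,0,0,-0.1,0,0,2,0,0,0,0,0,2,0,0,0,0,0,1.2,0,0,0,0,0,0.5,0,0,0,0,0,0.4,0,0,0,0,0,0.1,0,0,0,0,0,0,0,0,0]'

```text
time_s: 28.6
eef_pos: [0.6298, -0.0172, 0.0381]
ee_rot: [0.05, 0.999, 0.001, 0.001]
force: [-0.2, 1.1, -1.3]
opening: 0.0237
```

Run:
```python
from h import *
st();held("g4"); go(*fw(.1192,.025),.0375,84.15)
```

```text
t 28.6 F [-0.2  1.1 -1.3] M [-0.03  0.01  0.05] open 0.0237 p [ 0.6298 -0.0172  0.0381] yaw 84.31
rows 163 344
ends tool x mm [ 50.2 -47.9] centre 1.1
t 28.65 at [ 0.6298 -0.0172  0.0382] yaw(y) 84.31 shift cm [ 0.06 -0.01  0.07] world [-0.07 -0.01 -0.07]
 tilt vec (world z-axis tool) [ 0.0019  0.0011 -1.    ] j6 [-0.215  0.723  1.33   0.002  1.087 -1.688]
 tilt fix deg (tool) [ 0.07  0.1  -0.  ]
 turn deg about tool z: 0.16
```

View pics/g4.png

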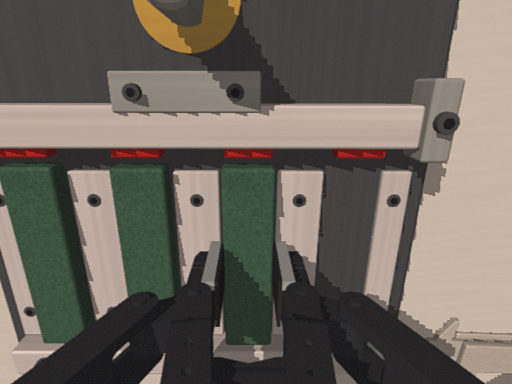

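arm_command --motion '[0,0,0.1,0,0,0,0,0,0.05,0,0,0,0,0,0,0,0,0]'

```text
time_s: 28.95
eef_pos: [0.6298, -0.0172, 0.0373]
ee_rot: [0.05, 0.999, 0.001, 0.001]
force: [-1.8, -0.2, 7.0]
opening: 0.0238
```

arm_command --motion '[0,0,0,0,0,0,0,0,0,0,0,0,0,0,0,0,0,0,0,0,-2,0,0,0,0,0,-3,0,0,0,0,0,-3,0,0,0,0,0,0,0,0,0]' --fingers 0.15

```text
time_s: 29.65
eef_pos: [0.6311, -0.0176, 0.1202]
ee_rot: [0.049, 0.999, 0.0, 0.004]
force: [0.7, -0.2, 0.2]
opening: 0.0361
```

Run:
```python
from h import *
st()
stones("g5",zt=.028)
go(.571,.242,.13,-16.1)
```

```text
t 29.65 F [ 0.7 -0.2  0.2] M [0.04 0.04 0.04] open 0.0361 p [ 0.6311 -0.0176  0.1202] yaw 84.33
stone px [114. 194.] [ 86 133  55 127] centre [ 0.6192 -0.1145] size [0.0275 0.0993] finger yaw 84.61
stone px [180. 192.] [159 134  42 127] centre [ 0.6248 -0.0662] size [0.0252 0.0995] finger yaw 84.27
stone px [248. 195.] [231 134  35 127] centre [ 0.6297 -0.0172] size [0.0247 0.0995] finger yaw 84.25
t 29.7 at [ 0.6302 -0.0174  0.1178] yaw(y) 84.33 shift cm [ 8.45 25.23 -1.24] world [-5.92 25.94  1.22]
 tilt vec (world z-axis tool) [ 4.5e-03  5.0e-04 -1.0e+00] j6 [-2.160e-01  6.290e-01  1.254e+00  1.000e-03  1.253e+00 -1.688e+00]
 tilt fix deg (tool) [ 0.05  0.26 -0.  ]
 turn deg about tool z: -79.57
```

arm_command --motion '[0.94,2.8,-0.4,0,0,0,0.94,2.8,-0.4,0,0,0,0.94,2.8,-0.4,0,0,0,0.94,2.8,0,0,0,0,0.94,2.8,0,0,0,0,0.94,2.8,0,0,0,0,0.94,2.8,0,0,0,0,0.94,2.8,0,0,0,0,0.94,2.8,0,0,0,0,0,0,0,0,0,-8,0,0,0,0,0,-8,0,0,0,0,0,-8,0,0,0,0,0,-8,0,0,0,0,0,-8,0,0,0,0,0,-8,0,0,0,0,0,-8,0,0,0,0,0,-8,0,0,0,0,0,-8,0,0,0,0,0,-7.6,0,0,0,0,0,0]' --fingers -0.2

```text
time_s: 31.7
eef_pos: [0.5697, 0.2417, 0.127]
ee_rot: [-0.602, 0.799, 0.001, -0.0]
force: [0.4, -0.1, -0.2]
opening: 0.0514
```

Run:
```python
from h import *
st()
stones("i1")
go(.571,.242,.018,-16.1)
```

```text
t 31.7 F [ 0.4 -0.1 -0.2] M [-0.03  0.01  0.04] open 0.0514 p [0.5697 0.2417 0.127 ] yaw 163.99
stone px [246. 189.] [231 132  31 116] centre [0.5702 0.2409] size [0.0984 0.0233] finger yaw 164.07
t 31.75 at [0.5697 0.2418 0.1272] yaw(y) 163.76 shift cm [-0.05 -0.13 10.92] world [  0.13   0.02 -10.92]
 tilt vec (world z-axis tool) [-1.1e-03  9.0e-04 -1.0e+00] j6 [ 2.100e-01  6.040e-01  1.276e+00  1.000e-03  1.263e+00 -2.649e+00]
 tilt fix deg (tool) [0.08 0.03 0.  ]
 turn deg about tool z: -0.14
```

View pics/i1.png

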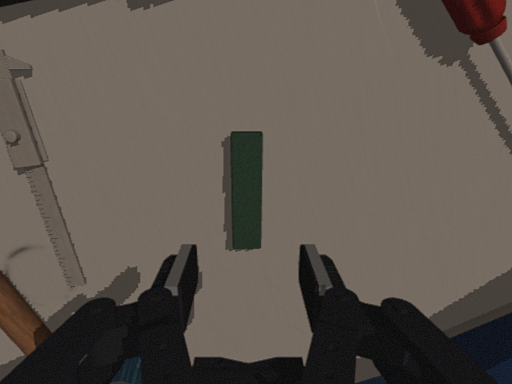

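arm_command --motion '[0.07,-0.07,2.5,0,0,-0.1,0,0,2.5,0,0,0,0,0,2.5,0,0,0,0,0,2.0,0,0,0,0,0,1.4,0,0,0,0,0,0,0,0,0,0,0,0,0,0,0]'

```text
time_s: 32.45
eef_pos: [0.571, 0.2412, 0.0197]
ee_rot: [-0.602, 0.799, 0.0, 0.001]
force: [0.1, 0.0, 0.2]
opening: 0.0513
```

arm_command --motion '[0,0,0,0,0,0,0,0,0,0,0,0,0,0,0,0,0,0,0,0,0,0,0,0,0,0,0,0,0,0]' --fingers 1

```text
time_s: 32.95
eef_pos: [0.5713, 0.2413, 0.0205]
ee_rot: [-0.602, 0.799, -0.0, 0.002]
force: [0.1, -0.9, 6.0]
opening: 0.0237
```

Run:
```python
from h import *
st();held("i2");go(*fw(.1192,.075),.12,84.15)
```

```text
t 32.95 F [ 0.1 -0.9  6. ] M [-0.05  0.09  0.03] open 0.0237 p [0.5713 0.2413 0.0205] yaw 164.02
rows 163 344
ends tool x mm [ 50.  -48.2] centre 0.9
t 33.0 at [0.5713 0.2413 0.0206] yaw(y) 164.01 shift cm [ 18.32 -11.82  -9.96] world [  6.29 -20.88   9.94]
 tilt vec (world z-axis tool) [ 0.0031  0.0018 -1.    ] j6 [ 2.090e-01  7.330e-01  1.375e+00  1.000e-03  1.030e+00 -2.655e+00]
 tilt fix deg (tool) [-0.14  0.15 -0.  ]
 turn deg about tool z: 79.86
```

View pics/i2.png

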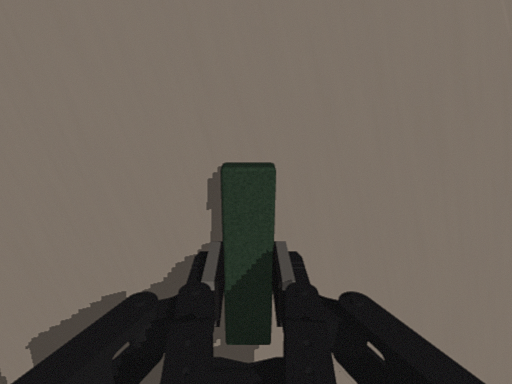

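arm_command --motion '[0,0,-1,0,0,0,0,0,-3,0,0,0,0,0,-3,0,0,0,0,0,-3,0,0,0,2.29,-1.48,0,0,0,0,2.29,-1.48,0,0,0,0,2.29,-1.48,0,0,0,0,2.29,-1.48,0,0,0,0,2.29,-1.48,0,0,0,0,2.29,-1.48,0,0,0,0,2.29,-1.48,0,0,0,0,2.29,-1.48,0,0,0,0,0,0,0,0,0,0]'

```text
time_s: 34.3
eef_pos: [0.6348, 0.0583, 0.1189]
ee_rot: [-0.582, 0.813, -0.014, -0.01]
force: [0.1, 0.1, -1.5]
opening: 0.0236
```

arm_command --motion '[0,0,0,0,0,8,0,0,0,0,0,8,0,0,0,0,0,8,0,0,0,0,0,8,0,0,0,0,0,8,0,0,0,0,0,8,0,0,0,0,0,8,0,0,0,0,0,8,0,0,0,0,0,8,0,0,0,0,0,7.8,0,0,0,0,0,0,0,0,0,0,0,0]'

```text
time_s: 35.5
eef_pos: [0.6337, 0.0604, 0.119]
ee_rot: [0.072, 0.997, -0.016, 0.001]
force: [-0.1, 0.2, -0.7]
opening: 0.0238
```

Run:
```python
from h import *
st();held("i3"); go(*fw(.1192,.075),.038,84.15)
```

```text
t 35.5 F [-0.1  0.2 -0.7] M [ 0.04 -0.03 -0.05] open 0.0238 p [0.6337 0.0604 0.119 ] yaw 81.69
rows 163 344
ends tool x mm [ 50.2 -48. ] centre 1.1
t 35.55 at [0.6337 0.0603 0.119 ] yaw(y) 81.66 shift cm [-0.42 -2.48  8.19] world [ 0.05 -2.78 -8.1 ]
 tilt vec (world z-axis tool) [-5.000e-04 -3.250e-02 -9.995e-01] j6 [-0.078  0.641  1.226 -0.034  1.272 -1.494]
 tilt fix deg (tool) [-1.85  0.24  0.  ]
 turn deg about tool z: -2.49
```

View pics/i3.png

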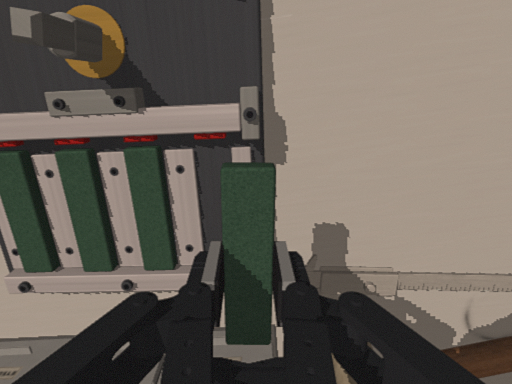

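arm_command --motion '[0,0,0,-1.85,0.24,0,0,0,0,0,0,-2.5,0,-1.2,0,0,0,0,0,-1.2,0,0,0,0,0,0,0,0,0,0,0,0,0,0,0,0]'

```text
time_s: 36.15
eef_pos: [0.6313, 0.0354, 0.1191]
ee_rot: [0.053, 0.999, 0.0, 0.0]
force: [-0.2, 0.1, -0.2]
opening: 0.0235
```

Run:
```python
from h import *
st();held("i4"); go(*fw(.1192,.075),.038,84.15)
```

```text
t 36.15 F [-0.2  0.1 -0.2] M [-0.03 -0.   -0.07] open 0.0235 p [0.6313 0.0354 0.1191] yaw 83.89
rows 162 344
ends tool x mm [ 50.6 -47.9] centre 1.4
t 36.2 at [0.6313 0.0358 0.1191] yaw(y) 83.92 shift cm [-0.32 -0.3   8.11] world [ 0.29 -0.33 -8.11]
 tilt vec (world z-axis tool) [ 3.e-04  1.e-04 -1.e+00] j6 [-0.13   0.633  1.243  0.     1.265 -1.595]
 tilt fix deg (tool) [ 0.01  0.02 -0.  ]
 turn deg about tool z: -0.23
```

arm_command --motion '[-0.34,-0.3,1,0,0,-0.2,0,0,2,0,0,0,0,0,2,0,0,0,0,0,2,0,0,0,0,0,0.6,0,0,0,0,0,0.4,0,0,0,0,0,0,0,0,0]'

```text
time_s: 36.9
eef_pos: [0.6346, 0.0327, 0.039]
ee_rot: [0.051, 0.999, -0.0, 0.0]
force: [0.6, 0.3, -0.4]
opening: 0.0235
```

Run:
```python
from h import *
st();held("i5"); go(*fw(.1192,.075),.038,84.15)
```

```text
t 36.9 F [ 0.6  0.3 -0.4] M [-0.02 -0.02  0.02] open 0.0235 p [0.6346 0.0327 0.039 ] yaw 84.16
rows 162 344
ends tool x mm [ 50.6 -47.9] centre 1.4
t 36.95 at [0.6348 0.0326 0.0396] yaw(y) 84.16 shift cm [ 0.05 -0.02  0.16] world [-0.06 -0.02 -0.16]
 tilt vec (world z-axis tool) [ 1.2e-03 -2.0e-04 -1.0e+00] j6 [-0.135  0.73   1.31   0.     1.101 -1.603]
 tilt fix deg (tool) [-0.    0.07  0.  ]
 turn deg about tool z: 0.01
```

View pics/i5.png

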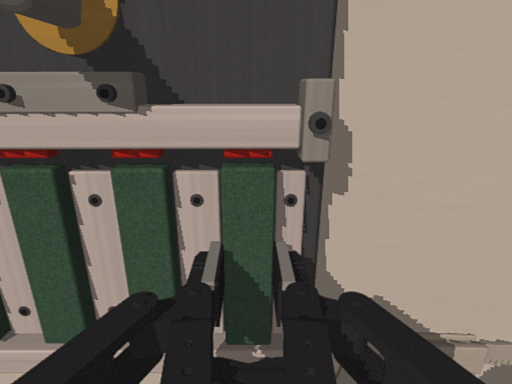

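arm_command --motion '[0,0,0.15,0,0,0,0,0,0.1,0,0,0,0,0,0,0,0,0]'

```text
time_s: 37.25
eef_pos: [0.6347, 0.0326, 0.0372]
ee_rot: [0.051, 0.999, -0.0, 0.001]
force: [-0.2, -0.7, 2.7]
opening: 0.0238
```

arm_command --motion '[0,0,0,0,0,0,0,0,0,0,0,0,0,0,0,0,0,0,0,0,-2,0,0,0,0,0,-3,0,0,0,0,0,-3,0,0,0,0,0,0,0,0,0]' --fingers 0.15

```text
time_s: 37.95
eef_pos: [0.6361, 0.0325, 0.1208]
ee_rot: [0.051, 0.999, -0.0, 0.004]
force: [0.5, 0.0, 0.0]
opening: 0.0363
```

Run:
```python
from h import *
st()
stones("i6",zt=.028)
f=vision.grab_frame("top"); crop(f,225,135,425,265,4,"i6t",10)
go(.4486,-.34,.15,80)
```

```text
t 37.95 F [0.5 0.  0. ] M [-0.04  0.03  0.02] open 0.0363 p [0.6361 0.0325 0.1208] yaw 84.16
stone px [248. 194.] [230 133  36 127] centre [0.634  0.0326] size [0.0246 0.0995] finger yaw 84.2
stone px [ 46. 195.] [ 14 134  65 126] centre [ 0.6194 -0.1137] size [0.0295 0.0989] finger yaw 84.4
stone px [114. 195.] [ 87 134  53 127] centre [ 0.6249 -0.0648] size [0.027  0.0998] finger yaw 84.28
stone px [180. 192.] [159 134  43 127] centre [ 0.6298 -0.0162] size [0.0251 0.0997] finger yaw 84.47
t 38.05 at [0.6343 0.0327 0.1167] yaw(y) 84.15 shift cm [ 14.68 -38.96  -3.34] world [-18.57 -37.27   3.33]
 tilt vec (world z-axis tool) [ 9.e-04 -1.e-04 -1.e+00] j6 [-0.135  0.639  1.237  0.     1.264 -1.603]
 tilt fix deg (tool) [-0.    0.05 -0.  ]
 turn deg about tool z: 4.15
```

View pics/i6t.png

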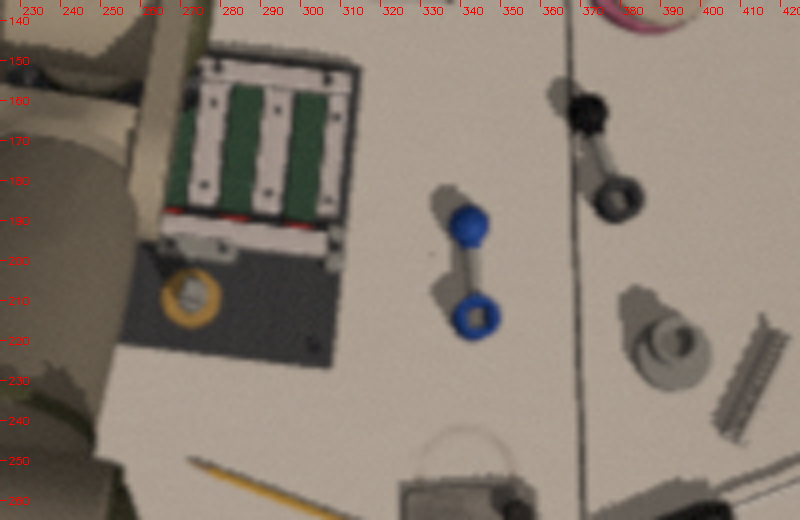

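View pics/i6.png

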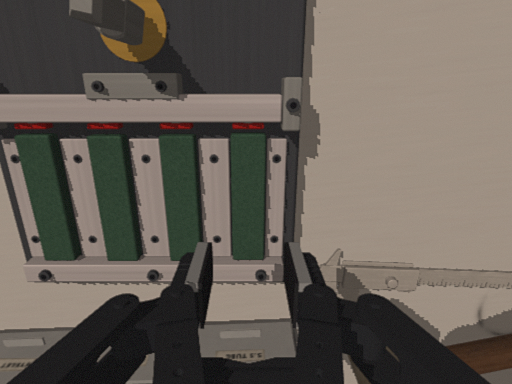

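Run:
```python
from h import *
w=p2w("top",393.5,219.7,.032);print(w)
go(w[0],w[1],.17,84)
```

```text
[ 0.48386271 -0.3942616   0.032     ]
t 38.05 at [0.6343 0.0327 0.1167] yaw(y) 84.15 shift cm [ 10.62 -44.    -5.34] world [-15.05 -42.69   5.33]
 tilt vec (world z-axis tool) [ 9.e-04 -1.e-04 -1.e+00] j6 [-0.135  0.639  1.237  0.     1.264 -1.603]
 tilt fix deg (tool) [-0.    0.05 -0.  ]
 turn deg about tool z: 0.15
```

arm_command --motion '[0,0,-2.6,0,0,0,0,0,-2.6,0,0,0,0.71,-2.93,0,0,0,0,0.71,-2.93,0,0,0,0,0.71,-2.93,0,0,0,0,0.71,-2.93,0,0,0,0,0.71,-2.93,0,0,0,0,0.71,-2.93,0,0,0,0,0.71,-2.93,0,0,0,0,0.71,-2.93,0,0,0,0,0.71,-2.93,0,0,0,0,0.71,-2.93,0,0,0,0,0.71,-2.93,0,0,0,0,0.71,-2.93,0,0,0,0,0.71,-2.93,0,0,0,0,0.71,-2.93,0,0,0,0,0.71,-2.93,0,0,0,0,0,0,0,0,0,0]' --fingers -1

```text
time_s: 39.85
eef_pos: [0.4819, -0.3966, 0.1665]
ee_rot: [0.053, 0.999, 0.001, -0.001]
force: [0.0, -0.1, 0.3]
opening: 0.0853
```

Run:
```python
from h import *
st()
i=info("wrist");np.save("j1.npy",np.array(list(i[:3])+list(i[3].ravel())))
f=vision.grab_frame("wrist");cv2.imwrite("pics/j1.png",f[:,:,::-1])
go(.4839,-.394,.17,84)
```

```text
t 39.85 F [ 0.  -0.1  0.3] M [-0.    0.03  0.04] open 0.0853 p [ 0.4819 -0.3966  0.1665] yaw 83.94
t 39.9 at [ 0.4826 -0.3948  0.1667] yaw(y) 84.0 shift cm [-0.12  0.09 -0.33] world [0.13 0.08 0.33]
 tilt vec (world z-axis tool) [-0.0016  0.0022 -1.    ] j6 [-0.875  0.574  1.208  0.     1.363 -2.341]
 tilt fix deg (tool) [ 0.11 -0.1   0.  ]
 turn deg about tool z: 0.0
```

View pics/j1.png

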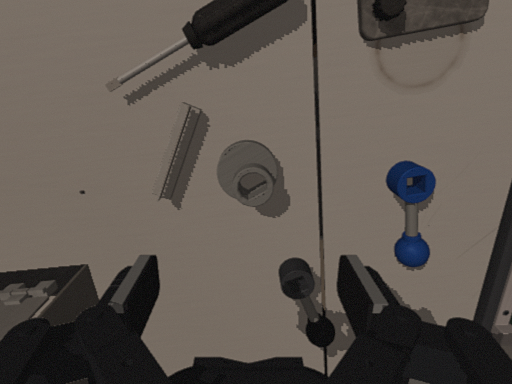

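Run:
```python
from h import *
f=cv2.imread("pics/j1.png")[:,:,::-1]
crop(f,205,130,295,220,8,"j1a",10)
i=info("wrist");np.save("j2.npy",np.array(list(i[:3])+list(i[3].ravel())))
f=vision.grab_frame("wrist");crop(f,205,130,295,220,8,"j2a",10)
```

```text
(no output)
```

View pics/j2a.png

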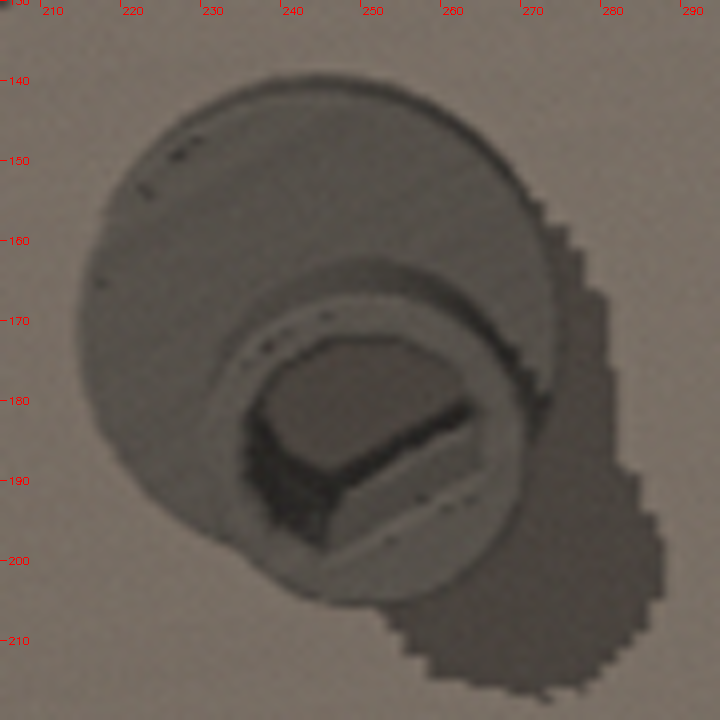

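Run:
```python
from h import *
from scipy.optimize import least_squares
a=np.load("j2.npy");I=(a[0],a[1],a[2],a[3:].reshape(4,4))
def W(c,z): return p2w("wrist",205+(c[0]+.5)/8-.5,130+(c[1]+.5)/8-.5,z,I)[:2]
def fit(pts,z,r=None):
    w=np.array([W(p,z) for p in pts]); x0=w.mean(0)
    if r: s=least_squares(lambda q:np.hypot(*(w-q).T)-r,x0); return s.x.round(4),(s.fun*1000).round(1)
    s=least_squares(lambda q:np.hypot(*(w-q[:2]).T)-q[2],[*x0,.02]); return s.x.round(4),(s.fun*1000).round(1)
boss=[(524,450),(505,530),(450,590),(370,606),(300,585),(250,550),(370,292),(430,310),(480,345),(512,395)]
print("boss",fit(boss,.032,.018),fit(boss,.032))
disc=[(320,86),(400,97),(470,137),(200,113),(130,167),(95,230),(80,310),(90,390),(110,440),(160,497)]
print("disc",fit(disc,.014,.028),fit(disc,.014))
for z,p,q in ((.0,(330,490),(475,410)),(.032,(325,553),(487,480)),(.032,(330,560),(470,490))):
    d=W(q,z)-W(p,z);n=np.degrees(np.arctan2(d[1],d[0]));print("flat dir",n.round(1),"mid",((W(p,z)+W(q,z))/2).round(4))
st()
```

```text
boss (array([ 0.482 , -0.3926]), array([-0.5,  0. ,  0.7, -0.1, -1.1, -1.2, -0.1, -0.5, -0.6, -0.7])) (array([ 0.4823, -0.3921,  0.0174]), array([-0.4,  0.1,  0.9,  0.3, -0.5, -0.4,  0.7,  0. , -0.2, -0.5]))
disc (array([ 0.4724, -0.3962]), array([-0.2, -0.1, -0.4,  0.2,  0.4,  0. , -0.3, -0.3,  0. , -0.2])) (array([ 0.4722, -0.3964,  0.0277]), array([-0.2,  0.1, -0.1,  0.1,  0.3, -0. , -0.3, -0.2,  0.2,  0.1]))
flat dir 114.1 mid [ 0.4924 -0.3885]
flat dir 109.5 mid [ 0.4899 -0.3887]
flat dir 112.0 mid [ 0.4908 -0.3894]
t 39.95 F [-0.6 -0.7  0.2] M [-0.01 -0.04  0.03] open 0.085 p [ 0.4832 -0.3937  0.167 ] yaw 84.09
```

Run:
```python
from h import *
go(.508,-.030,.19,84.15)
```

```text
t 39.95 at [ 0.4832 -0.3937  0.167 ] yaw(y) 84.09 shift cm [ 1.28 36.43 -2.22] world [ 2.48 36.37  2.3 ]
 tilt vec (world z-axis tool) [-0.0013  0.0022 -1.    ] j6 [-0.874  0.573  1.208  0.     1.363 -2.341]
 tilt fix deg (tool) [ 0.12 -0.09  0.  ]
 turn deg about tool z: -0.06
```

arm_command --motion '[0.1,3.04,-0.2,0.12,0,0,0.1,3.04,-0.2,0,0,0,0.1,3.04,-0.2,0,0,0,0.1,3.04,-0.2,0,0,0,0.1,3.04,-0.2,0,0,0,0.1,3.04,-0.2,0,0,0,0.1,3.04,-0.2,0,0,0,0.1,3.04,-0.2,0,0,0,0.1,3.04,-0.2,0,0,0,0.1,3.04,-0.2,0,0,0,0.1,3.04,-0.2,0,0,0,0.1,3.04,-0.1,0,0,0,0,0,0,0,0,0,0,0,0,0,0,0,0,0,0,0,0,0]'

```text
time_s: 41.45
eef_pos: [0.5087, -0.0298, 0.1905]
ee_rot: [0.051, 0.999, -0.001, -0.0]
force: [0.0, -0.8, 0.3]
opening: 0.0851
```

Run:
```python
from h import *
i=info("wrist");np.save("k1.npy",np.array(list(i[:3])+list(i[3].ravel())))
f=vision.grab_frame("wrist");cv2.imwrite("pics/k1.png",f[:,:,::-1]);crop(f,205,120,295,215,8,"k1a",10)
go(.508,-.030,.19,84.15)
```

```text
t 41.5 at [ 0.5088 -0.0301  0.1906] yaw(y) 84.12 shift cm [0.08 0.   0.06] world [-0.08  0.01 -0.06]
 tilt vec (world z-axis tool) [-3.0e-04 -2.1e-03 -1.0e+00] j6 [-0.291  0.363  1.505 -0.002  1.274 -1.758]
 tilt fix deg (tool) [-0.12 -0.01  0.  ]
 turn deg about tool z: -0.03
```

View pics/k1a.png

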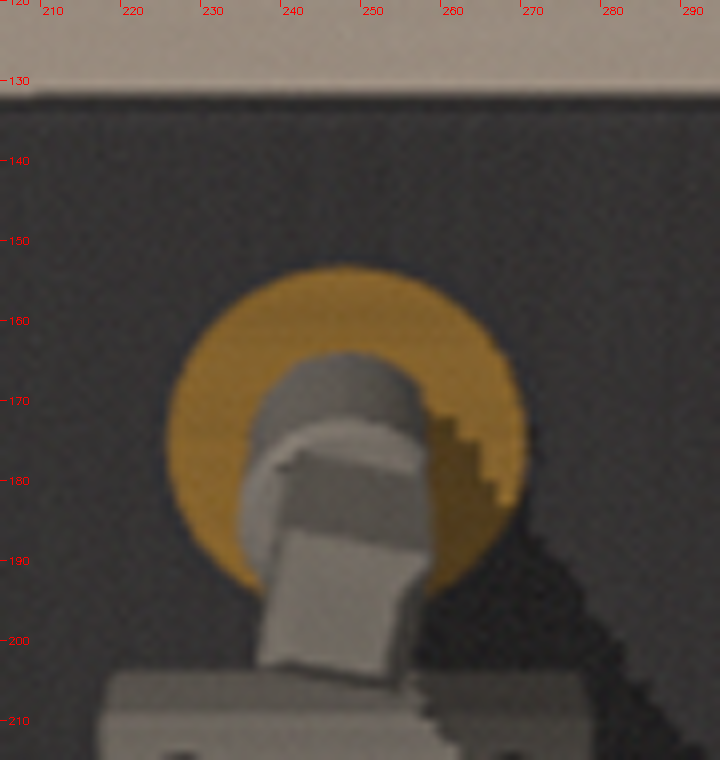

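Run:
```python
from h import *
from scipy.optimize import least_squares
a=np.load("k1.npy");I=(a[0],a[1],a[2],a[3:].reshape(4,4))
def W(c,z): return p2w("wrist",205+(c[0]+.5)/8-.5,120+(c[1]+.5)/8-.5,z,I)[:2]
def fit(pts,z,r=None):
    w=np.array([W(p,z) for p in pts]); x0=w.mean(0)
    if r: s=least_squares(lambda q:np.hypot(*(w-q).T)-r,x0); return s.x.round(4),(s.fun*1000).round(1)
    s=least_squares(lambda q:np.hypot(*(w-q[:2]).T)-q[2],[*x0,.02]); return s.x.round(4),(s.fun*1000).round(1)
f=cv2.imread("pics/k1.png").astype(int)
m=((f[:,:,2]-f[:,:,0])>25).astype(np.uint8); m[:150]=0; m[205:]=0
cs,_=cv2.findContours(m,0,1);c=max(cs,key=cv2.contourArea)[:,0]
h=cv2.convexHull(c)[:,0].astype(float)
# outer washer pts: hull points with v<190
h=h[(h[:,1]<185)]
w=np.array([p2w("wrist",u,v,.018,I)[:2] for u,v in h]); 
s=least_squares(lambda q:np.hypot(*(w-q[:2]).T)-q[2],[.508,-.03,.022]); print("washer",s.x.round(4),np.abs(s.fun).max())
print("washer manual",fit([(167,440),(527,440),(347,265),(200,332),(492,332),(240,290),(450,290)],.018))
print("shoulder",fit([(238,520),(262,460),(300,428),(345,418),(390,426),(245,565)],.051,.012),)
print("shaft base z18",fit([(345,352),(300,366),(265,400),(390,360)],.018,.012))
for z in (.083,.079):
  q=np.array([W(p,z) for p in ((290,530),(430,553),(387,685),(258,665))]);print(z,q.round(4).tolist(),q.mean(0).round(4),np.hypot(*(q[1]-q[0])),np.hypot(*(q[3]-q[0])))
d=W((430,553),.079)-W((290,530),.079);print(np.degrees(np.arctan2(d[1],d[0])))
d=W((258,665),.083)-W((290,530),.083);print(np.degrees(np.arctan2(d[1],d[0])))
d=W((412,557),.079)-W((387,685),.083);print(np.degrees(np.arctan2(d[1],d[0])))
```

```text
washer [0.5214 0.1536 0.0707] 0.00029943568356967376
washer manual (array([ 0.5081, -0.03  ,  0.0222]), array([-0.1,  0. , -0.5,  0.1, -0. ,  0.4,  0.2]))
shoulder (array([ 0.5086, -0.0301]), array([-0. , -0.2,  0. ,  0.1,  0.2,  0.3]))
shaft base z18 (array([ 0.5092, -0.0297]), array([ 0. , -0.1,  0. ,  0. ]))
0.083 [[0.4986, -0.0345], [0.5023, -0.0211], [0.5157, -0.0266], [0.5123, -0.0392]] [ 0.5072 -0.0303] 0.013870247932233846 0.014444143252975446
0.079 [[0.4999, -0.0347], [0.5037, -0.0211], [0.5172, -0.0267], [0.5138, -0.0395]] [ 0.5086 -0.0305] 0.014108055985387153 0.014691790851146667
74.3900018515118
-18.972827628984952
162.57781412781495
```

Run:
```python
from h import *
f=cv2.imread("pics/k1.png")[:,:,::-1]
g=cv2.convertScaleAbs(f,alpha=1.8,beta=0)
crop(g,228,160,268,210,16,"k1b",5)
```

```text
(no output)
```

View pics/k1b.png

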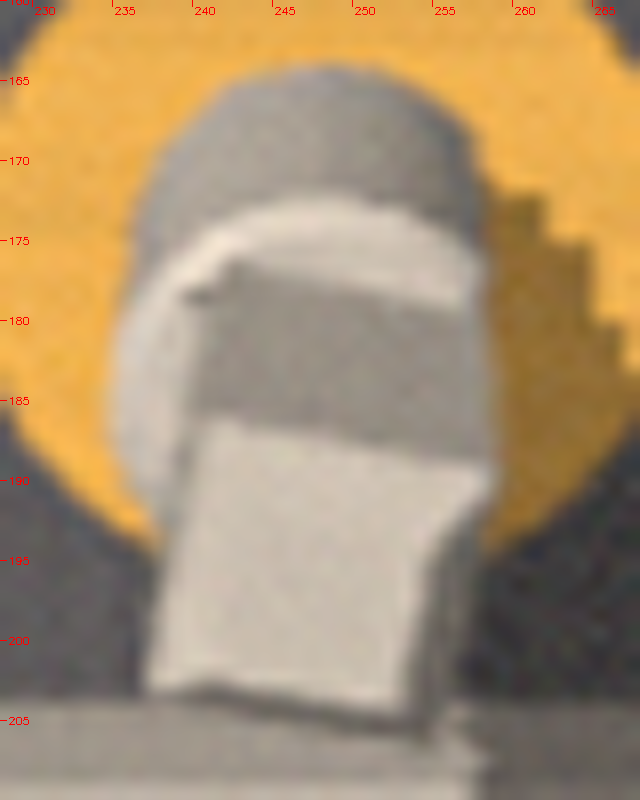

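Run:
```python
from h import *
a=np.load("k1.npy");I=(a[0],a[1],a[2],a[3:].reshape(4,4))
def W(c,z): return p2w("wrist",228+(c[0]+.5)/16-.5,160+(c[1]+.5)/16-.5,z,I)[:2]
def ang(p,q,z): d=W(q,z)-W(p,z); return np.degrees(np.arctan2(d[1],d[0])).round(1),(np.hypot(*d)*1000).round(1), (W(p,z).round(4),W(q,z).round(4))
print(ang((207,413),(490,468),.079)); print(ang((240,262),(465,308),.051)); print(ang((145,690),(395,715),.083));print(ang((200,425),(150,680),.081))
```

```text
(np.float64(72.6), np.float64(14.3), (array([ 0.4995, -0.0349]), array([ 0.5037, -0.0212])))
(np.float64(72.2), np.float64(12.6), (array([ 0.4998, -0.0338]), array([ 0.5036, -0.0218])))
(np.float64(78.1), np.float64(12.5), (array([ 0.5122, -0.0393]), array([ 0.5148, -0.0271])))
(np.float64(-16.9), np.float64(13.6), (array([ 0.4994, -0.0352]), array([ 0.5125, -0.0392])))
```

Run:
```python
from h import *
go(.4819,-.3925,.15,34)
```

```text
t 41.5 at [ 0.5088 -0.0301  0.1906] yaw(y) 84.12 shift cm [ -1.04 -36.32   4.14] world [ -2.69 -36.24  -4.06]
 tilt vec (world z-axis tool) [-3.0e-04 -2.1e-03 -1.0e+00] j6 [-0.291  0.363  1.505 -0.002  1.274 -1.758]
 tilt fix deg (tool) [-0.12 -0.01  0.  ]
 turn deg about tool z: 50.12
```

arm_command --motion '[-0.09,-3.03,0,-0.12,0,0,-0.09,-3.03,0,0,0,0,-0.09,-3.03,0,0,0,0,-0.09,-3.03,0,0,0,0,-0.09,-3.03,0,0,0,0,-0.09,-3.03,0,0,0,0,-0.09,-3.03,0.5,0,0,0,-0.09,-3.03,0.5,0,0,0,-0.09,-3.03,0.5,0,0,0,-0.09,-3.03,0.5,0,0,0,-0.09,-3.03,1,0,0,0,-0.09,-3.03,1,0,0,0,0,0,0,0,0,8,0,0,0,0,0,8,0,0,0,0,0,8,0,0,0,0,0,8,0,0,0,0,0,8,0,0,0,0,0,8,0,0,0,0,0,2,0,0,0,0,0,0]' --fingers -0.3

```text
time_s: 43.5
eef_pos: [0.482, -0.3931, 0.1506]
ee_rot: [0.469, 0.883, 0.0, -0.0]
force: [0.4, 0.5, 0.2]
opening: 0.0557
```

Run:
```python
from h import *
i=info("wrist");np.save("l1.npy",np.array(list(i[:3])+list(i[3].ravel())))
f=vision.grab_frame("wrist");cv2.imwrite("pics/l1.png",f[:,:,::-1]);crop(f,200,120,300,220,7,"l1a",10)
go(.4819,-.3925,.031,34)
```

```text
t 43.55 at [ 0.4821 -0.393   0.1506] yaw(y) 34.15 shift cm [5.000e-02 1.000e-02 1.196e+01] world [ -0.02   0.05 -11.96]
 tilt vec (world z-axis tool) [ 0.e+00  2.e-04 -1.e+00] j6 [-0.874  0.585  1.237  0.     1.32  -1.47 ]
 tilt fix deg (tool) [ 0.01 -0.01 -0.  ]
 turn deg about tool z: 0.15
```

View pics/l1a.png

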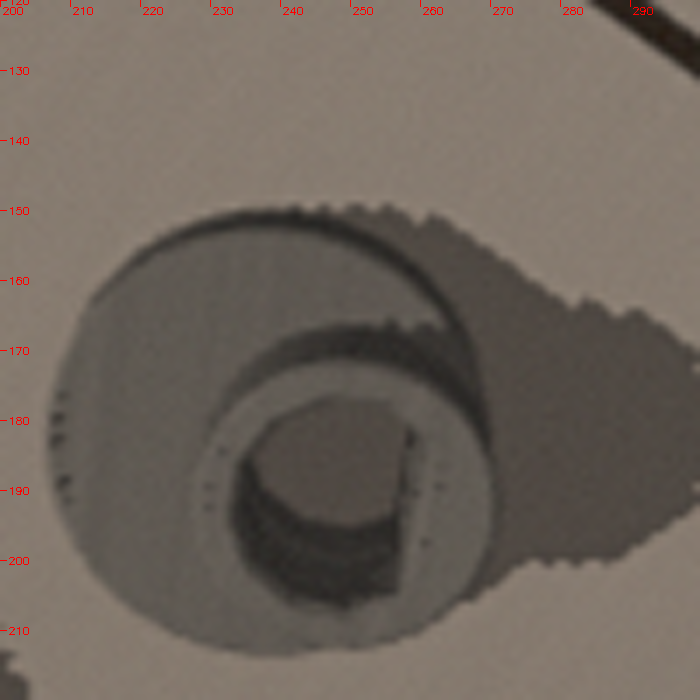

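Run:
```python
from h import *
from scipy.optimize import least_squares
a=np.load("l1.npy");I=(a[0],a[1],a[2],a[3:].reshape(4,4))
def W(c,z): return p2w("wrist",200+(c[0]+.5)/7-.5,120+(c[1]+.5)/7-.5,z,I)[:2]
def fit(pts,z,r):
    w=np.array([W(p,z) for p in pts]); x0=w.mean(0)
    s=least_squares(lambda q:np.hypot(*(w-q).T)-r,x0); return s.x.round(4),(s.fun*1000).round(1)
b=fit([(197,500),(492,500),(340,360),(240,395),(440,395),(420,630),(260,380+5),(478,440)],.032,.018)
d=fit([(50,440),(90,300),(150,245),(240,218+6),(70,510),(130,600),(200,643),(270,655),(350,645),(420,622),(330,232)],.014,.028)
print(b,d); e=d[0]-b[0]; print(np.degrees(np.arctan2(e[1],e[0])),np.hypot(*e))
for z,p,q in ((.032,(412,425),(398,600)),(0,(410,425),(400,515))):
    v=W(q,z)-W(p,z);print(np.degrees(np.arctan2(v[1],v[0])))
print(fit([(232,490),(245,550),(290,595),(340,606),(270,420),(340,397),(300,405)],.032,.0126))
```

```text
(array([ 0.4821, -0.3925]), array([-0.9, -0.5,  0.1,  0.3, -0.1, -0.1, -0.1, -0.2])) (array([ 0.4739, -0.3954]), array([ 0.1,  1.2,  1.5,  0.3, -0.7, -0.1,  0.4,  0.3,  0.4,  2. , -0.1]))
-160.52342450106823 0.008697700845625786
-59.695694622203554
-61.41021695349737
(array([ 0.4811, -0.3922]), array([-0.1, -0.2,  0.3,  0.4,  0.2,  0.3,  0.1]))
```

Run:
```python
from h import *
f=cv2.imread("pics/l1.png")[:,:,::-1]
g=cv2.convertScaleAbs(f,alpha=2.6,beta=-110)
crop(g,226,168,272,214,16,"l1b",5)
```

```text
(no output)
```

View pics/l1b.png

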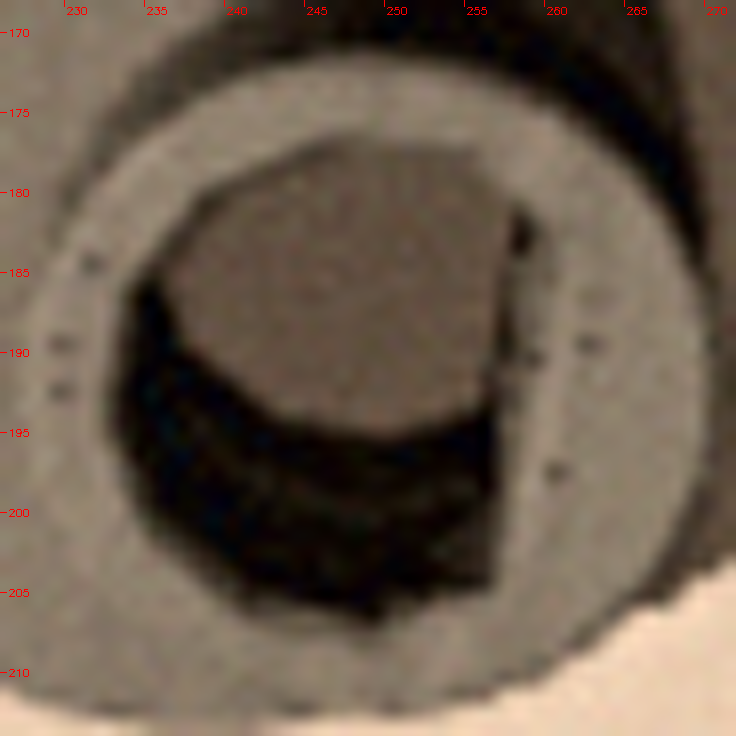

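Run:
```python
from h import *
from scipy.optimize import least_squares
a=np.load("l1.npy");I=(a[0],a[1],a[2],a[3:].reshape(4,4))
def W(c,z): return p2w("wrist",226+(c[0]+.5)/16-.5,168+(c[1]+.5)/16-.5,z,I)[:2]
for z,p,q in ((0,(513,215),(495,400)),(0,(511,230),(497,380)),(.032,(558,215),(545,590)),(.032,(558,215),(530,590))):
    v=W(q,z)-W(p,z);print(z,np.degrees(np.arctan2(v[1],v[0])).round(1),np.hypot(*v).round(4))
# predicted: project bore flat edge for several nose angles
B=np.array([.4818,-.3925])
for nd in (198,202,206,210):
    n=np.radians(nd);nx=np.array([np.cos(n),np.sin(n)]);ny=np.array([-nx[1],nx[0]])
    o=[]
    for z in (0,.032):
        for s in (-.0096,.0096):
            p=B-nx*.0081+ny*s; u=w2p("wrist",[*p,z],I); o.append(((u[0]-226+.5)*16-.5,(u[1]-168+.5)*16-.5))
    print(nd,np.round(o).tolist())
```

```text
0 -60.7 0.0113
0 -60.5 0.0091
0.032 -57.1 0.0204
0.032 -59.3 0.0204
198 [[547.0, 95.0], [451.0, 402.0], [569.0, 263.0], [462.0, 601.0]]
202 [[538.0, 83.0], [465.0, 396.0], [559.0, 250.0], [477.0, 594.0]]
206 [[528.0, 72.0], [478.0, 388.0], [548.0, 237.0], [492.0, 586.0]]
210 [[517.0, 61.0], [491.0, 380.0], [536.0, 225.0], [506.0, 577.0]]
```

arm_command --motion '[0.03,0,2.5,0,0,0,0,0,2.5,0,0,0,0,0,2.5,0,0,0,0,0,2.0,0,0,0,0,0,1.5,0,0,0,0,0,0.8,0,0,0,0,0,0,0,0,0,0,0,0,0,0,0]'

```text
time_s: 44.35
eef_pos: [0.4826, -0.3925, 0.0335]
ee_rot: [0.468, 0.884, -0.0, 0.001]
force: [0.1, -0.9, 0.3]
opening: 0.0556
```

Run:
```python
from h import *
i=info("wrist");np.save("l2.npy",np.array(list(i[:3])+list(i[3].ravel())))
f=vision.grab_frame("wrist");cv2.imwrite("pics/l2.png",f[:,:,::-1])
st()
```

```text
t 44.4 F [ 0.7 -0.3  0.4] M [-0.05  0.05 -0.02] open 0.0554 p [ 0.4827 -0.3926  0.0337] yaw 34.16
```

View pics/l2.png

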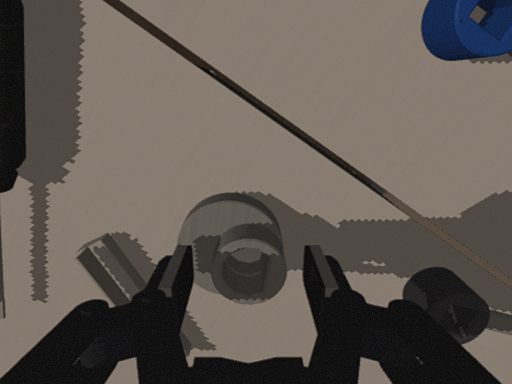

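arm_command --motion '[0,0,0.2,0,0,0,0,0,0,0,0,0]'

```text
time_s: 44.6
eef_pos: [0.4825, -0.3922, 0.0312]
ee_rot: [0.468, 0.884, -0.0, 0.0]
force: [1.0, -0.6, 0.0]
opening: 0.0554
```

arm_command --motion '[0,0,0,0,0,0,0,0,0,0,0,0,0,0,0,0,0,0,0,0,0,0,0,0,0,0,0,0,0,0]' --fingers 1 --grip_force 60

```text
time_s: 45.1
eef_pos: [0.4827, -0.3922, 0.0314]
ee_rot: [0.468, 0.884, -0.0, 0.001]
force: [-0.1, 2.9, 5.9]
opening: 0.034
```

Run:
```python
from h import *
st()
i=info("wrist");np.save("l3.npy",np.array(list(i[:3])+list(i[3].ravel())))
f=vision.grab_frame("wrist");cv2.imwrite("pics/l3.png",f[:,:,::-1])
g=cv2.convertScaleAbs(f,alpha=2.6,beta=-60)
crop(g,160,180,310,320,5,"l3a",10)
```

```text
t 45.1 F [-0.1  2.9  5.9] M [ 0.27 -0.06  0.01] open 0.034 p [ 0.4827 -0.3922  0.0314] yaw 34.16
```

View pics/l3a.png

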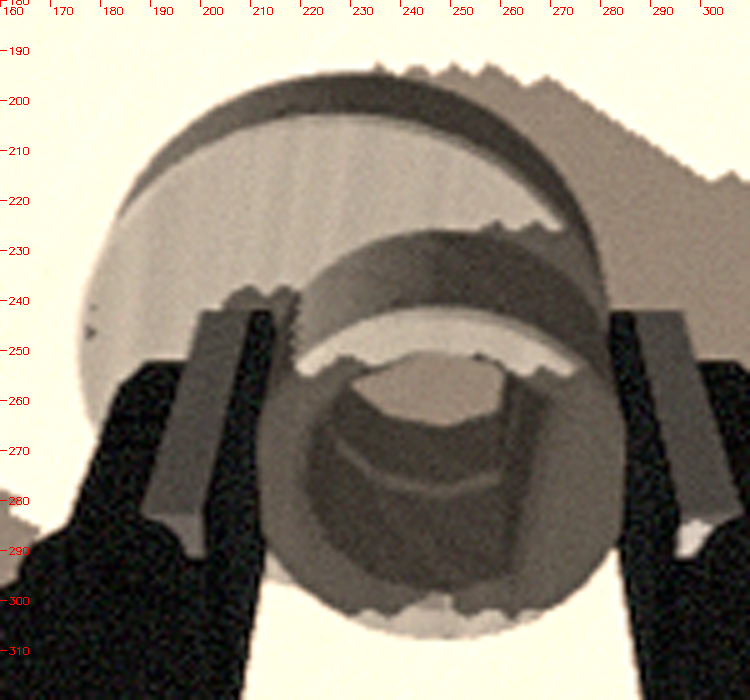

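Run:
```python
from h import *
from scipy.optimize import least_squares
a=np.load("l3.npy");I=(a[0],a[1],a[2],a[3:].reshape(4,4))
def W(c,z): return p2w("wrist",160+(c[0]+.5)/5-.5,180+(c[1]+.5)/5-.5,z,I)[:2]
def fit(pts,z,r):
    w=np.array([W(p,z) for p in pts]); x0=w.mean(0)
    s=least_squares(lambda q:np.hypot(*(w-q).T)-r,x0); return s.x.round(4),(s.fun*1000).round(1)
b=fit([(262,440),(626,440),(440,637),(440,305),(360,620),(520,622),(360,325),(520,325)],.032,.018);print("boss",b)
h=fit([(303,470),(318,520),(360,570),(430,590),(335,400)],.032,.0126);print("bore",h)
d=fit([(120,217),(190,150),(260,120),(340,112),(420,130),(490,165),(550,215),(80,330),(84,395)],.014,.028);print("disc",d)
e=d[0]-b[0]; print(np.degrees(np.arctan2(e[1],e[0]))%360,np.hypot(*e))
B=b[0]
for nd in (200,203,206,209):
    n=np.radians(nd);nx=np.array([np.cos(n),np.sin(n)]);ny=np.array([-nx[1],nx[0]])
    o=[]
    for z in (0,.032):
        for s in (-.0096,.0096):
            p=B-nx*.0081+ny*s; u=w2p("wrist",[*p,z],I); o.append(((u[0]-160+.5)*5-.5,(u[1]-180+.5)*5-.5))
    print(nd,np.round(o).tolist())
f=cv2.imread("pics/l3.png")[:,:,::-1]
g=cv2.convertScaleAbs(f,alpha=4,beta=-100)
crop(g,215,240,285,310,10,"l3b",5)
p,R=pose();print("tool offset of boss",R.inv().apply([*(b[0]-p[:2]),0])*1000)
```

```text
boss (array([ 0.4825, -0.3919]), array([-0.8, -0.7, -0.3,  0.1, -0.4, -0.5, -0.3, -0.6]))
bore (array([ 0.4821, -0.3918]), array([ 0.1, -0.2,  0.2, -0.1, -0. ]))
disc (array([ 0.4734, -0.3967]), array([-0.1,  0.5,  0.6,  0.4, -0.3, -0.7, -0.8, -0.7, -0.8]))
207.81041544384618 0.01028834291807965
200 [[535.0, 256.0], [491.0, 403.0], [555.0, 410.0], [501.0, 582.0]]
203 [[532.0, 252.0], [496.0, 401.0], [551.0, 405.0], [508.0, 579.0]]
206 [[528.0, 247.0], [501.0, 399.0], [547.0, 401.0], [514.0, 576.0]]
209 [[524.0, 243.0], [506.0, 396.0], [542.0, 396.0], [519.0, 573.0]]
tool offset of boss [ 3.43047089e-01  4.12171745e-02 -3.28105052e-04]
```

View pics/l3b.png

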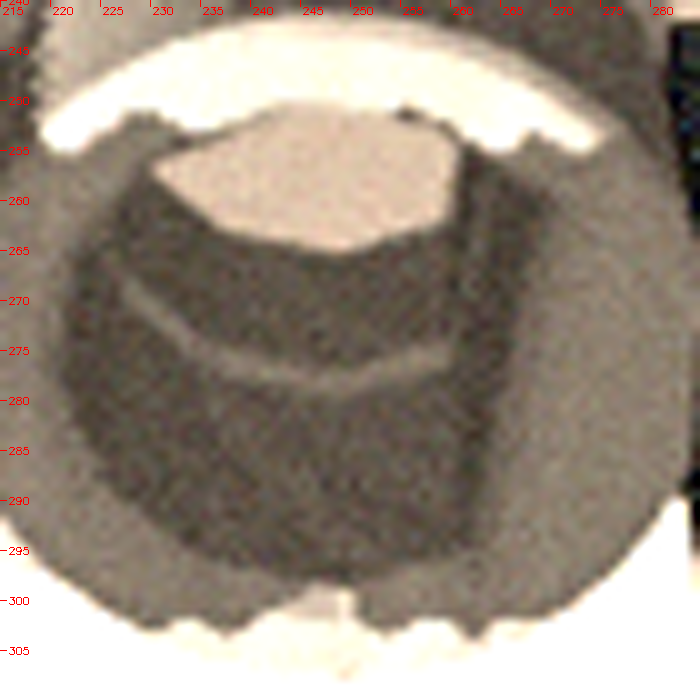

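Run:
```python
from h import *
go(.5092,-.0302,.16,81.5)
```

```text
t 45.15 at [ 0.4827 -0.3922  0.0314] yaw(y) 34.15 shift cm [ 28.45  22.53 -12.88] world [ 2.65 36.2  12.86]
 tilt vec (world z-axis tool) [ 9.e-04 -6.e-04 -1.e+00] j6 [-0.873  0.722  1.36   0.     1.059 -1.469]
 tilt fix deg (tool) [ 0.03  0.06 -0.  ]
 turn deg about tool z: -47.35
```

arm_command --motion '[0,0,-0.9,0,0,0,0,0,-3,0,0,0,0,0,-3,0,0,0,0,0,-3,0,0,0,0,0,-3,0,0,0,2.37,1.88,0,0,0,0,2.37,1.88,0,0,0,0,2.37,1.88,0,0,0,0,2.37,1.88,0,0,0,0,2.37,1.88,0,0,0,0,2.37,1.88,0,0,0,0,2.37,1.88,0,0,0,0,2.37,1.88,0,0,0,0,2.37,1.88,0,0,0,0,2.37,1.88,0,0,0,0,2.37,1.88,0,0,0,0,2.37,1.88,0,0,0,0,0,0,0,0,0,0]'

```text
time_s: 46.95
eef_pos: [0.5089, -0.0272, 0.1599]
ee_rot: [0.467, 0.884, 0.0, -0.001]
force: [-0.3, -0.3, -2.0]
opening: 0.034
```

arm_command --motion '[0,0,0,0,0,-7.9,0,0,0,0,0,-7.9,0,0,0,0,0,-7.9,0,0,0,0,0,-7.9,0,0,0,0,0,-7.9,0,0,0,0,0,-7.9,0,0,0,0,0,0,0,0,0,0,0,0]'

```text
time_s: 47.75
eef_pos: [0.5093, -0.0305, 0.1598]
ee_rot: [0.076, 0.997, -0.0, -0.0]
force: [1.0, -0.6, -3.0]
opening: 0.0337
```

Run:
```python
from h import *
st()
i=info("wrist");np.save("m1.npy",np.array(list(i[:3])+list(i[3].ravel())))
f=vision.grab_frame("wrist");cv2.imwrite("pics/m1.png",f[:,:,::-1])
go(.5092,-.0302,.12,81.5)
```

```text
t 47.75 F [ 1.  -0.6 -3. ] M [ 0.03 -0.    0.05] open 0.0337 p [ 0.5093 -0.0305  0.1598] yaw 81.32
t 47.8 at [ 0.5094 -0.0304  0.1599] yaw(y) 81.34 shift cm [0.02 0.02 3.99] world [-0.02  0.02 -3.99]
 tilt vec (world z-axis tool) [ 1.e-04 -1.e-04 -1.e+00] j6 [-0.292  0.398  1.549 -0.     1.194 -1.712]
 tilt fix deg (tool) [-0.  0. -0.]
 turn deg about tool z: -0.16
```

View pics/m1.png

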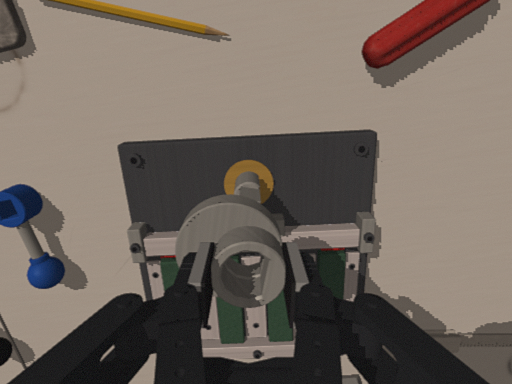

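arm_command --motion '[0,0,2,0,0,0,0.02,0.02,2,0,0,-0.1,0,0,0.5,0,0,0,0,0,0.3,0,0,0,0,0,0.3,0,0,0,0,0,0,0,0,0]'

```text
time_s: 48.4
eef_pos: [0.5095, -0.03, 0.1092]
ee_rot: [0.073, 0.997, -0.0, 0.0]
force: [-0.4, 0.0, -2.0]
opening: 0.0338
```

Run:
```python
from h import *
st()
i=info("wrist");np.save("m2.npy",np.array(list(i[:3])+list(i[3].ravel())))
f=vision.grab_frame("wrist");cv2.imwrite("pics/m2.png",f[:,:,::-1])
go(.5092,-.0302,.10,81.5)
```

```text
t 48.4 F [-0.4  0.  -2. ] M [0.   0.01 0.09] open 0.0338 p [ 0.5095 -0.03    0.1092] yaw 81.62
t 48.45 at [ 0.5095 -0.03    0.1093] yaw(y) 81.63 shift cm [ 0.03 -0.03  0.93] world [-0.03 -0.02 -0.93]
 tilt vec (world z-axis tool) [ 1.1e-03 -3.0e-04 -1.0e+00] j6 [-0.291  0.463  1.616  0.     1.061 -1.716]
 tilt fix deg (tool) [-0.01  0.06 -0.  ]
 turn deg about tool z: 0.13
```

View pics/m2.png

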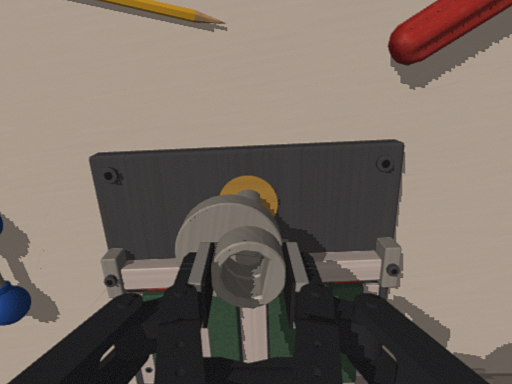

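arm_command --motion '[0,0,0.5,0,0,0,0,0,0.5,0,0,0,0,0,0.5,0,0,0,0,0,0.5,0,0,0,0,0,0.3,0,0,0,0,0,0,0,0,0]'

```text
time_s: 49.05
eef_pos: [0.5091, -0.0299, 0.0853]
ee_rot: [0.073, 0.997, 0.0, -0.0]
force: [-0.0, -0.7, -2.0]
opening: 0.0341
```

Run:
```python
from h import *
st()
f=vision.grab_frame("wrist");cv2.imwrite("pics/m3.png",f[:,:,::-1]);g=cv2.convertScaleAbs(f,alpha=2.2,beta=-40)
crop(g,160,180,310,320,5,"m3a",10)
go(.5092,-.0302,.085,81.5)
```

```text
t 49.05 F [-0.  -0.7 -2. ] M [0.   0.02 0.02] open 0.0341 p [ 0.5091 -0.0299  0.0853] yaw 81.65
t 49.1 at [ 0.5093 -0.0299  0.0856] yaw(y) 81.65 shift cm [ 0.   -0.03  0.06] world [-0.01 -0.03 -0.06]
 tilt vec (world z-axis tool) [-2.e-04  1.e-04 -1.e+00] j6 [-0.291  0.498  1.642  0.     1.002 -1.716]
 tilt fix deg (tool) [ 0.   -0.01 -0.  ]
 turn deg about tool z: 0.15
```

View pics/m3a.png

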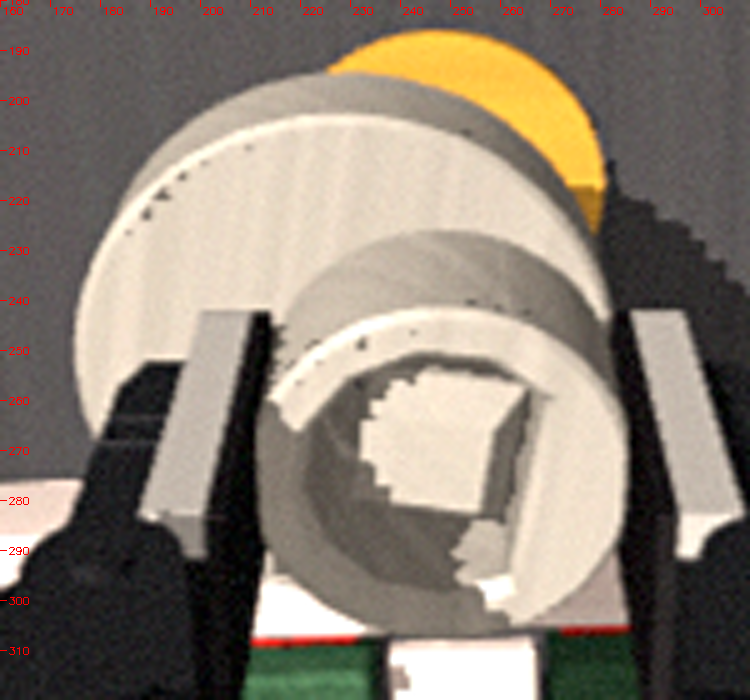

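arm_command --motion '[0,-0.03,0.2,0,0,0.1,0,0,0.2,0,0,0,0,0,0.2,0,0,0,0,0,0,0,0,0]'

```text
time_s: 49.5
eef_pos: [0.5091, -0.0302, 0.0796]
ee_rot: [0.074, 0.997, 0.0, -0.0]
force: [0.1, -0.5, -3.0]
opening: 0.034
```

Run:
```python
from h import *
st();go(.5092,-.0302,.079,81.5)
```

```text
t 49.5 F [ 0.1 -0.5 -3. ] M [ 0.03 -0.01  0.  ] open 0.034 p [ 0.5091 -0.0302  0.0796] yaw 81.55
t 49.5 at [ 0.5091 -0.0302  0.0796] yaw(y) 81.55 shift cm [-0.01 -0.    0.06] world [ 0.01 -0.   -0.06]
 tilt vec (world z-axis tool) [-2.e-04  1.e-04 -1.e+00] j6 [-0.292  0.507  1.649  0.     0.986 -1.715]
 tilt fix deg (tool) [ 0.   -0.01 -0.  ]
 turn deg about tool z: 0.05
```

arm_command --motion '[0,0,0.3,0,0,0,0,0,0.3,0,0,0,0,0,0.3,0,0,0,0,0,0,0,0,0]'

```text
time_s: 49.9
eef_pos: [0.509, -0.0301, 0.0704]
ee_rot: [0.074, 0.997, 0.0, -0.0]
force: [-0.1, -0.2, -2.9]
opening: 0.0343
```

Run:
```python
from h import *
st()
```

```text
t 49.9 F [-0.1 -0.2 -2.9] M [ 0.01  0.   -0.01] open 0.0343 p [ 0.509  -0.0301  0.0704] yaw 81.55
```

It is going onto the D section without force. Continue to the washer.

arm_command --motion '[0,0,0.4,0,0,0,0,0,0.4,0,0,0,0,0,0.4,0,0,0,0,0,0.3,0,0,0,0,0,0.3,0,0,0,0,0,0,0,0,0]'

```text
time_s: 50.5
eef_pos: [0.5091, -0.0302, 0.0524]
ee_rot: [0.074, 0.997, 0.0, -0.0]
force: [-0.3, -0.2, -2.5]
opening: 0.0341
```

Run:
```python
from h import *
st()
```

```text
t 50.5 F [-0.3 -0.2 -2.5] M [-0.01 -0.04 -0.05] open 0.0341 p [ 0.5091 -0.0302  0.0524] yaw 81.55
```

arm_command --motion '[0,0,0.15,0,0,0,0,0,0.15,0,0,0,0,0,0.1,0,0,0,0,0,0,0,0,0]'

```text
time_s: 50.9
eef_pos: [0.5093, -0.0302, 0.0494]
ee_rot: [0.074, 0.997, -0.0, 0.0]
force: [-2.1, 0.6, 4.5]
opening: 0.0341
```

Run:
```python
from h import *
st()
```

```text
t 50.9 F [-2.1  0.6  4.5] M [ 0.11  0.33 -0.04] open 0.0341 p [ 0.5093 -0.0302  0.0494] yaw 81.55
```

arm_command --motion '[0,0,0,0,0,0,0,0,0,0,0,0,0,0,0,0,0,0,0,0,-2,0,0,0,0,0,-3,0,0,0,0,0,-3,0,0,0,0,0,-3,0,0,0,0,0,-3,0,0,0,0,0,0,0,0,0]' --fingers -0.2

```text
time_s: 51.8
eef_pos: [0.5107, -0.0305, 0.1925]
ee_rot: [0.074, 0.997, -0.001, 0.004]
force: [0.7, 0.6, 0.3]
opening: 0.0514
```

Run:
```python
from h import *
st()
i=info("wrist");np.save("n1.npy",np.array(list(i[:3])+list(i[3].ravel())))
f=vision.grab_frame("wrist");cv2.imwrite("pics/n1.png",f[:,:,::-1]);crop(f,200,120,300,220,7,"n1a",10)
f=vision.grab_frame("top");crop(f,330,140,420,230,7,"n1t",10)
go(.5092,-.0302,.19,81.5)
```

```text
t 51.8 F [0.7 0.6 0.3] M [ 0.02 -0.02 -0.  ] open 0.0514 p [ 0.5107 -0.0305  0.1925] yaw 81.56
t 51.9 at [ 0.5092 -0.0302  0.1889] yaw(y) 81.55 shift cm [-0.   -0.   -0.11] world [ 0.   -0.    0.11]
 tilt vec (world z-axis tool) [ 9.e-04 -2.e-04 -1.e+00] j6 [-0.292  0.365  1.507  0.     1.269 -1.715]
 tilt fix deg (tool) [-0.    0.06 -0.  ]
 turn deg about tool z: 0.05
```

View pics/n1a.png

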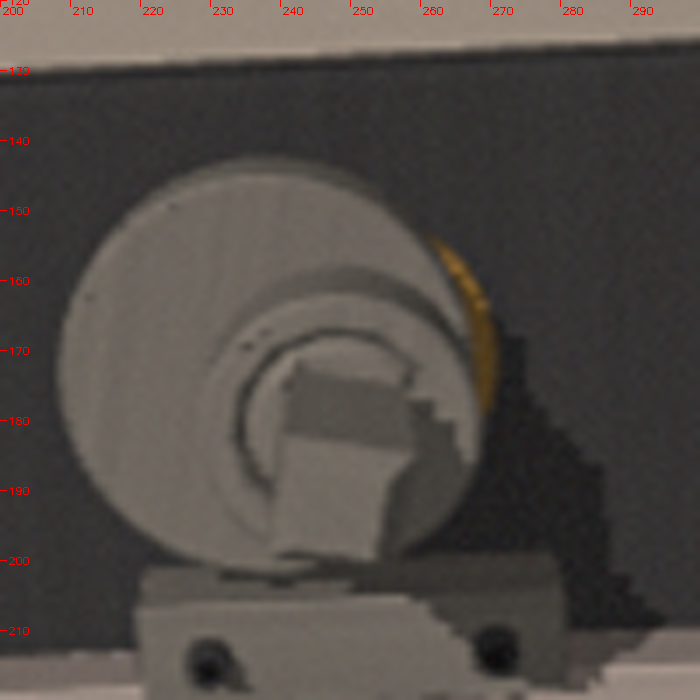

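View pics/n1t.png

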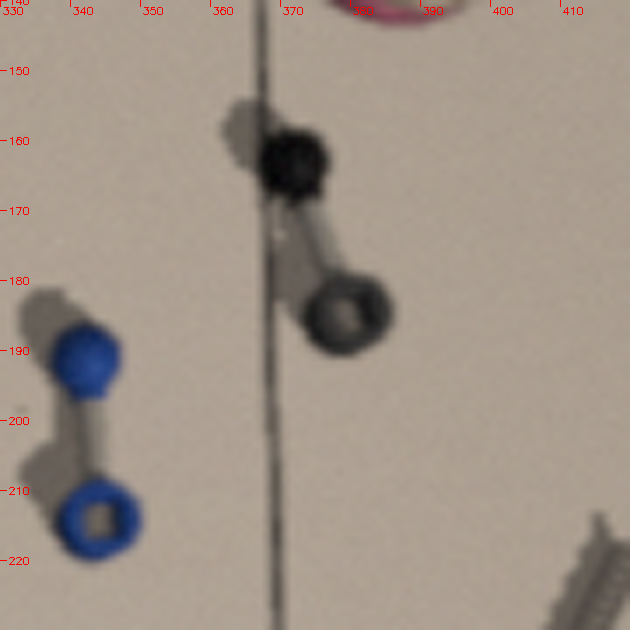

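Run:
```python
from h import *
go(.592,-.358,.17,-75)
```

```text
t 51.9 at [ 0.5092 -0.0302  0.1889] yaw(y) 81.55 shift cm [-13.01 -31.21   1.9 ] world [  8.28 -32.78  -1.89]
 tilt vec (world z-axis tool) [ 9.e-04 -2.e-04 -1.e+00] j6 [-0.292  0.365  1.507  0.     1.269 -1.715]
 tilt fix deg (tool) [-0.    0.06 -0.  ]
 turn deg about tool z: -23.45
```

arm_command --motion '[-1.08,-2.6,0,0,0,0,-1.08,-2.6,0,0,0,0,-1.08,-2.6,0,0,0,0,-1.08,-2.6,0,0,0,0,-1.08,-2.6,0,0,0,0,-1.08,-2.6,0,0,0,0,-1.08,-2.6,0,0,0,0,-1.08,-2.6,0,0,0,0,-1.08,-2.6,0,0,0,0,-1.08,-2.6,0.5,0,0,0,-1.08,-2.6,0.5,0,0,0,-1.08,-2.6,0.9,0,0,0]'

```text
time_s: 53.1
eef_pos: [0.5915, -0.3589, 0.1681]
ee_rot: [0.074, 0.997, 0.001, -0.001]
force: [0.4, -0.1, -0.1]
opening: 0.0508
```

arm_command --motion '[0,0,0,0,0,8,0,0,0,0,0,8,0,0,0,0,0,8,0,0,0,0,0,8,0,0,0,0,0,8,0,0,0,0,0,8,0,0,0,0,0,8,0,0,0,0,0,8,0,0,0,0,0,8,0,0,0,0,0,8,0,0,0,0,0,8,0,0,0,0,0,8,0,0,0,0,0,8,0,0,0,0,0,8,0,0,0,0,0,8,0,0,0,0,0,8,0,0,0,0,0,8,0,0,0,0,0,8,0,0,0,0,0,8,0,0,0,0,0,4.5]'

```text
time_s: 55.1
eef_pos: [0.5912, -0.3576, 0.1678]
ee_rot: [0.992, 0.128, -0.001, -0.001]
force: [-0.8, -0.1, 0.1]
opening: 0.0512
```

Run:
```python
from h import *
st()
i=info("wrist");np.save("o1.npy",np.array(list(i[:3])+list(i[3].ravel())))
f=vision.grab_frame("wrist");cv2.imwrite("pics/o1.png",f[:,:,::-1])
go(.592,-.358,.17,-75)
```

```text
t 55.1 F [-0.8 -0.1  0.1] M [0.03 0.05 0.04] open 0.0512 p [ 0.5912 -0.3576  0.1678] yaw -75.24
t 55.15 at [ 0.5912 -0.3576  0.1678] yaw(y) -75.37 shift cm [ 0.07  0.06 -0.22] world [ 0.08 -0.04  0.22]
 tilt vec (world z-axis tool) [-0.0021  0.0021 -1.    ] j6 [-0.715  0.691  0.975  0.     1.479  0.601]
 tilt fix deg (tool) [-0.15  0.09 -0.  ]
 turn deg about tool z: -0.37
```

View pics/o1.png

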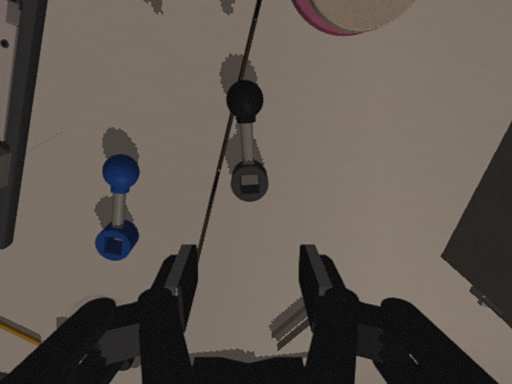

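Run:
```python
from h import *
f=cv2.imread("pics/o1.png")[:,:,::-1]
g=cv2.convertScaleAbs(f,alpha=2.2,beta=-20)
crop(g,215,70,285,210,5,"o1a",10)
```

```text
(no output)
```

View pics/o1a.png

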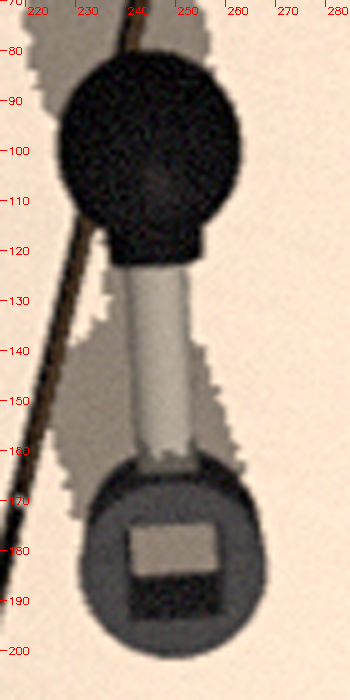

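Run:
```python
from h import *
a=np.load("o1.npy");I=(a[0],a[1],a[2],a[3:].reshape(4,4))
def W(c,z): return p2w("wrist",215+(c[0]+.5)/5-.5,70+(c[1]+.5)/5-.5,z,I)[:2]
b=W((149,143),.016)
from scipy.optimize import least_squares
w=np.array([W(p,.026) for p in ((80,565),(267,565),(173,657),(100,620),(245,620))])
s=least_squares(lambda q:np.hypot(*(w-q).T)-.017,w.mean(0));h=s.x;print("hub",h,(s.fun*1000).round(1))
q=[W(p,.026) for p in ((128,522),(218,522),(222,618),(129,620))];print("bore",np.mean(q,0),np.hypot(*(q[1]-q[0])),np.hypot(*(q[3]-q[0])))
d=b-h;print("ball",b,np.degrees(np.arctan2(d[1],d[0])),np.hypot(*d))
go(h[0],h[1],.02,np.degrees(np.arctan2(d[1],d[0]))-90)
```

```text
hub [ 0.59221182 -0.35804743] [-0.4 -0.3  0.4 -0.3 -0.4]
bore [ 0.59125061 -0.35851299] 0.015889113332081095 0.018325966275067582
ball [ 0.6605217  -0.33573346] 18.09004121107294 0.07186203886092378
t 55.15 at [ 0.5912 -0.3576  0.1678] yaw(y) -75.37 shift cm [ 0.11  0.11 14.78] world [  0.1   -0.05 -14.78]
 tilt vec (world z-axis tool) [-0.0021  0.0021 -1.    ] j6 [-0.715  0.691  0.975  0.     1.479  0.601]
 tilt fix deg (tool) [-0.15  0.09 -0.  ]
 turn deg about tool z: -3.46
```

arm_command --motion '[0.1,0.1,0,-0.1,0.1,0,0,0,2.5,0,0,-3.5,0,0,2.5,0,0,0,0,0,2.5,0,0,0,0,0,2.5,0,0,0,0,0,2.5,0,0,0,0,0,1.5,0,0,0,0,0,0.6,0,0,0,0,0,0,0,0,0,0,0,0,0,0,0]'

```text
time_s: 56.15
eef_pos: [0.5936, -0.3591, 0.025]
ee_rot: [0.987, 0.161, 0.002, 0.002]
force: [0.2, 0.5, 0.2]
opening: 0.0512
```

Run:
```python
from h import *
st()
f=vision.grab_frame("wrist");cv2.imwrite("pics/o2.png",f[:,:,::-1])
go(.5920,-.3581,.0205,-71.9)
```

```text
t 56.15 F [0.2 0.5 0.2] M [-0.01 -0.02  0.02] open 0.0512 p [ 0.5936 -0.3591  0.025 ] yaw -71.42
t 56.2 at [ 0.5937 -0.3592  0.0252] yaw(y) -71.43 shift cm [-0.13 -0.16  0.47] world [-0.17  0.11 -0.47]
 tilt vec (world z-axis tool) [ 0.0041 -0.0028 -1.    ] j6 [-7.140e-01  8.290e-01  1.126e+00  1.000e-03  1.181e+00  5.320e-01]
 tilt fix deg (tool) [ 0.23 -0.17  0.  ]
 turn deg about tool z: 0.47
```

View pics/o2.png

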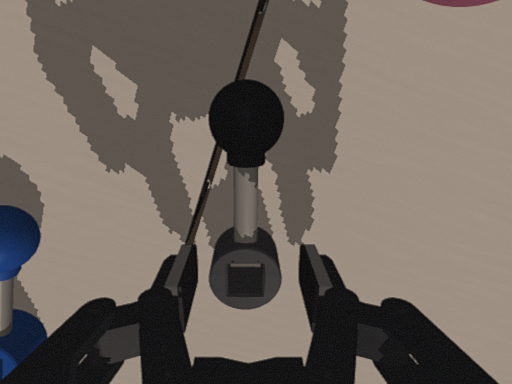

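arm_command --motion '[-0.13,-0.16,0.2,0.2,-0.15,0.4,0,0,0.25,0,0,0,0,0,0,0,0,0,0,0,0,0,0,0]'

```text
time_s: 56.6
eef_pos: [0.5914, -0.3577, 0.0194]
ee_rot: [0.987, 0.158, -0.0, -0.001]
force: [0.5, 0.2, 0.0]
opening: 0.0512
```

Run:
```python
from h import *
go(.5920,-.3581,.0205,-71.9)
```

```text
t 56.6 at [ 0.5914 -0.3577  0.0194] yaw(y) -71.85 shift cm [ 0.04  0.06 -0.11] world [ 0.06 -0.04  0.11]
 tilt vec (world z-axis tool) [-0.0011  0.0012 -1.    ] j6 [-0.715  0.835  1.134  0.     1.175  0.539]
 tilt fix deg (tool) [-0.09  0.04  0.  ]
 turn deg about tool z: 0.05
```

arm_command --motion '[0,0,0,0,0,0,0,0,0,0,0,0,0,0,0,0,0,0,0,0,0,0,0,0,0,0,0,0,0,0]' --fingers 1 --grip_force 70

```text
time_s: 57.1
eef_pos: [0.5916, -0.3578, 0.0198]
ee_rot: [0.987, 0.158, -0.0, -0.0]
force: [-0.9, 0.3, 5.3]
opening: 0.0322
```

Run:
```python
from h import *
st()
i=info("wrist");np.save("o3.npy",np.array(list(i[:3])+list(i[3].ravel())))
f=vision.grab_frame("wrist");cv2.imwrite("pics/o3.png",f[:,:,::-1])
g=cv2.convertScaleAbs(f,alpha=2.6,beta=-20)
crop(g,200,70,300,320,3,"o3a",10)
go(.5920,-.3581,.0205,-71.9)
```

```text
t 57.1 F [-0.9  0.3  5.3] M [ 0.11  0.07 -0.02] open 0.0322 p [ 0.5916 -0.3578  0.0198] yaw -71.85
t 57.15 at [ 0.5916 -0.3578  0.0198] yaw(y) -71.85 shift cm [ 0.03  0.04 -0.07] world [ 0.04 -0.03  0.07]
 tilt vec (world z-axis tool) [-6.e-04  7.e-04 -1.e+00] j6 [-0.715  0.834  1.134  0.     1.175  0.539]
 tilt fix deg (tool) [-0.05  0.02  0.  ]
 turn deg about tool z: 0.05
```

View pics/o3a.png

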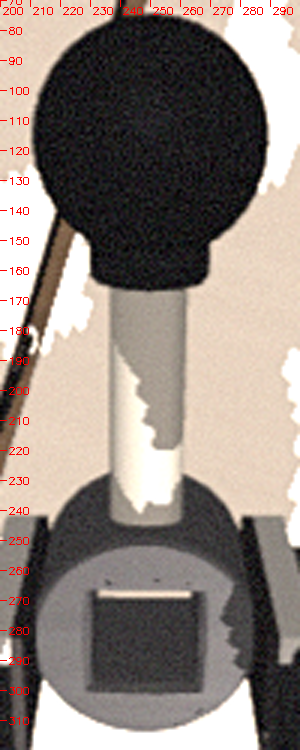

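Run:
```python
from h import *
from scipy.optimize import least_squares
a=np.load("o3.npy");I=(a[0],a[1],a[2],a[3:].reshape(4,4))
p,R=pose()
def W(c,z): return R.inv().apply(p2w("wrist",200+(c[0]+.5)/3-.5,70+(c[1]+.5)/3-.5,z,I)-p)[:2]*1000
b=W((150,155),.016)
q=[W(c,.026) for c in ((90,590),(202,590),(203,692),(86,692))];print("bore",np.mean(q,0),np.round(q,1))
w=np.array([W(c,.026) for c in ((37,630),(250,630),(142,731),(142,545),(70,700),(215,700))])
s=least_squares(lambda q:np.hypot(*(w-q).T)-17,w.mean(0));print("hub",s.x,s.fun.round(1))
print("ball",b,"arm dir in tool deg",np.degrees(np.arctan2(*(b-s.x)[::-1])), np.hypot(*(b-s.x)))
```

```text
bore [-0.53511432  0.00301337] [[ 8.4 -8.1]
 [ 8.4  8.3]
 [-9.5  8.8]
 [-9.5 -9. ]]
hub [ 0.33404256 -0.30351559] [-1.2 -1.1  0.  -1.5 -1.1 -1.3]
ball [69.60607255  0.63573184] arm dir in tool deg 0.7768159286954951 69.27839723870574
```

Run:
```python
from h import *
go(.5087,-.0301,.14,-107.3)
a=np.load("n1.npy");I=(a[0],a[1],a[2],a[3:].reshape(4,4))
f=cv2.imread("pics/n1.png")[:,:,::-1]
g=cv2.convertScaleAbs(f,alpha=2,beta=0)
crop(g,230,160,270,205,16,"n1b",5)
```

```text
t 57.15 at [ 0.5916 -0.3578  0.0198] yaw(y) -71.85 shift cm [  2.33 -33.73 -11.99] world [-8.29 32.77 12.02]
 tilt vec (world z-axis tool) [-6.e-04  7.e-04 -1.e+00] j6 [-0.715  0.834  1.134  0.     1.175  0.539]
 tilt fix deg (tool) [-0.05  0.02  0.  ]
 turn deg about tool z: 35.45
```

View pics/n1b.png

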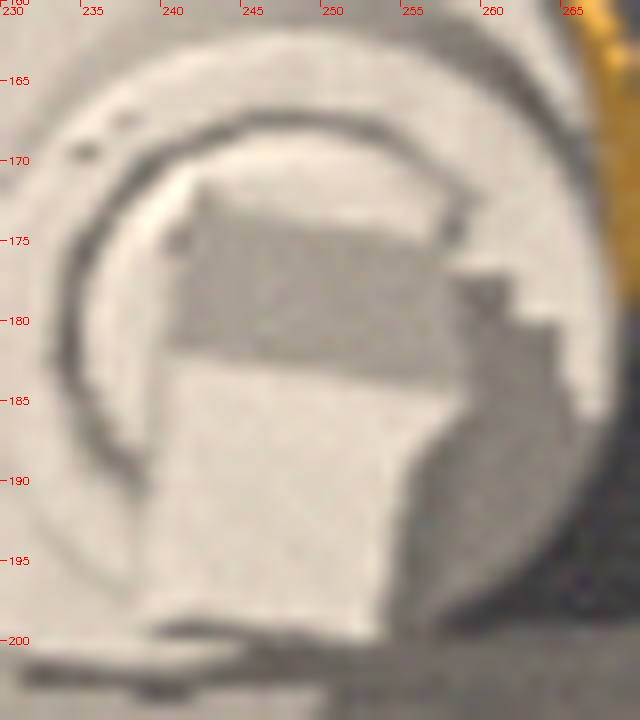

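arm_command --motion '[0,0,-1,0,0,0,0,0,-3,0,0,0,0,0,-3,0,0,0,0,0,-3,0,0,0,0,0,-2.2,0,0,0,0.19,-2.81,0,0,0,0,0.19,-2.81,0,0,0,0,0.19,-2.81,0,0,0,0,0.19,-2.81,0,0,0,0,0.19,-2.81,0,0,0,0,0.19,-2.81,0,0,0,0,0.19,-2.81,0,0,0,0,0.19,-2.81,0,0,0,0,0.19,-2.81,0,0,0,0,0.19,-2.81,0,0,0,0,0.19,-2.81,0,0,0,0,0.19,-2.81,0,0,0,0]'

```text
time_s: 58.85
eef_pos: [0.5075, -0.0291, 0.1419]
ee_rot: [0.987, 0.158, -0.001, -0.001]
force: [0.6, -0.3, -0.9]
opening: 0.0323
```

arm_command --motion '[0,0,0,0,0,7.1,0,0,0,0,0,7.1,0,0,0,0,0,7.1,0,0,0,0,0,7.1,0,0,0,0,0,7.1,0,0,0,0,0,0,0,0,0,0,0,0,0,0,0,0,0,0]'

```text
time_s: 59.65
eef_pos: [0.5081, -0.0302, 0.1419]
ee_rot: [0.989, -0.15, -0.001, -0.001]
force: [0.5, -0.5, -2.0]
opening: 0.032
```

Run:
```python
from h import *
st()
f=vision.grab_frame("wrist");cv2.imwrite("pics/q1.png",f[:,:,::-1])
go(.5087,-.0301,.105,-107.3)
```

```text
t 59.65 F [ 0.5 -0.5 -2. ] M [-0.06  0.03  0.01] open 0.032 p [ 0.5081 -0.0302  0.1419] yaw -107.21
t 59.7 at [ 0.5081 -0.0302  0.1419] yaw(y) -107.24 shift cm [ 0.06 -0.03  3.69] world [ 0.06  0.01 -3.69]
 tilt vec (world z-axis tool) [-0.0013  0.0013 -1.    ] j6 [-2.930e-01  4.190e-01  1.577e+00  1.000e-03  1.148e+00  1.579e+00]
 tilt fix deg (tool) [-0.05  0.09 -0.  ]
 turn deg about tool z: 0.06
```

View pics/q1.png

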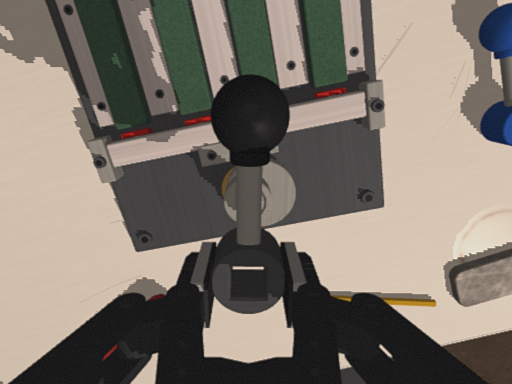

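arm_command --motion '[0.06,-0.03,1.5,0,0.08,0,0,0,1.5,0,0,0,0,0,0.6,0,0,0,0,0,0,0,0,0,0,0,0,0,0,0]'

```text
time_s: 60.2
eef_pos: [0.5091, -0.0302, 0.1064]
ee_rot: [0.989, -0.151, 0.0, -0.0]
force: [0.9, 0.5, -1.4]
opening: 0.0322
```

Run:
```python
from h import *
st()
f=vision.grab_frame("wrist");cv2.imwrite("pics/q2.png",f[:,:,::-1]);g=cv2.convertScaleAbs(f,alpha=2.6,beta=-20);crop(g,200,220,300,320,6,"q2a")
go(.5087,-.0301,.10,-107.3)
```

```text
t 60.2 F [ 0.9  0.5 -1.4] M [ 0.    0.   -0.03] open 0.0322 p [ 0.5091 -0.0302  0.1064] yaw -107.33
t 60.25 at [ 0.5092 -0.0302  0.1065] yaw(y) -107.33 shift cm [-0.05  0.    0.65] world [-0.05  0.01 -0.65]
 tilt vec (world z-axis tool) [ 1.2e-03  5.0e-04 -1.0e+00] j6 [-2.920e-01  4.670e-01  1.620e+00  1.000e-03  1.054e+00  1.581e+00]
 tilt fix deg (tool) [-0.05 -0.06 -0.  ]
 turn deg about tool z: -0.03
```

View pics/q2a.png

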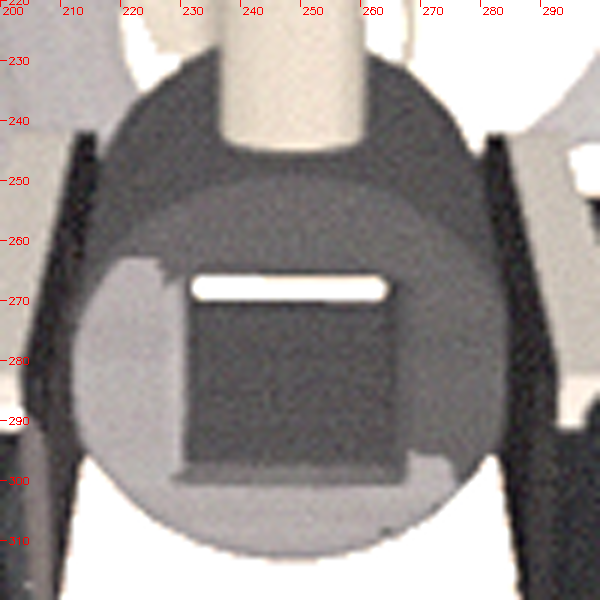

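arm_command --motion '[-0.02,0,0.2,0,0,0,0,0,0.2,0,0,0,0,0,0.2,0,0,0,0,0,0,0,0,0]'

```text
time_s: 60.65
eef_pos: [0.5085, -0.03, 0.0997]
ee_rot: [0.989, -0.151, -0.0, -0.0]
force: [1.0, -0.4, -0.7]
opening: 0.0321
```

Run:
```python
from h import *
st()
```

```text
t 60.65 F [ 1.  -0.4 -0.7] M [ 0.04  0.07 -0.01] open 0.0321 p [ 0.5085 -0.03    0.0997] yaw -107.35
```

arm_command --motion '[0,0,0.15,0,0,0,0,0,0.15,0,0,0,0,0,0.1,0,0,0,0,0,0,0,0,0]'

```text
time_s: 61.05
eef_pos: [0.5088, -0.0301, 0.0958]
ee_rot: [0.989, -0.151, 0.0, -0.0]
force: [1.2, -0.5, -2.5]
opening: 0.0318
```

Run:
```python
from h import *
st()
```

```text
t 61.05 F [ 1.2 -0.5 -2.5] M [-0.05 -0.15  0.07] open 0.0318 p [ 0.5088 -0.0301  0.0958] yaw -107.35
```

arm_command --motion '[0,0,0.4,0,0,0,0,0,0.4,0,0,0,0,0,0.4,0,0,0,0,0,0.4,0,0,0,0,0,0.4,0,0,0,0,0,0.2,0,0,0,0,0,0,0,0,0]'

```text
time_s: 61.75
eef_pos: [0.5088, -0.0301, 0.0736]
ee_rot: [0.989, -0.151, 0.0, -0.0]
force: [3.7, -1.4, -3.6]
opening: 0.032
```

Run:
```python
from h import *
st()
```

```text
t 61.75 F [ 3.7 -1.4 -3.6] M [-0.23 -0.58  0.  ] open 0.032 p [ 0.5088 -0.0301  0.0736] yaw -107.35
```

arm_command --motion '[0.03,0,0.15,0,0,0,0,0,0.15,0,0,0,0,0,0.1,0,0,0,0,0,0,0,0,0]'

```text
time_s: 62.15
eef_pos: [0.5089, -0.0301, 0.0705]
ee_rot: [0.989, -0.151, 0.0, -0.0]
force: [0.5, -0.3, 6.3]
opening: 0.0318
```

Run:
```python
from h import *
st()
```

```text
t 62.15 F [ 0.5 -0.3  6.3] M [-0.08  0.06  0.02] open 0.0318 p [ 0.5089 -0.0301  0.0705] yaw -107.34
```

arm_command --motion '[0,0,0,0,0,0,0,0,0,0,0,0,0,0,0,0,0,0]'

```text
time_s: 62.45
eef_pos: [0.5089, -0.0301, 0.0706]
ee_rot: [0.989, -0.151, 0.0, -0.0]
force: [0.3, 0.2, 7.0]
opening: 0.0322
```

Run:
```python
from h import *
st()
f=vision.grab_frame("wrist");cv2.imwrite("pics/r1.png",f[:,:,::-1])
f=vision.grab_frame("side");crop(f,170,140,290,240,6,"r1s")
```

```text
t 62.45 F [0.3 0.2 7. ] M [-0.08  0.08  0.  ] open 0.0322 p [ 0.5089 -0.0301  0.0706] yaw -107.34
```

View pics/r1.png

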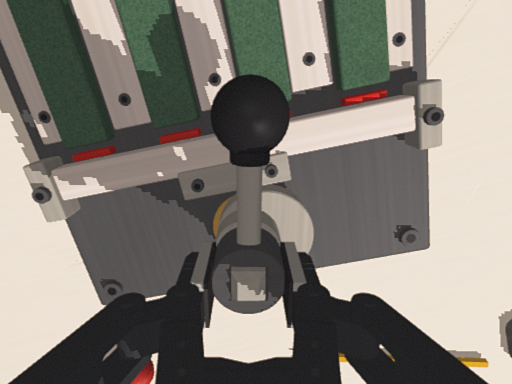

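View pics/r1s.png

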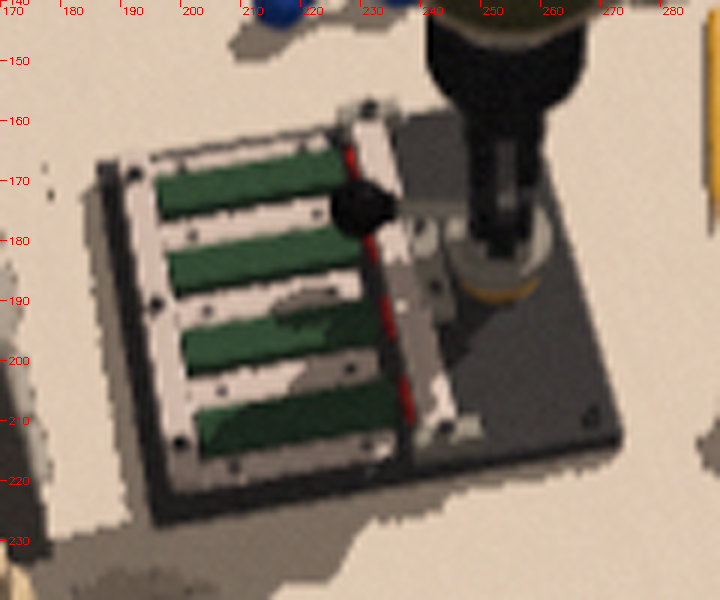

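arm_command --motion '[0,0,0,0,0,-3,0,0,0,0,0,-5,0,0,0,0,0,-5,0,0,0,0,0,-5,0,0,0,0,0,-5,0,0,0,0,0,-5,0,0,0,0,0,-5,0,0,0,0,0,-5,0,0,0,0,0,-5,0,0,0,0,0,-5,0,0,0,0,0,0]' --grip_force 90

```text
time_s: 63.65
eef_pos: [0.5094, -0.0301, 0.0706]
ee_rot: [0.964, 0.265, 0.001, -0.0]
force: [1.4, -0.0, 6.1]
opening: 0.0317
```

Run:
```python
from h import *
st()
f=vision.grab_frame("wrist");cv2.imwrite("pics/r2.png",f[:,:,::-1])
go(.5089,-.0301,.0705,-5)
```

```text
t 63.65 F [ 1.4 -0.   6.1] M [ 0.04 -0.17 -0.07] open 0.0317 p [ 0.5094 -0.0301  0.0706] yaw -59.23
t 63.7 at [ 0.5094 -0.0301  0.0706] yaw(y) -59.33 shift cm [-0.04 -0.03  0.01] world [-0.05  0.   -0.01]
 tilt vec (world z-axis tool) [ 1.8e-03  6.0e-04 -1.0e+00] j6 [-2.920e-01  5.200e-01  1.659e+00  1.000e-03  9.610e-01  7.430e-01]
 tilt fix deg (tool) [ 0.02 -0.1   0.  ]
 turn deg about tool z: -54.33
```

View pics/r2.png

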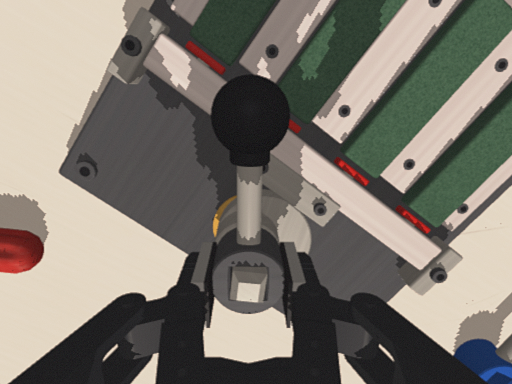

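arm_command --motion '[0,0,0,0,0,-5,0,0,0,0,0,-5,0,0,0,0,0,-5,0,0,0,0,0,-5,0,0,0,0,0,-5,0,0,0,0,0,-5,0,0,0,0,0,-5,0,0,0,0,0,-5,0,0,0,0,0,-5,0,0,0,0,0,0]'

```text
time_s: 64.7
eef_pos: [0.5092, -0.0301, 0.0706]
ee_rot: [0.789, 0.614, 0.001, 0.0]
force: [0.3, 1.4, 6.1]
opening: 0.0317
```

Run:
```python
from h import *
st()
go(.5089,-.0301,.0705,-5)
```

```text
t 64.7 F [0.3 1.4 6.1] M [-0.   -0.05 -0.35] open 0.0317 p [ 0.5092 -0.0301  0.0706] yaw -14.27
t 64.7 at [ 0.5092 -0.0301  0.0706] yaw(y) -14.27 shift cm [-0.01 -0.03  0.01] world [-0.03 -0.   -0.01]
 tilt vec (world z-axis tool) [ 1.5e-03  9.0e-04 -1.0e+00] j6 [-0.292  0.52   1.659  0.002  0.961 -0.044]
 tilt fix deg (tool) [ 0.07 -0.07  0.  ]
 turn deg about tool z: -9.27
```

arm_command --motion '[0,0,0,0,0,-3,0,0,0,0,0,-3,0,0,0,0,0,-2,0,0,0,0,0,-1,0,0,0,0,0,-1,0,0,0,0,0,-1,0,0,0,0,0,0]'

```text
time_s: 65.4
eef_pos: [0.5092, -0.0301, 0.0706]
ee_rot: [0.728, 0.686, 0.001, 0.0]
force: [-0.2, -0.6, 6.7]
opening: 0.0317
```

Run:
```python
from h import *
st()
f=vision.grab_frame("wrist");cv2.imwrite("pics/r3.png",f[:,:,::-1])
```

```text
t 65.4 F [-0.2 -0.6  6.7] M [ 0.02 -0.05 -0.49] open 0.0317 p [ 0.5092 -0.0301  0.0706] yaw -3.4
```

View pics/r3.png

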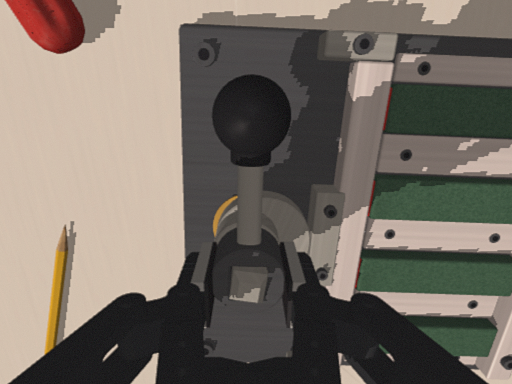

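arm_command --motion '[0,0,0,0,0,-1.5,0,0,0,0,0,-1.5,0,0,0,0,0,0,0,0,0,0,0,0]'

```text
time_s: 65.85
eef_pos: [0.5092, -0.0301, 0.0707]
ee_rot: [0.71, 0.705, 0.001, 0.0]
force: [-0.1, -0.4, 6.5]
opening: 0.0315
```

Run:
```python
from h import *
st()
```

```text
t 65.85 F [-0.1 -0.4  6.5] M [ 0.04 -0.04 -0.59] open 0.0315 p [ 0.5092 -0.0301  0.0707] yaw -0.42
```

arm_command --motion '[0,0,0,0,0,-1.5,0,0,0,0,0,-1.5,0,0,0,0,0,0]'

```text
time_s: 66.15
eef_pos: [0.5092, -0.0301, 0.0706]
ee_rot: [0.691, 0.723, 0.001, 0.0]
force: [0.6, 0.0, 7.6]
opening: 0.0316
```

Run:
```python
from h import *
st()
f=vision.grab_frame("wrist");cv2.imwrite("pics/r4.png",f[:,:,::-1])
g=cv2.convertScaleAbs(f,alpha=1.8,beta=0)
crop(g,200,70,300,320,3,"r4a")
```

```text
t 66.15 F [0.6 0.  7.6] M [-0.01 -0.04 -0.57] open 0.0316 p [ 0.5092 -0.0301  0.0706] yaw 2.61
```

View pics/r4a.png

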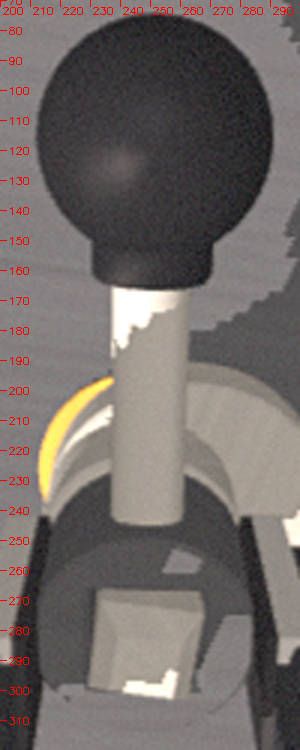

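arm_command --motion '[0,0,0,0,0,-2,0,0,0,0,0,-2,0,0,0,0,0,0,0,0,0,0,0,0]'

```text
time_s: 66.6
eef_pos: [0.5092, -0.03, 0.0706]
ee_rot: [0.666, 0.746, 0.001, 0.0]
force: [-0.0, 1.2, 7.0]
opening: 0.0316
```

Run:
```python
from h import *
st()
f=vision.grab_frame("wrist");cv2.imwrite("pics/r5.png",f[:,:,::-1])
g=cv2.convertScaleAbs(f,alpha=1.8,beta=0)
crop(g,200,70,300,320,3,"r5a")
```

```text
t 66.6 F [-0.   1.2  7. ] M [ 0.03 -0.02 -1.38] open 0.0316 p [ 0.5092 -0.03    0.0706] yaw 6.46
```

View pics/r5a.png

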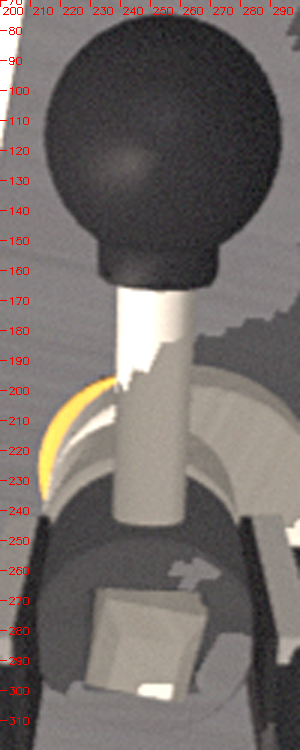

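arm_command --motion '[0,0,0,0,0,2,0,0,0,0,0,0]'

```text
time_s: 66.85
eef_pos: [0.5092, -0.03, 0.0707]
ee_rot: [0.679, 0.734, 0.001, 0.0]
force: [0.2, 0.8, 6.5]
opening: 0.0314
```

arm_command --motion '[0,0,0,0,0,0,0,0,0,0,0,0,0,0,0,0,0,0,0,0,-1,0,0,0,0,0,-2,0,0,0,0,0,-3,0,0,0,0,0,-3,0,0,0,0,0,-3,0,0,0,0,0,-3,0,0,0,0,0,0,0,0,0]' --fingers -0.2

```text
time_s: 67.85
eef_pos: [0.5101, -0.0305, 0.2243]
ee_rot: [0.678, 0.735, 0.002, 0.003]
force: [-0.1, -0.3, -0.7]
opening: 0.0516
```

Run:
```python
from h import *
st()
i=info("wrist");np.save("s1.npy",np.array(list(i[:3])+list(i[3].ravel())))
f=vision.grab_frame("wrist");cv2.imwrite("pics/s1.png",f[:,:,::-1])
go(.535,-.035,.25,84)
```

```text
t 67.85 F [-0.1 -0.3 -0.7] M [ 0.01 -0.04  0.01] open 0.0516 p [ 0.5101 -0.0305  0.2243] yaw 4.67
t 67.9 at [ 0.5093 -0.0303  0.222 ] yaw(y) 4.66 shift cm [-0.68  2.53 -2.79] world [ 2.57 -0.47  2.8 ]
 tilt vec (world z-axis tool) [ 4.1e-03 -4.0e-04 -1.0e+00] j6 [-2.920e-01  3.310e-01  1.455e+00  1.000e-03  1.352e+00 -3.740e-01]
 tilt fix deg (tool) [ 0.23  0.04 -0.  ]
 turn deg about tool z: -79.34
```

View pics/s1.png

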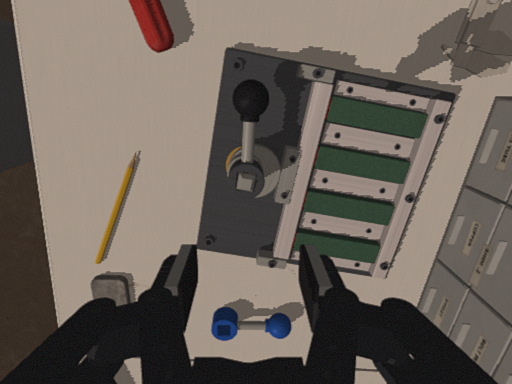

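arm_command --motion '[0,0,0,0,0,-8,0,0,0,0,0,-8,0,0,0,0,0,-8,0,0,0,0,0,-8,0,0,0,0,0,-8,0,0,0,0,0,-8,0,0,0,0,0,-8,0,0,0,0,0,-8,0,0,0,0,0,-8,0,0,0,0,0,-7.3,-2,0,0,0,0,0,0,0,0,0,0,0,0,0,0,0,0,0]'

```text
time_s: 69.2
eef_pos: [0.5282, -0.0322, 0.219]
ee_rot: [0.053, 0.999, 0.001, -0.001]
force: [0.6, 0.2, -0.1]
opening: 0.0513
```

Run:
```python
from h import *
st()
i=info("wrist");np.save("s2.npy",np.array(list(i[:3])+list(i[3].ravel())))
stones("s2",zt=.028)
f=cv2.imread("pics/s2.png")[:,:,::-1]
crop(f,140,100,360,300,3,"s2a",20); crop(f,215,110,300,200,8,"s2b",10)
```

```text
t 69.2 F [ 0.6  0.2 -0.1] M [-0.03  0.01  0.06] open 0.0513 p [ 0.5282 -0.0322  0.219 ] yaw 83.94
stone px [180. 232.] [169 217  25  38] centre [ 0.5953 -0.1133] size [0.0247 0.0459] finger yaw 84.57
stone px [226. 253.] [215 216  23  76] centre [ 0.625 -0.067] size [0.0242 0.0972] finger yaw 84.34
stone px [270. 253.] [259 216  23  76] centre [ 0.6302 -0.0178] size [0.0244 0.0972] finger yaw 84.1
stone px [315. 231.] [303 216  24  39] centre [0.6106 0.034 ] size [0.0252 0.0472] finger yaw 84.31
```

View pics/s2a.png

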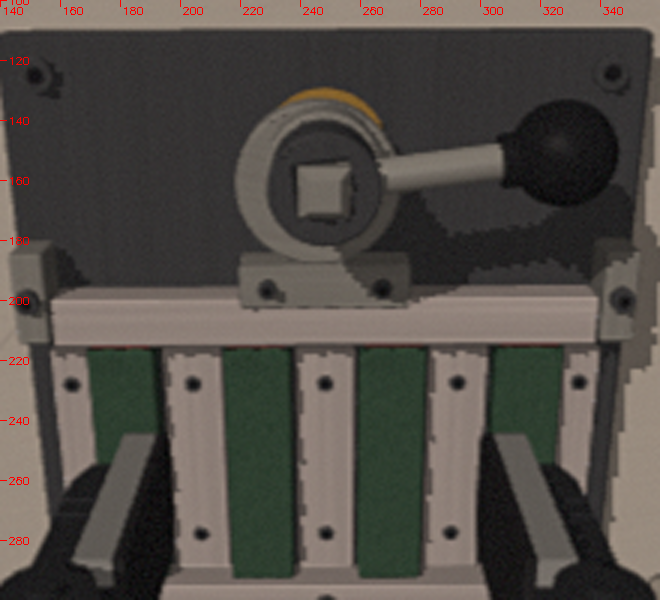

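View pics/s2b.png

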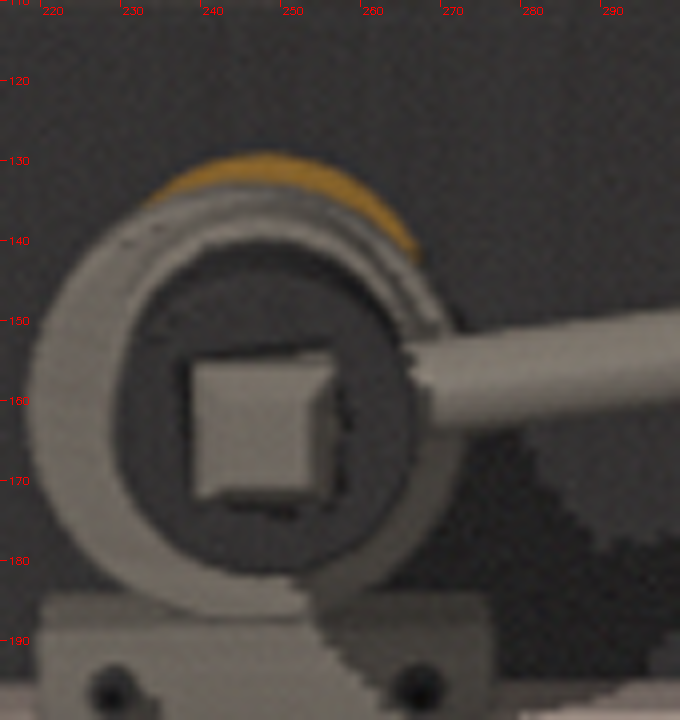

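Run:
```python
from h import *
for n,u,v in (("c1",253,105+293.5/3-.5),("s2",248,100+342.5/3-.5)):
    a=np.load(n+".npy");I=(a[0],a[1],a[2],a[3:].reshape(4,4)); print(n,(tofix(p2w("wrist",u,v,.034,I))*1000).round(1))
f=vision.grab_frame("top");crop(f,130,100,330,240,4,"s3t",20)
st()
```

```text
c1 [60.7 -0.3]
s2 [66.4  0.1]
t 69.3 F [ 0.5 -0.3  0.2] M [-0.02 -0.03 -0.04] open 0.0513 p [ 0.528  -0.0322  0.2195] yaw 83.94
```

View pics/s3t.png

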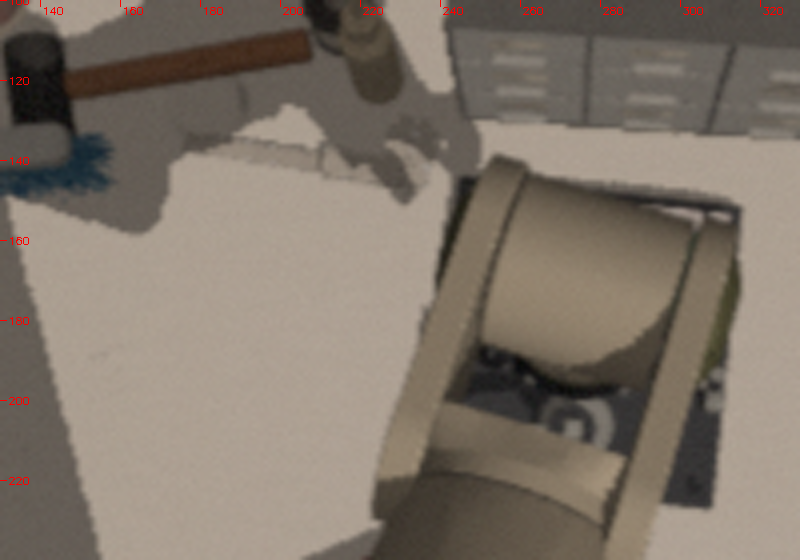

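Run:
```python
from h import *
for n,u0,v0,pts in (("c1",145,105,((273,240),(380,240),(600,270),(52,270))),("s2",140,100,((267,290),(383,289),(624,301),(27,302)))):
    a=np.load(n+".npy");I=(a[0],a[1],a[2],a[3:].reshape(4,4))
    for x,y in pts: print(n,(tofix(p2w("wrist",u0+(x+.5)/3-.5,v0+(y+.5)/3-.5,.034,I))*1000).round(1))
f=cv2.imread("pics/c1.png")[:,:,::-1];crop(f,225,170,285,215,10,"t1",5)
f=cv2.imread("pics/s2.png")[:,:,::-1];crop(f,220,180,280,225,10,"t2",5)
```

```text
c1 [ 39.3 -20.1]
c1 [39.3 20.3]
c1 [ 51.3 104.7]
c1 [  51.3 -104.7]
s2 [ 46.6 -20.1]
s2 [46.4 20.5]
s2 [ 51.3 105.4]
s2 [  50.7 -104.6]
```

View pics/t1.png

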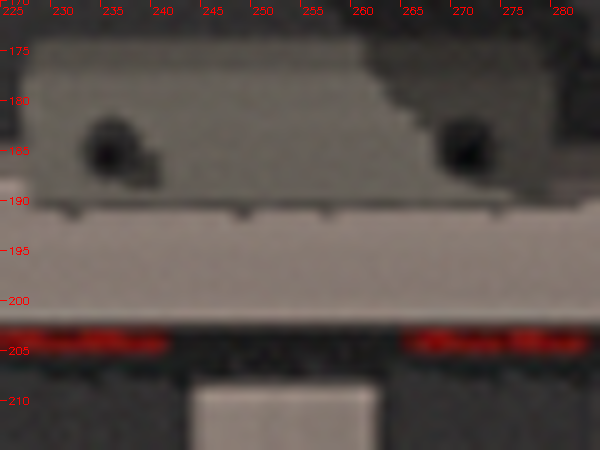

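View pics/t2.png

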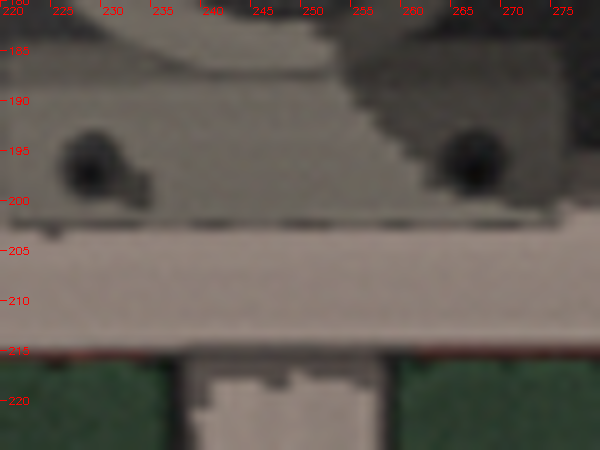

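Run:
```python
from h import *
print(bot.finish_job())
```

```text
the job is handed in; nothing more can be done
None
```

The fixture is reassembled with all four stones clamped, and I handed the job in at about 69 s. The hand-in reports no verdict.

- **Stones:** all four lie flat in pockets of their own. In the last view the two I could see whole sat within about 1 mm and 0.5° of pocket centre. The fingers hid the far ends of the other two. I measured those two at about 1 mm and 3 mm off centre before clamping; the 3 mm reading was from a steep angle.
- **Cam:** it was knocked a few centimetres aside early in the run, so I found it again. It slid down without force and touched the washer at the expected height.
- **Lever:** it went onto the square to full depth.
- **Swing:** the shaft stood about 8° past open at the start. I turned the lever anticlockwise until the moment jumped to about 1.4 N m at the stop. I then eased off 2°, let go and raised the arm clear.
- **Clamping:** by its bolt heads the jaw moved about 7.2 mm towards the fence. With 5 mm of slack, that presses the pads back roughly 2 mm. The red pads were almost hidden behind the stone ends.

**Disagreement:** the jaw's top edge gave only 5.7 mm of travel. I trusted the bolt heads, because the fixed guide bolts showed almost no shift between the same two pictures.

The arm never went near the caliper or the flattening plate, though I did not re-measure where they lie. The robot was touching nothing when I handed in.

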